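# Slip-test pot rests on a tilting board and sort them

## Task

Test the blue pot rests one at a time on the tilting board: with the board flat, lay a rest lengthwise with its lower edge at the red line, let go, and raise the board slowly by its handle until the rest starts to slide - then raise it no further and hold that angle for a couple of seconds while the rest lies against the lip - or, if it does not slide, until you feel the board come up against its stop, and hold it there for a couple of seconds. Then lower the board flat, take the rest off and lay it flat in its tray, red for one that slid and green for one that stayed, before you test the next; finish with every rest in its tray, the board flat, and the bottles, jars and tin round the work left standing where they are.

Things in the scene. Friction and masses are not known exactly. Their poses are not given: they have to be found in the camera images.
- rest_1: pot rest: blue stoneware block 100 (x) x 60 (y) x 14 (z) mm with three thin pale lines across its top; 0.2 to 0.3 kg; origin at the centre of its underside, z up. All pot rests look alike; the underside of each is either still grippy or worn smooth, which only the tilt test shows. Two or three of them are present in a run, in any mix; they start flat on the table
- rest_2: pot rest: blue stoneware block 100 (x) x 60 (y) x 14 (z) mm with three thin pale lines across its top; 0.2 to 0.3 kg; origin at the centre of its underside, z up. All pot rests look alike; the underside of each is either still grippy or worn smooth, which only the tilt test shows. Two or three of them are present in a run, in any mix; they start flat on the table
- rest_3: pot rest: blue stoneware block 100 (x) x 60 (y) x 14 (z) mm with three thin pale lines across its top; 0.2 to 0.3 kg; origin at the centre of its underside, z up. All pot rests look alike; the underside of each is either still grippy or worn smooth, which only the tilt test shows. Two or three of them are present in a run, in any mix; they start flat on the table
- rest_4: pot rest: blue stoneware block 100 (x) x 60 (y) x 14 (z) mm with three thin pale lines across its top; 0.2 to 0.3 kg; origin at the centre of its underside, z up. All pot rests look alike; the underside of each is either still grippy or worn smooth, which only the tilt test shows. Two or three of them are present in a run, in any mix; they start flat on the table
- tilt_board: fixed stand of the tilting board, aluminium base 290 x 176 mm; origin on the table directly below the hinge axis, x points along the flat deck from hinge and lip to the handle end, y along the hinge axis, z up. The hinge axis is 30 mm above the table, level with the deck's upper face when flat
- deck_plate (a point): on the hinge axis, mid-width, at the deck's upper face; x runs up the deck to the handle end, z square to the face. The deck is a pale wooden plate from x = -6 to 280 mm, 170 mm wide, 10 mm thick, with low side rails 6 mm high and 160 mm apart. A worn rest starts to slide at a tilt between 0.24 and 0.34 rad and reaches the lip in a second or two; a grippy one never slides before the stop
- deck_lip (a point): middle of the inner face of the steel lip, 10 mm high, across the deck's low end, 10 mm from the hinge axis; a rest lying against it has its centre 60 mm from the hinge axis
- deck_line (a point): middle of the red start line across the deck, 115 mm from the hinge axis; a rest with its lower edge there has its centre 165 mm from the hinge axis
- deck_handle (a point): middle of the handle's grip bar: a round black bar 12 mm thick and 90 mm long, parallel to the hinge axis, 262 mm along the deck from the hinge and 45 mm above its upper face, on two posts at its ends. It can be pinched from above, fingers either side along the deck
- deck (a joint): tilt of the deck in rad: 0 flat, growing as the handle end rises; solid end stop at 0.50; starts between 0 and 0.2. The hinge is stiff: the deck stays at any angle when let go; moving the handle takes about 3 N downward and up to about 10 N upward with a rest on it
- keep_tray: fixed green tray for grippy rests, 234 (x) x 144 (y) mm, very shallow: floor 4 mm thick, rim 4 mm wide, standing 8 mm above the table; origin at the centre of its underside. Two rests fit in it side by side along its x, each lying lengthwise along the tray's y
- reject_tray: fixed red tray for worn rests, the same size and shape as the green one
- jar_red: bystander: spice jar with a red cap, 45 x 45 x 106 mm, near the microwave; origin at the centre of its underside
- dropper: bystander: small brown dropper bottle, 33 mm wide, 102 mm high, left of the pot rests; origin at the centre of its underside
There are look-alikes about, which are no part of the job. What is shaped like the rest_2 but brown is not meant.

How it is judged:
By the outcome, as a careful person would: the job done as asked, in the order asked, and still so for the second after the job is handed in, with the robot touching nothing.
Of rest_1, rest_3, rest_4 only 1 to 2 are there at a start; the rules pass over those that are not, and their reading is None.
At some moment in a run one of rest_1, rest_2, rest_3, rest_4 may be knocked a few centimetres aside while the robot is not near it.
Once in a run the grip may slacken for a moment while it holds something.
It also fails if it takes over 210 s, if anything falls off the work surface, if the arm or the gripper's body presses on something with over 40 N, if the wrist force passes 120 N, or if a joint passes its speed limit or range.

## Robot

A 7-joint arm with a two-finger parallel gripper is mounted at the origin on a cart in front of the work surface, level with it; the furniture and walls round the work are solid. World frame = base frame: x ahead of the robot, y to its left, z up, the work surface at z = 0. Lengths are in m, angles in rad, forces in N, time in s.
With the tool pointing down it reaches from about 0.4 to 0.85 m from the base axis. Payload 10.4 kg.
Tool frame: the origin (TCP) lies between the finger pads; the fingertips stand 14 mm ahead of it and the grasp point (between the pads) lies 5 mm behind it; z points along the fingers, y is the line along which they close (so a half turn about z gives the same grasp; the last joint's range is limited). The gripper opens to 85 mm and grips with 20 to 120 N. Pads are 22 mm wide; open, the fingers measure 114 mm over their backs; the gripper's body (76 mm by 85 mm) begins 54 mm behind the grasp point. The pads swing forward as they close: fully open they stand 13 mm farther back than shut.
Start: joints at [-1.224, 0.332, -0.065, 1.46, 0.022, 1.35, -0.088], TCP at [0.226, 0.583, 0.245] pointing down, gripper open.
Joint ranges: [-2.6, 2.6], [-0.5, 2.12], [-1.47, 1.34], [0.16, 2.42], [-1.27, 4.41], [0.06, 2.06], [-2.6, 2.6]. Speed limits (rad/s): [2.22, 2.22, 2.79, 2.79, 3.14, 3.14, 3.14].

## Interface

Orientations are given as a unit quaternion [w, x, y, z].
In Python, from bench import telemetry, vision, manip, recognise, silhouettes, pinpoint gives the robot as it stands.
- The arm moves only by the tool move_arm, never from a script. Its argument "moves" is a list of rows, each an object of numbers: "wx", "wy", "wz": the turn, a rotation vector about the tool's x, y, z in degrees; "x", "y", "z": the shift along the tool's x, y, z in mm; "jaw": the opening, from 0 (shut) to 1 (fully open). In form: [{"wx": .., "wy": .., "wz": .., "x": .., "y": .., "z": .., "jaw": ..}, ...]. A call has 1 to 8 rows; each row shifts and turns the commanded pose from where the row before left it, along the tool's axes as they then stand; what a row does not reach is not made up. A row lasts 1/10 s, in which the tool goes at most 50 mm and 8.59 degrees, less where a joint would pass 70% of its speed; a pose out of reach is approached as far as the arm can. A call with a gripper value outside its range is refused whole. The fingers move at their own pace and stop on an object; "newtons" is the grip in N (left out, the last holds). Time passes only in rows, so rows that do not move let the fingers close. It gives the time, the measured TCP pose, the force, the opening and the grip force at its end, in the units of the state.
- telemetry.read_state(): the state, without advancing time (a new reading comes with each control period).
- vision.grab_frame(name): name is "side" or "top"; returns (picture, depth): 420x560x3 uint8, red, green, blue; 420x560 float32, m along the optical axis (not along the pixel's ray), 0 where there is no reading.
- vision.camera_info(name): a dict with "fx", "fy", "cx", "cy" (pixels), "eye" and "rotation" of the camera in the world. Camera axes: x right, y down, z forward; pixel columns grow to the right and rows downward; lengths in m; the calibration is good to about 2 mm. A picture is of the moment at which its call begins. camera_info takes no time and is no camera call.
- manip.finish_job(): hands the job in; it is judged then, once.
Trained networks look in the newest picture that a camera, given by its name, has taken for a name from the list of things; names that differ only in an ending like _2 or _b are one class to them, and where a whole thing is asked for, a point or a joint stands for the part that bears it (a point fixed in the world has none). Each returns a list of dicts, best first, with "conf" (0 to 1); they miss things now and then, are a little off and sometimes report something else, mostly with a low value. They report only what shows in the picture. A call takes as long as a camera call. They do not tell look-alikes from the thing itself.
- recognise(camera, query): "at" ([x, y, z] in m, in world coordinates, good to about 4 mm: the middle of the surface that is visible of it).
- silhouettes(camera, query): "mask" (420x560 bool, what is visible of it).
- pinpoint(camera, query): "at" ([x, y, z] in m, in world coordinates, good to about 4 mm: a listed point, or the origin of a listed thing).
The state is a dict: "t": time; "qpos": joint angles; "dq": joint speeds; "joint_efforts": joint torques, N m; "tool_pos": TCP position; "eef_rot": TCP orientation; "wrist_force": force on the tool from outside, world axes, zero at the start; "wrist_torque": the same for the moment, N m; "gripper_width": opening from 0.0 (shut) to 1.0 (fully open); "finger_force": force on a finger pad.
Only numpy, scipy, OpenCV 4.12 (cv2) and the standard library are available. Lean on these libraries where they do the work, as an engineer would, in place of code of your own. Each camera call takes 0.05 s, during which the arm holds its last target. There are 200 camera calls.

## Working session

There is one attempt and no reset: what is moved stays moved. The work goes in short steps, Python scripts to look and compute and a tool call to move; the robot and the scene stay as the last step left them, time stands still between calls to the robot, and variables do not carry over. Pictures are saved under pics/ and viewed, at most 14 in all, crops included, and the job is handed in when it is done.

Besides the shell and the picture viewer there is one more tool, called in YAML: its name, and indented under it one key for each argument. move_arm: Moves the arm, as the interface text tells. Its arguments: {"type":"object","properties":{"moves":{"type":"array"},"newtons":{"type":"number"}},"required":["moves"]}

```bash
ls; mkdir -p pics
cat > h.py <<'E'
import numpy as np, cv2
from bench import telemetry, vision, manip, recognise, silhouettes, pinpoint
def cam(n):
    i=vision.camera_info(n); return i, np.array(i["eye"]), np.array(i["rotation"])
def proj(n,p):
    i,e,R=cam(n); c=R.T@(np.array(p)-e); return i["fx"]*c[0]/c[2]+i["cx"], i["fy"]*c[1]/c[2]+i["cy"]
def cloud(n,d):
    i,e,R=cam(n); v,u=np.mgrid[:420,:560]
    return np.stack([(u-i["cx"])/i["fx"]*d,(v-i["cy"])/i["fy"]*d,d],-1)@R.T+e
def save(img,f): cv2.imwrite("pics/"+f,img[:,:,::-1])
E
python3 - <<'E'
from h import *
for n in("top","side"):
    im,d=vision.grab_frame(n); save(im,n+"0.png"); print(n,cam(n))
    for q in("rest_1",):
        for r in recognise(n,q): print(q,np.round(r["at"],3),round(r["conf"],2),np.round(proj(n,r["at"])))
    for q in("tilt_board","deck_handle","deck_lip","deck_line","deck_plate","keep_tray","reject_tray","jar_red","dropper"):
        for r in pinpoint(n,q): print(q,np.round(r["at"],3),round(r["conf"],2),np.round(proj(n,r["at"])))
print(telemetry.read_state())
E
```

```text
pics
top ({'fx': 392.8065880166718, 'fy': 392.8065880166718, 'cx': 276.883055042819, 'cy': 204.63808754070996, 'eye': array([0.48940208, 0.10072948, 1.31551897]), 'rotation': array([ 0.029359  , -0.69998262,  0.71321696, -0.02199857])}, array([0.48940208, 0.10072948, 1.31551897]), array([ 0.029359  , -0.69998262,  0.71321696, -0.02199857]))Traceback (most recent call last):
  File "<stdin>", line 5, in <module>
  File "h.py", line 6, in proj
    i,e,R=cam(n); c=R.T@(np.array(p)-e); return i["fx"]*c[0]/c[2]+i["cx"], i["fy"]*c[1]/c[2]+i["cy"]
                    ~~~^^~~~~~~~~~~~~~~
ValueError: matmul: Input operand 1 has a mismatch in its core dimension 0, with gufunc signature (n?,k),(k,m?)->(n?,m?) (size 3 is different from 4)
```

```bash
sed -i 's/^import numpy.*/&\nfrom scipy.spatial.transform import Rotation as Rot/; s/np.array(i\["rotation"\])/Rot.from_quat(np.roll(i["rotation"],-1)).as_matrix()/' h.py
python3 - <<'E'
from h import *
for n in("top","side"):
    im,d=vision.grab_frame(n); save(im,n+"0.png"); print(n,cam(n)[1:])
    for q in("rest_1",):
        for r in recognise(n,q): print(q,np.round(r["at"],3),round(r["conf"],2),np.round(proj(n,r["at"])))
    for q in("tilt_board","deck_handle","deck_lip","deck_line","deck_plate","keep_tray","reject_tray","jar_red","dropper"):
        for r in pinpoint(n,q): print(q,np.round(r["at"],3),round(r["conf"],2),np.round(proj(n,r["at"])))
print(telemetry.read_state())
E
```

```text
top (array([0.48940208, 0.10072948, 1.31551897]), array([[-0.01832475, -0.99718725,  0.07267591],
       [-0.99977068,  0.01908078,  0.00972207],
       [-0.01108144, -0.07248109, -0.99730822]]))
rest_1 [ 0.664 -0.155  0.014] 0.81 [357. 179.]
rest_1 [0.673 0.083 0.008] 0.79 [285. 178.]
rest_1 [0.499 0.524 0.013] 0.68 [154. 233.]
rest_1 [0.666 0.211 0.016] 0.66 [247. 181.]
tilt_board [ 0.467 -0.192  0.003] 0.6 [369. 238.]
deck_handle [0.437 0.063 0.086] 0.83 [294. 250.]
deck_handle [ 0.672  0.083 -0.002] 0.6 [285. 179.]
deck_lip [ 0.468 -0.186  0.037] 0.97 [370. 238.]
deck_lip [ 0.673  0.083 -0.003] 0.67 [286. 179.]
deck_line [ 0.46  -0.083  0.039] 0.97 [338. 241.]
deck_line [ 0.466 -0.188  0.037] 0.21 [371. 239.]
deck_plate [ 0.473 -0.199  0.029] 0.85 [373. 236.]
deck_plate [0.664 0.213 0.   ] 0.72 [247. 182.]
keep_tray [ 0.485  0.348 -0.001] 0.86 [207. 236.]
reject_tray [ 0.48   0.175 -0.003] 0.97 [259. 237.]
jar_red [ 0.696 -0.293  0.   ] 0.82 [397. 170.]
jar_red [0.44  0.059 0.087] 0.6 [295. 249.]
dropper [ 0.662  0.352 -0.001] 0.67 [206. 183.]
side (array([0.67415134, 1.25045273,
[... 801 characters left out ...]
rray([-1.22359426,  0.33221046, -0.06468486,  1.46011237,  0.02159372,
        1.34992261, -0.08851685]), 'dq': array([ 0.00165011, -0.00047427,  0.0001398 ,  0.00085027, -0.0015    ,
       -0.00011591, -0.00130012]), 'joint_efforts': array([ 2.91913939e-04, -6.25237727e+01,  4.93528729e-02, -3.91820383e+01,
        1.66257948e-02,  2.02659117e-03, -6.51162691e-05]), 'tool_pos': array([0.22588753, 0.58275934, 0.24532504]), 'eef_rot': array([-4.69443784e-06,  1.83863524e-01,  9.82951781e-01,  2.15642292e-05]), 'wrist_force': array([-0.28107834, -0.45195627, -1.11344807]), 'wrist_torque': array([ 0.02442041, -0.03373561, -0.0248985 ]), 'finger_force': 0.0, 'gripper_width': 1.0011436847919035}
```

View pics/top0.png

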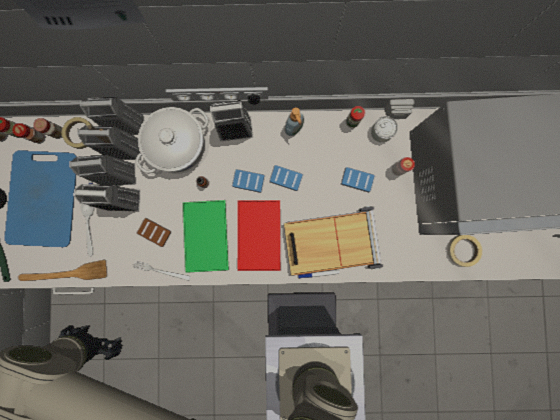

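View pics/side0.png

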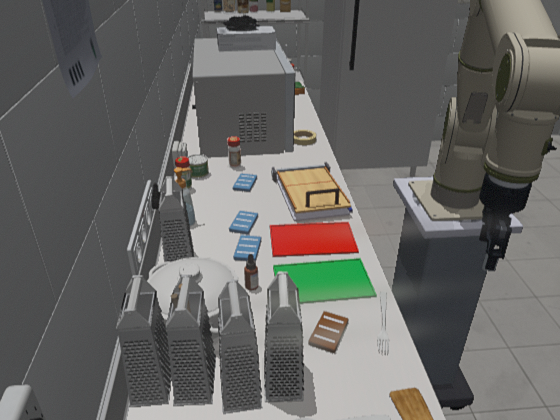

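The top picture shows three blue rests at (248,181), (286,178) and (357,179). A brown look-alike at (154,233) has the same shape, but it isn't blue, so I'll leave it alone. The board is at (330,243) with its handle on the left. The red tray is at (259,236) and the green tray at (206,236).

```bash
cat >> h.py <<'E'
def look(f=None):
    im,d=vision.grab_frame("top")
    if f: save(im,f)
    return im,cloud("top",d)
def rect(mask,P):
    q=P[mask][:,:2]; (c,(w,h),a)=cv2.minAreaRect((q*1000).astype(np.float32))
    if w<h: w,h,a=h,w,a+90
    return np.array(c)/1000, w, h, (a+90)%180-90
def rests(im,P,lo=200):
    """blue blobs of rest size: centre (m), long, short (mm), long-axis angle (deg), top height"""
    hsv=cv2.cvtColor(im,cv2.COLOR_RGB2HSV)
    m=((hsv[...,0]>95)&(hsv[...,0]<125)&(hsv[...,1]>90)).astype(np.uint8)
    m=cv2.morphologyEx(m,cv2.MORPH_CLOSE,np.ones((5,5),np.uint8))
    n,l,s,_=cv2.connectedComponentsWithStats(m)
    out=[]
    for k in range(1,n):
        if lo<s[k,4]<900:
            c,w,h,a=rect((l==k)&(P[...,2]>-.02),P); z=np.median(P[l==k][:,2])
            q=P[l==k].mean(0); out.append((np.round(c,4),np.round(q[:2],4),round(w),round(h),round(a,1),round(float(z),3),int(s[k,4])))
    return out
def st():
    s=telemetry.read_state(); R=Rot.from_quat(np.roll(s["eef_rot"],-1))
    y=R.as_matrix()[:,1]
    return s,np.array(s["tool_pos"]),R,np.degrees(np.arctan2(y[1],y[0]))
def to(pos,yaw=None):
    """turn wz (deg) for tool y to point at yaw, then the shift mm in the turned tool axes"""
    s,p,R,y=st(); wz=0
    if yaw is not None: wz=-(((yaw-y)+90)%180-90)
    T=Rot.from_euler('z',0 if yaw is None else -wz,degrees=True)*R
    print("t",round(s["t"],1),"p",np.round(p,4),"yaw",round(y,1),"q7",round(s["qpos"][6],2),"wz",round(wz,1),"shift mm",np.round(T.inv().apply(np.array(pos)-p)*1000,1),
      "F",np.round(s["wrist_force"],1),"jaw",round(s["gripper_width"],3),"grip",round(s["finger_force"],1))
E
python3 - <<'E'
from h import *
im,P=look()
for r in rests(im,P): print(r)
hsv=cv2.cvtColor(im,cv2.COLOR_RGB2HSV)
z=P[...,2]
# deck by wood colour within the board area
reg=np.zeros(z.shape,bool); reg[205:280,280:385]=1
w=reg&(hsv[...,0]>8)&(hsv[...,0]<25)&(hsv[...,1]>60)&(z>.015)&(z<.08)
print("deck",rect(cv2.morphologyEx(w.astype(np.uint8),cv2.MORPH_OPEN,np.ones((3,3))).astype(bool),P),w.sum())
A=np.c_[P[w][:,:2],np.ones(w.sum())]; print("plane",np.linalg.lstsq(A,P[w][:,2],rcond=None)[0])
r=reg&((hsv[...,0]<6)|(hsv[...,0]>172))&(hsv[...,1]>120)&(z>.015); print("line",P[r].mean(0),r.sum(), rect(r,P))
for nm,h0,h1,x0,x1 in(("red",0,6,235,284),("green",50,70,180,232)):
    t=((hsv[...,0]>=h0)&(hsv[...,0]<=h1)&(hsv[...,1]>120)); t[:, :x0]=0;t[:,x1:]=0;t[:195]=0;t[280:]=0
    print(nm,rect(t,P),t.sum())
# obstacles
for n,q in(("spoon",None),): pass
save(cv2.resize(im[120:290,150:420],None,fx=2.9,fy=2.9,interpolation=cv2.INTER_CUBIC),"crop1.png")
to([.67,.09,.2],5)
E
```

```text
(array([0.6027, 0.1076]), array([0.6738, 0.082 ]), 209, 95, -19.6, 0.014, 485)
(array([ 0.6106, -0.0413]), array([ 0.6633, -0.1551]), 360, 101, -65.2, 0.014, 499)
(array([0.6144, 0.1558]), array([0.6664, 0.2079]), 256, 95, 44.0, 0.014, 488)
deck (array([ 0.45526804, -0.05054756]), 270.90936279296875, 169.68312072753906, -83.24565124511719) 4198
plane [-0.00482445  0.04953455  0.04206847]
line [nan nan nan] 0 (array([0., 0.]), 0.0, 0.0, 0.0)
red (array([0.48536044, 0.17395059]), 233.195068359375, 146.214599609375, -1.3326873779296875) 2968
green (array([0.48921368, 0.26347208]), 325.2616882324219, 230.91893005371094, -87.80914688110352) 2917
t 1.2 p [0.2259 0.5828 0.2454] yaw 68.8 q7 -0.09 wz 63.8 shift mm [-529.6  399.4   45.4] F [-0.6 -0.5 -0. ] jaw 0.997 grip 0.0<stdin>:11: RuntimeWarning: Mean of empty slice.
  ret = um.true_divide(
```

View pics/crop1.png

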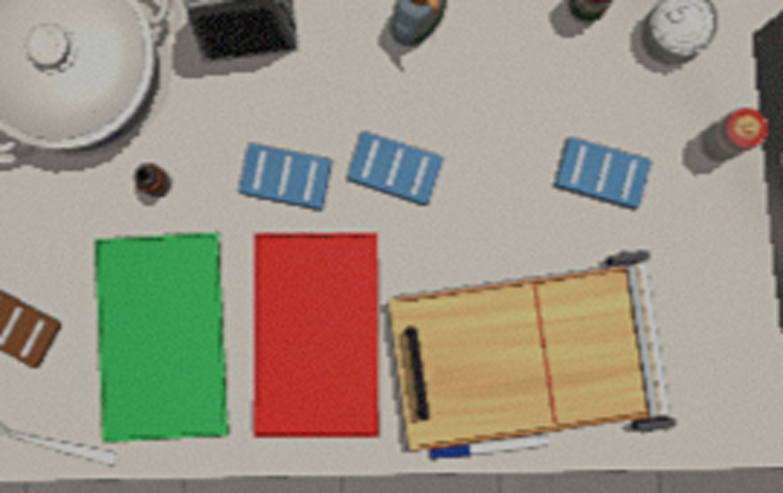

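The enlarged crop confirms the three blue blocks with pale lines: crop (285,176), (395,168) and (602,173). They are the rests; the brown one at the left edge is not.

```bash
python3 - <<'E'
s=open("h.py").read()
a=s.index("def rect"); b=s.index("def rests")
s=s[:a]+'''def plane(n,mask,z):
    i,e,R=cam(n); v,u=np.nonzero(mask)
    r=np.stack([(u-i["cx"])/i["fx"],(v-i["cy"])/i["fy"],np.ones(len(u))],-1)@R.T
    return (e+r*((z-e[2])/r[:,2])[:,None])[:,:2]
def rect(mask,P):
    z=P[mask][:,2]; z=np.median(z[(z>-.02)&(z<.3)]); q=plane("top",mask,z)
    (c,(w,h),a)=cv2.minAreaRect((q*1000).astype(np.float32))
    if w<h: w,h,a=h,w,a+90
    return q.mean(0), w, h, (a+90)%180-90, z
'''+s[b:]
c=s.index("            c,w,h,a=rect"); d=s.index("    return out")
s=s[:c]+'''            c,w,h,a,z=rect(l==k,P); out.append((np.round(c,4),round(w),round(h),round(a%180,1),round(float(z),3),int(s[k,4])))
'''+s[d:]
open("h.py","w").write(s)
E
python3 - <<'E'
from h import *
im,P=look()
for r in rests(im,P): print(r)
hsv=cv2.cvtColor(im,cv2.COLOR_RGB2HSV)
t=((hsv[...,0]>=50)&(hsv[...,0]<=70)&(hsv[...,1]>120)); t[:, :180]=0;t[:,232:]=0;t[:195]=0;t[280:]=0
print(rect(t,P))
r=rests(im,P)
for q in r: to([*q[0],.15],q[3]-90)
E
```

```text
(array([0.6741, 0.0824]), 95, 57, 70.7, 0.014, 484)
(array([ 0.6639, -0.1562]), 97, 57, 72.8, 0.014, 500)
(array([0.6672, 0.2084]), 96, 57, 77.5, 0.014, 485)
(array([0.4849807 , 0.35469968]), 231.5062255859375, 140.61624145507812, 2.271368980407715, np.float64(0.004361799988001791))
t 1.3 p [0.2259 0.5828 0.2453] yaw 68.8 q7 -0.09 wz 88.1 shift mm [-324.1  588.4   95.4] F [-0.4 -0.5 -0.7] jaw 0.999 grip 0.0
t 1.3 p [0.2259 0.5828 0.2453] yaw 68.8 q7 -0.09 wz 86.0 shift mm [-576.4  636.9   95.4] F [-0.4 -0.5 -0.7] jaw 0.999 grip 0.0
t 1.3 p [0.2259 0.5828 0.2453] yaw 68.8 q7 -0.09 wz 81.3 shift mm [-270.   511.9   95.4] F [-0.4 -0.5 -0.7] jaw 0.999 grip 0.0
```

move_arm:
  moves:
    - {"wz": 8}
    - {"wz": 8}
    - {"wz": 8}
    - {"wz": 8}
    - {"wz": 8}
    - {"wz": 8}
    - {"wz": 8}
    - {"wz": 8}
  newtons: 60

```text
validation failed for argument at $.mo...
```

move_arm:
  moves:
    - {"wz": 8}
    - {"wz": 8}
    - {"wz": 8}
    - {"x": -16,"y": 29}
    - {"x": -16,"y": 29}
    - {"x": -16,"y": 29}
    - {"x": -16,"y": 29}
    - {"x": -16,"y": 29}

```text
validation failed for argument at $.mo...
```

move_arm:
  moves:
    - {"x": -16,"y": 29}
    - {"x": -16,"y": 29}
    - {"x": -16,"y": 29}
    - {"x": -16,"y": 29}
    - {"x": -16,"y": 29}
    - {"x": -16,"y": 29}
    - {"x": -16,"y": 29}
    - {"x": -16,"y": 29}

```text
validation failed for argument at $.mo...
```

move_arm:
  moves:
    - {"x": -16,"y": 29}
    - {"x": -16,"y": 29}
    - {"x": -16,"y": 29}
    - {"x": -16,"y": 29}
    - {"x": -16,"y": 29}
    - {"x": -16,"y": 29}
    - {"x": -12,"y": 29}
    - {"z": 20}

```text
validation failed for argument at $.mo...
```

```bash
python3 -c "
from h import *
im,P=look()
for r in rests(im,P): print(r)
to([.6741,.0824,.03],-19.3)"
```

```text
(array([0.674 , 0.0822]), 95, 56, 70.2, 0.014, 483)
(array([ 0.664 , -0.1562]), 97, 57, 72.7, 0.014, 501)
(array([0.6671, 0.2083]), 96, 57, 77.5, 0.014, 484)
t 1.4 p [0.2259 0.5828 0.2453] yaw 68.8 q7 -0.09 wz 88.1 shift mm [-324.1  588.4  215.4] F [-0.  -0.4 -0.1] jaw 0.999 grip 0.0
```

move_arm:
  moves:
    - {"wx": 0,"wy": 0,"wz": 8,"x": 0,"y": 0,"z": 0,"jaw": 1}
    - {"wx": 0,"wy": 0,"wz": 8,"x": 0,"y": 0,"z": 0,"jaw": 1}
    - {"wx": 0,"wy": 0,"wz": 8,"x": 0,"y": 0,"z": 0,"jaw": 1}
    - {"wx": 0,"wy": 0,"wz": 8,"x": 0,"y": 0,"z": 0,"jaw": 1}
    - {"wx": 0,"wy": 0,"wz": 8,"x": 0,"y": 0,"z": 0,"jaw": 1}
    - {"wx": 0,"wy": 0,"wz": 8,"x": 0,"y": 0,"z": 0,"jaw": 1}
    - {"wx": 0,"wy": 0,"wz": 8,"x": 0,"y": 0,"z": 0,"jaw": 1}
    - {"wx": 0,"wy": 0,"wz": 8,"x": 0,"y": 0,"z": 0,"jaw": 1}
  newtons: 60

```text
t: 2.15
tool_pos: [0.2259, 0.5828, 0.2453]
eef_rot: [-0.0, 0.679, 0.734, 0.0]
wrist_force: [0.2, 0.3, -0.2]
gripper_width: 1.0
finger_force: 0.0
```

move_arm:
  moves:
    - {"wx": 0,"wy": 0,"wz": 8,"x": 0,"y": 0,"z": 0,"jaw": 1}
    - {"wx": 0,"wy": 0,"wz": 8,"x": 0,"y": 0,"z": 0,"jaw": 1}
    - {"wx": 0,"wy": 0,"wz": 8,"x": 0,"y": 0,"z": 0,"jaw": 1}
    - {"wx": 0,"wy": 0,"wz": 0,"x": -16,"y": 29,"z": 0,"jaw": 1}
    - {"wx": 0,"wy": 0,"wz": 0,"x": -16,"y": 29,"z": 0,"jaw": 1}
    - {"wx": 0,"wy": 0,"wz": 0,"x": -16,"y": 29,"z": 0,"jaw": 1}
    - {"wx": 0,"wy": 0,"wz": 0,"x": -16,"y": 29,"z": 0,"jaw": 1}
    - {"wx": 0,"wy": 0,"wz": 0,"x": -16,"y": 29,"z": 0,"jaw": 1}

```text
t: 2.95
tool_pos: [0.3373, 0.4585, 0.2455]
eef_rot: [-0.0, 0.815, 0.579, 0.0]
wrist_force: [0.7, 0.1, 0.5]
gripper_width: 1.0
finger_force: 0.0
```

move_arm:
  moves:
    - {"wx": 0,"wy": 0,"wz": 0,"x": -16,"y": 29,"z": 0,"jaw": 1}
    - {"wx": 0,"wy": 0,"wz": 0,"x": -16,"y": 29,"z": 0,"jaw": 1}
    - {"wx": 0,"wy": 0,"wz": 0,"x": -16,"y": 29,"z": 0,"jaw": 1}
    - {"wx": 0,"wy": 0,"wz": 0,"x": -16,"y": 29,"z": 0,"jaw": 1}
    - {"wx": 0,"wy": 0,"wz": 0,"x": -16,"y": 29,"z": 0,"jaw": 1}
    - {"wx": 0,"wy": 0,"wz": 0,"x": -16,"y": 29,"z": 0,"jaw": 1}
    - {"wx": 0,"wy": 0,"wz": 0,"x": -16,"y": 29,"z": 0,"jaw": 1}
    - {"wx": 0,"wy": 0,"wz": 0,"x": -16,"y": 29,"z": 0,"jaw": 1}

```text
t: 3.75
tool_pos: [0.5144, 0.2614, 0.2455]
eef_rot: [-0.0, 0.815, 0.579, 0.0]
wrist_force: [0.2, -0.2, -0.5]
gripper_width: 1.0
finger_force: 0.0
```

move_arm:
  moves:
    - {"wx": 0,"wy": 0,"wz": 0,"x": -16,"y": 29,"z": 0,"jaw": 1}
    - {"wx": 0,"wy": 0,"wz": 0,"x": -16,"y": 29,"z": 0,"jaw": 1}
    - {"wx": 0,"wy": 0,"wz": 0,"x": -16,"y": 29,"z": 0,"jaw": 1}
    - {"wx": 0,"wy": 0,"wz": 0,"x": -16,"y": 29,"z": 0,"jaw": 1}
    - {"wx": 0,"wy": 0,"wz": 0,"x": -16,"y": 29,"z": 0,"jaw": 1}
    - {"wx": 0,"wy": 0,"wz": 0,"x": -16,"y": 29,"z": 0,"jaw": 1}
    - {"wx": 0,"wy": 0,"wz": 0,"x": -16,"y": 30,"z": 20,"jaw": 1}
    - {"wx": 0,"wy": 0,"wz": 0,"x": 0,"y": 0,"z": 40,"jaw": 1}

```text
t: 4.55
tool_pos: [0.6732, 0.0841, 0.1875]
eef_rot: [0.003, 0.817, 0.577, 0.002]
wrist_force: [-0.4, 0.2, -1.0]
gripper_width: 1.002
finger_force: 0.0
```

```bash
python3 -c "
from h import *
im,P=look()
for r in rests(im,P): print(r)
to([.6741,.0824,.03],-19.3)"
```

```text
(array([ 0.6638, -0.1564]), 96, 57, 72.7, 0.014, 498)
(array([0.6676, 0.2084]), 96, 57, 77.5, 0.014, 485)
t 4.6 p [0.6683 0.0864 0.1779] yaw -19.4 q7 -0.37 wz -0.1 shift mm [ -1.2   7.5 147.8] F [-1.9 -0.2 -7.3] jaw 0.996 grip 0.0
```

move_arm:
  moves:
    - {"wx": 0,"wy": 0,"wz": 0,"x": 0,"y": 0,"z": 40,"jaw": 1}
    - {"wx": 0,"wy": 0,"wz": 0,"x": 0,"y": 0,"z": 40,"jaw": 1}
    - {"wx": 0,"wy": 0,"wz": 0,"x": 0,"y": 0,"z": 40,"jaw": 1}
    - {"wx": 0,"wy": 0,"wz": 0,"x": 0,"y": 0,"z": 0,"jaw": 1}
    - {"wx": 0,"wy": 0,"wz": 0,"x": 0,"y": 0,"z": 0,"jaw": 1}
    - {"wx": 0,"wy": 0,"wz": 0,"x": 0,"y": 0,"z": 0,"jaw": 1}

```text
t: 5.2
tool_pos: [0.671, 0.09, 0.0684]
eef_rot: [0.001, 0.815, 0.58, 0.002]
wrist_force: [0.0, -0.6, 0.2]
gripper_width: 1.002
finger_force: 0.0
```

```bash
python3 -c "
from h import *
to([.6741,.0824,.017],-19.3)"
```

```text
t 5.2 p [0.671  0.09   0.0684] yaw -19.2 q7 -0.34 wz 0.1 shift mm [-6.3  5.3 51.4] F [ 0.  -0.6  0.2] jaw 1.002 grip 0.0
```

move_arm:
  moves:
    - {"wx": 0,"wy": 0,"wz": 0,"x": -6,"y": 5,"z": 10,"jaw": 1}
    - {"wx": 0,"wy": 0,"wz": 0,"x": 0,"y": 0,"z": 15,"jaw": 1}
    - {"wx": 0,"wy": 0,"wz": 0,"x": 0,"y": 0,"z": 15,"jaw": 1}
    - {"wx": 0,"wy": 0,"wz": 0,"x": 0,"y": 0,"z": 11,"jaw": 1}
    - {"wx": 0,"wy": 0,"wz": 0,"x": 0,"y": 0,"z": 0,"jaw": 0.5}
    - {"wx": 0,"wy": 0,"wz": 0,"x": 0,"y": 0,"z": 0,"jaw": 0.5}
    - {"wx": 0,"wy": 0,"wz": 0,"x": 0,"y": 0,"z": 0,"jaw": 0.5}
    - {"wx": 0,"wy": 0,"wz": 0,"x": 0,"y": 0,"z": 0,"jaw": 0.5}

```text
t: 6.0
tool_pos: [0.6726, 0.0823, 0.0149]
eef_rot: [0.0, 0.815, 0.579, 0.0]
wrist_force: [0.0, 0.4, 0.3]
gripper_width: 0.681
finger_force: 65.0
```

```bash
python3 -c "
from h import *
to([.6741,.0824,.017],-19.3)"
```

```text
t 6.0 p [0.6726 0.0823 0.0149] yaw -19.2 q7 -0.31 wz 0.1 shift mm [ 0.6  1.4 -2.1] F [0.  0.4 0.3] jaw 0.681 grip 65.0
```

The grip holds, but the deck is still tilted about 0.05 rad. I'll let go here and flatten the board first.

move_arm:
  moves:
    - {"wx": 0,"wy": 0,"wz": 0,"x": 0,"y": 0,"z": 0,"jaw": 1}
    - {"wx": 0,"wy": 0,"wz": 0,"x": 0,"y": 0,"z": 0,"jaw": 1}
    - {"wx": 0,"wy": 0,"wz": 0,"x": 0,"y": 0,"z": 0,"jaw": 1}
    - {"wx": 0,"wy": 0,"wz": 0,"x": 0,"y": 0,"z": -30,"jaw": 1}
    - {"wx": 0,"wy": 0,"wz": 0,"x": 0,"y": 0,"z": -40,"jaw": 1}
    - {"wx": 0,"wy": 0,"wz": 0,"x": 0,"y": 0,"z": -40,"jaw": 1}
    - {"wx": 0,"wy": 0,"wz": 0,"x": 0,"y": 0,"z": -40,"jaw": 1}
    - {"wx": 0,"wy": 0,"wz": 0,"x": 0,"y": 0,"z": 0,"jaw": 1}

```text
t: 6.8
tool_pos: [0.6751, 0.0823, 0.171]
eef_rot: [0.002, 0.815, 0.579, 0.004]
wrist_force: [0.1, 0.2, -0.1]
gripper_width: 1.002
finger_force: 0.0
```

move_arm:
  moves:
    - {"wx": 0,"wy": 0,"wz": 8,"x": 0,"y": 0,"z": 0,"jaw": 1}
    - {"wx": 0,"wy": 0,"wz": 8,"x": 0,"y": 0,"z": 0,"jaw": 1}
    - {"wx": 0,"wy": 0,"wz": 8,"x": 0,"y": 0,"z": 0,"jaw": 1}
    - {"wx": 0,"wy": 0,"wz": 8,"x": 0,"y": 0,"z": 0,"jaw": 1}
    - {"wx": 0,"wy": 0,"wz": 8,"x": 0,"y": 0,"z": 0,"jaw": 1}
    - {"wx": 0,"wy": 0,"wz": 8,"x": 0,"y": 0,"z": 0,"jaw": 1}
    - {"wx": 0,"wy": 0,"wz": 8,"x": 0,"y": 0,"z": 0,"jaw": 1}
    - {"wx": 0,"wy": 0,"wz": 8,"x": 0,"y": 0,"z": 0,"jaw": 1}

```text
t: 7.6
tool_pos: [0.672, 0.0824, 0.1639]
eef_rot: [-0.0, 0.998, 0.057, -0.0]
wrist_force: [-0.1, -0.2, -0.9]
gripper_width: 1.0
finger_force: 0.0
```

```bash
python3 -c "
from h import *
to([.439,.061,.165],-83.0)"
```

```text
t 7.6 p [0.672  0.0824 0.1639] yaw -83.5 q7 -1.39 wz -0.5 shift mm [-233.9   -7.2   -1. ] F [-0.1 -0.2 -0.9] jaw 1.0 grip 0.0
```

move_arm:
  moves:
    - {"wx": 0,"wy": 0,"wz": 0,"x": -34,"y": -1,"z": 0,"jaw": 1}
    - {"wx": 0,"wy": 0,"wz": 0,"x": -40,"y": -1,"z": 0,"jaw": 1}
    - {"wx": 0,"wy": 0,"wz": 0,"x": -40,"y": -1,"z": 0,"jaw": 1}
    - {"wx": 0,"wy": 0,"wz": 0,"x": -40,"y": -1,"z": 0,"jaw": 1}
    - {"wx": 0,"wy": 0,"wz": 0,"x": -40,"y": -1,"z": 0,"jaw": 1}
    - {"wx": 0,"wy": 0,"wz": 0,"x": -40,"y": -1,"z": 0,"jaw": 1}
    - {"wx": 0,"wy": 0,"wz": 0,"x": 0,"y": 0,"z": 0,"jaw": 1}
    - {"wx": 0,"wy": 0,"wz": 0,"x": 0,"y": 0,"z": 0,"jaw": 1}

```text
t: 8.4
tool_pos: [0.4388, 0.0611, 0.1647]
eef_rot: [-0.002, 0.998, 0.06, 0.001]
wrist_force: [1.4, 0.4, -0.6]
gripper_width: 1.002
finger_force: 0.0
```

```bash
python3 -c "
from h import *
to([.439,.061,.083],-83.0)
im,d=vision.grab_frame('side')
save(cv2.resize(im[120:260,220:420],None,fx=3,fy=3),'side1.png')"
```

```text
t 8.4 p [0.4388 0.0611 0.1647] yaw -83.1 q7 -1.71 wz -0.1 shift mm [ 0.1  0.4 81.7] F [ 1.4  0.4 -0.6] jaw 1.002 grip 0.0
```

View pics/side1.png

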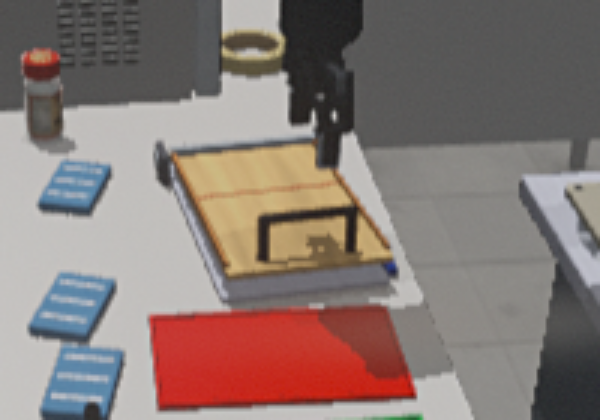

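The gripper is straddling the handle bar (crop (305,212)) from above, and its shadow falls on the bar. I'll go down and pinch it.

move_arm:
  moves:
    - {"wx": 0,"wy": 0,"wz": 0,"x": 0,"y": 0,"z": 25,"jaw": 1}
    - {"wx": 0,"wy": 0,"wz": 0,"x": 0,"y": 0,"z": 25,"jaw": 1}
    - {"wx": 0,"wy": 0,"wz": 0,"x": 0,"y": 0,"z": 20,"jaw": 1}
    - {"wx": 0,"wy": 0,"wz": 0,"x": 0,"y": 0,"z": 12,"jaw": 1}
    - {"wx": 0,"wy": 0,"wz": 0,"x": 0,"y": 0,"z": 0,"jaw": 0.4}
    - {"wx": 0,"wy": 0,"wz": 0,"x": 0,"y": 0,"z": 0,"jaw": 0.0}
    - {"wx": 0,"wy": 0,"wz": 0,"x": 0,"y": 0,"z": 0,"jaw": 0.0}
    - {"wx": 0,"wy": 0,"wz": 0,"x": 0,"y": 0,"z": 0,"jaw": 0.0}
  newtons: 40

```text
t: 9.25
tool_pos: [0.4397, 0.0607, 0.083]
eef_rot: [-0.0, 0.998, 0.059, 0.001]
wrist_force: [0.8, 0.7, 0.1]
gripper_width: 0.331
finger_force: 0.0
```

move_arm:
  moves:
    - {"wx": 0,"wy": 0,"wz": 0,"x": 0,"y": 0,"z": 0,"jaw": 0}
    - {"wx": 0,"wy": 0,"wz": 0,"x": 0,"y": 0,"z": 0,"jaw": 0}
    - {"wx": 0,"wy": 0,"wz": 0,"x": 0,"y": 0,"z": 0,"jaw": 0}

```text
t: 9.55
tool_pos: [0.4395, 0.061, 0.0827]
eef_rot: [-0.001, 0.998, 0.06, 0.0]
wrist_force: [-0.8, 2.2, 3.5]
gripper_width: 0.12
finger_force: 39.0
```

```bash
python3 -c "
from h import *
to([.439,.061,.083],-83.0)"
```

```text
t 9.6 p [0.4395 0.061  0.0827] yaw -83.2 q7 -1.58 wz -0.2 shift mm [-0.5 -0.  -0.3] F [-0.8  2.2  3.5] jaw 0.12 grip 39.0
```

move_arm:
  moves:
    - {"wx": 0,"wy": 0,"wz": 0,"x": 0,"y": -0.5,"z": 3,"jaw": 0}
    - {"wx": 0,"wy": 0,"wz": 0,"x": 0,"y": -0.5,"z": 3,"jaw": 0}
    - {"wx": 0,"wy": 0,"wz": 0,"x": 0,"y": -0.5,"z": 3,"jaw": 0}
    - {"wx": 0,"wy": 0,"wz": 0,"x": 0,"y": -0.5,"z": 2,"jaw": 0}
    - {"wx": 0,"wy": 0,"wz": 0,"x": 0,"y": 0,"z": 0,"jaw": 0}

```text
t: 10.05
tool_pos: [0.4392, 0.0633, 0.071]
eef_rot: [-0.0, 0.998, 0.06, 0.0]
wrist_force: [1.2, 6.6, -2.4]
gripper_width: 0.125
finger_force: 38.8
```

move_arm:
  moves:
    - {"wx": 0,"wy": 0,"wz": 0,"x": 0,"y": 0,"z": 1,"jaw": 0}
    - {"wx": 0,"wy": 0,"wz": 0,"x": 0,"y": 0,"z": 1,"jaw": 0}
    - {"wx": 0,"wy": 0,"wz": 0,"x": 0,"y": 0,"z": 0,"jaw": 0}

```text
t: 10.35
tool_pos: [0.4392, 0.0636, 0.0695]
eef_rot: [-0.001, 0.998, 0.06, 0.0]
wrist_force: [-3.5, 6.4, 9.5]
gripper_width: 0.119
finger_force: 40.2
```

```bash
python3 -c "
from h import *
to([.439,.061,.083],-83.0)"
```

```text
t 10.3 p [0.4392 0.0636 0.0695] yaw -83.1 q7 -1.56 wz -0.1 shift mm [ -0.5   2.5 -13.5] F [-3.5  6.4  9.5] jaw 0.119 grip 40.2
```

move_arm:
  moves:
    - {"wx": 0,"wy": 0,"wz": 0,"x": 0,"y": 0,"z": 0,"jaw": 0.5}
    - {"wx": 0,"wy": 0,"wz": 0,"x": 0,"y": 0,"z": 0,"jaw": 1}
    - {"wx": 0,"wy": 0,"wz": 0,"x": 0,"y": 0,"z": 0,"jaw": 1}
    - {"wx": 0,"wy": 0,"wz": 0,"x": 0,"y": 0,"z": 0,"jaw": 1}
    - {"wx": 0,"wy": 0,"wz": 0,"x": 0,"y": 0,"z": -25,"jaw": 1}
    - {"wx": 0,"wy": 0,"wz": 0,"x": 0,"y": 0,"z": -35,"jaw": 1}
    - {"wx": 0,"wy": 0,"wz": 0,"x": 0,"y": 0,"z": -35,"jaw": 1}
    - {"wx": 0,"wy": 0,"wz": 0,"x": 30,"y": 0,"z": 0,"jaw": 1}

```text
t: 11.15
tool_pos: [0.4699, 0.0667, 0.1706]
eef_rot: [-0.006, 0.998, 0.059, 0.004]
wrist_force: [0.9, -0.0, -0.8]
gripper_width: 0.999
finger_force: 0.0
```

move_arm:
  moves:
    - {"wx": 0,"wy": 0,"wz": 0,"x": 35,"y": 0,"z": 0,"jaw": 1}
    - {"wx": 0,"wy": 0,"wz": 0,"x": 40,"y": 0,"z": 0,"jaw": 1}
    - {"wx": 0,"wy": 0,"wz": 0,"x": 40,"y": 0,"z": 0,"jaw": 1}
    - {"wx": 0,"wy": 0,"wz": 0,"x": 40,"y": 0,"z": 0,"jaw": 1}
    - {"wx": 0,"wy": 0,"wz": -8,"x": 35,"y": 0,"z": 0,"jaw": 1}
    - {"wx": 0,"wy": 0,"wz": -8,"x": 0,"y": 0,"z": 0,"jaw": 1}
    - {"wx": 0,"wy": 0,"wz": -8,"x": 0,"y": 0,"z": 0,"jaw": 1}
    - {"wx": 0,"wy": 0,"wz": -8,"x": 0,"y": 0,"z": 0,"jaw": 1}

```text
t: 11.95
tool_pos: [0.6574, 0.0881, 0.1635]
eef_rot: [0.0, 0.942, 0.335, -0.001]
wrist_force: [-0.1, 0.8, 0.0]
gripper_width: 1.002
finger_force: 0.0
```

move_arm:
  moves:
    - {"wx": 0,"wy": 0,"wz": -8,"x": 0,"y": 0,"z": 0,"jaw": 1}
    - {"wx": 0,"wy": 0,"wz": -8,"x": 0,"y": 0,"z": 0,"jaw": 1}
    - {"wx": 0,"wy": 0,"wz": -8,"x": 0,"y": 0,"z": 0,"jaw": 1}
    - {"wx": 0,"wy": 0,"wz": -8,"x": 0,"y": 0,"z": 0,"jaw": 1}
    - {"wx": 0,"wy": 0,"wz": 0,"x": 0,"y": 0,"z": 0,"jaw": 1}

```text
t: 12.45
tool_pos: [0.6573, 0.0883, 0.164]
eef_rot: [-0.0, 0.814, 0.58, -0.0]
wrist_force: [0.9, -0.1, 0.9]
gripper_width: 0.997
finger_force: 0.0
```

```bash
cat >> h.py <<'E'
def tilt(im,P):
    z=P[...,2]; hsv=cv2.cvtColor(im,cv2.COLOR_RGB2HSV)
    reg=np.zeros(z.shape,bool); reg[205:280,280:385]=1
    w=reg&(hsv[...,0]>8)&(hsv[...,0]<25)&(hsv[...,1]>60)&(z>.015)&(z<.3)
    if w.sum()<300: return None
    A=np.c_[P[w][:,:2],np.ones(w.sum())]; c=np.linalg.lstsq(A,z[w],rcond=None)[0]
    return round(float(np.hypot(c[0],c[1])*np.sign(c[1])),3)
E
python3 -c "
from h import *
im,P=look('t3.png')
for r in rests(im,P): print(r)
print(tilt(im,P))
to([.6735,.0823,.015],-19.3)"
```

```text
(array([ 0.6639, -0.1563]), 96, 57, 72.7, 0.014, 499)
(array([0.667 , 0.2096]), 96, 57, 77.5, 0.014, 475)
0.003
t 12.5 p [0.6573 0.0884 0.1641] yaw -19.4 q7 -0.35 wz -0.1 shift mm [ -0.3  17.4 149. ] F [-0.6  0.  -0.2] jaw 1.001 grip 0.0
```

move_arm:
  moves:
    - {"wx": 0,"wy": 0,"wz": 0,"x": 0,"y": 17,"z": 20,"jaw": 1}
    - {"wx": 0,"wy": 0,"wz": 0,"x": 0,"y": 0,"z": 40,"jaw": 1}
    - {"wx": 0,"wy": 0,"wz": 0,"x": 0,"y": 0,"z": 40,"jaw": 1}
    - {"wx": 0,"wy": 0,"wz": 0,"x": 0,"y": 0,"z": 25,"jaw": 1}
    - {"wx": 0,"wy": 0,"wz": 0,"x": 0,"y": 0,"z": 15,"jaw": 1}
    - {"wx": 0,"wy": 0,"wz": 0,"x": 0,"y": 0,"z": 8,"jaw": 1}
    - {"wx": 0,"wy": 0,"wz": 0,"x": 0,"y": 0,"z": 0,"jaw": 0.5}
    - {"wx": 0,"wy": 0,"wz": 0,"x": 0,"y": 0,"z": 0,"jaw": 0.5}
  newtons: 70

```text
t: 13.3
tool_pos: [0.6731, 0.0835, 0.0178]
eef_rot: [-0.001, 0.815, 0.579, -0.0]
wrist_force: [-45.0, 6.1, 52.4]
gripper_width: 0.691
finger_force: 26.0
```

move_arm:
  moves:
    - {"wx": 0,"wy": 0,"wz": 0,"x": 0,"y": 0,"z": 0,"jaw": 0.5}
    - {"wx": 0,"wy": 0,"wz": 0,"x": 0,"y": 0,"z": 0,"jaw": 0.5}
    - {"wx": 0,"wy": 0,"wz": 0,"x": 0,"y": 0,"z": -20,"jaw": 0.5}
    - {"wx": 0,"wy": 0,"wz": 0,"x": 0,"y": 0,"z": -35,"jaw": 0.5}
    - {"wx": 0,"wy": 0,"wz": 0,"x": 0,"y": 0,"z": -35,"jaw": 0.5}
    - {"wx": 0,"wy": 0,"wz": 0,"x": 0,"y": 0,"z": -10,"jaw": 0.5}
    - {"wx": 0,"wy": 0,"wz": 0,"x": 0,"y": 0,"z": 0,"jaw": 0.5}

```text
t: 14.0
tool_pos: [0.6747, 0.0831, 0.1189]
eef_rot: [0.001, 0.815, 0.579, 0.002]
wrist_force: [0.9, 0.4, -4.2]
gripper_width: 0.668
finger_force: 76.0
```

```bash
python3 -c "
from h import *
to([.4506,-.0327,.115],6.8)"
```

```text
t 14.0 p [0.6747 0.0831 0.1189] yaw -19.2 q7 -0.31 wz -26.0 shift mm [ -88.5 -236.2    2.8] F [ 0.9  0.4 -4.2] jaw 0.668 grip 76.0
```

move_arm:
  moves:
    - {"wx": 0,"wy": 0,"wz": -6.5,"x": 0,"y": 0,"z": 0,"jaw": 0.5}
    - {"wx": 0,"wy": 0,"wz": -6.5,"x": 0,"y": 0,"z": 0,"jaw": 0.5}
    - {"wx": 0,"wy": 0,"wz": -6.5,"x": 0,"y": 0,"z": 0,"jaw": 0.5}
    - {"wx": 0,"wy": 0,"wz": -6.5,"x": 0,"y": 0,"z": 0,"jaw": 0.5}
    - {"wx": 0,"wy": 0,"wz": 0,"x": -8,"y": -21,"z": 0,"jaw": 0.5}
    - {"wx": 0,"wy": 0,"wz": 0,"x": -10,"y": -27,"z": 0,"jaw": 0.5}
    - {"wx": 0,"wy": 0,"wz": 0,"x": -10,"y": -27,"z": 0,"jaw": 0.5}
    - {"wx": 0,"wy": 0,"wz": 0,"x": -10,"y": -27,"z": 0,"jaw": 0.5}

```text
t: 14.8
tool_pos: [0.5746, 0.0327, 0.1145]
eef_rot: [-0.001, 0.664, 0.748, -0.001]
wrist_force: [0.5, -0.7, -1.3]
gripper_width: 0.669
finger_force: 76.0
```

move_arm:
  moves:
    - {"wx": 0,"wy": 0,"wz": 0,"x": -10,"y": -27,"z": 0,"jaw": 0.5}
    - {"wx": 0,"wy": 0,"wz": 0,"x": -10,"y": -27,"z": 0,"jaw": 0.5}
    - {"wx": 0,"wy": 0,"wz": 0,"x": -10,"y": -27,"z": 0,"jaw": 0.5}
    - {"wx": 0,"wy": 0,"wz": 0,"x": -10,"y": -27,"z": 0,"jaw": 0.5}
    - {"wx": 0,"wy": 0,"wz": 0,"x": -10,"y": -26,"z": 0,"jaw": 0.5}
    - {"wx": 0,"wy": 0,"wz": 0,"x": 0,"y": 0,"z": 15,"jaw": 0.5}
    - {"wx": 0,"wy": 0,"wz": 0,"x": 0,"y": 0,"z": 15,"jaw": 0.5}
    - {"wx": 0,"wy": 0,"wz": 0,"x": 0,"y": 0,"z": 0,"jaw": 0.5}

```text
t: 15.6
tool_pos: [0.4474, -0.0324, 0.084]
eef_rot: [-0.001, 0.664, 0.748, -0.002]
wrist_force: [0.2, -0.2, -1.9]
gripper_width: 0.668
finger_force: 76.0
```

```bash
python3 -c "
from h import *
to([.4506,-.0327,.049],6.8)"
```

```text
t 15.6 p [ 0.4474 -0.0324  0.084 ] yaw 6.8 q7 0.16 wz 0.0 shift mm [-0.7  3.3 35. ] F [ 0.2 -0.2 -1.9] jaw 0.668 grip 76.0
```

move_arm:
  moves:
    - {"wx": 0,"wy": 0,"wz": 0,"x": 0,"y": 3,"z": 12,"jaw": 0.5}
    - {"wx": 0,"wy": 0,"wz": 0,"x": 0,"y": 0,"z": 12,"jaw": 0.5}
    - {"wx": 0,"wy": 0,"wz": 0,"x": 0,"y": 0,"z": 7,"jaw": 0.5}
    - {"wx": 0,"wy": 0,"wz": 0,"x": 0,"y": 0,"z": 4,"jaw": 0.5}
    - {"wx": 0,"wy": 0,"wz": 0,"x": 0,"y": 0,"z": 0,"jaw": 0.5}
    - {"wx": 0,"wy": 0,"wz": 0,"x": 0,"y": 0,"z": 0,"jaw": 0.5}

```text
t: 16.2
tool_pos: [0.4526, -0.0321, 0.0515]
eef_rot: [0.0, 0.664, 0.748, 0.0]
wrist_force: [0.7, -0.3, -1.1]
gripper_width: 0.666
finger_force: 76.0
```

```bash
python3 -c "
from h import *
to([.4506,-.0327,.047],6.8)
im,d=vision.grab_frame('side')
save(cv2.resize(im[120:260,220:420],None,fx=3,fy=3),'side2.png')"
```

```text
t 16.2 p [ 0.4526 -0.0321  0.0515] yaw 6.8 q7 0.2 wz 0.0 shift mm [-0.4 -2.1  4.5] F [ 0.7 -0.3 -1.1] jaw 0.666 grip 76.0
```

View pics/side2.png

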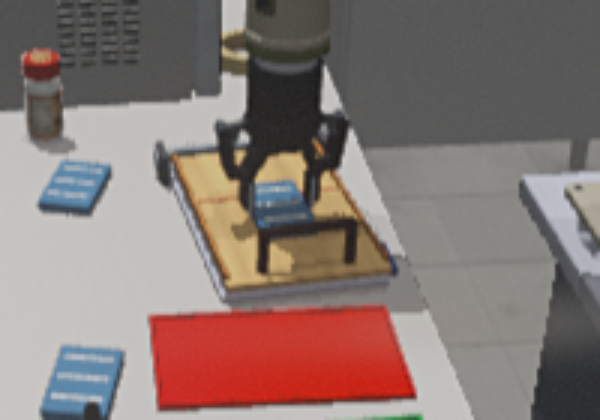

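The side view shows the rest held level just above the deck (crop (280,203)). I'll lower the last few millimetres and let go.

move_arm:
  moves:
    - {"wx": 0,"wy": 0,"wz": 0,"x": 0,"y": 0,"z": 2,"jaw": 0.5}
    - {"wx": 0,"wy": 0,"wz": 0,"x": 0,"y": 0,"z": 2,"jaw": 0.5}
    - {"wx": 0,"wy": 0,"wz": 0,"x": 0,"y": 0,"z": 1,"jaw": 0.5}
    - {"wx": 0,"wy": 0,"wz": 0,"x": 0,"y": 0,"z": 0,"jaw": 0.5}

```text
t: 16.65
tool_pos: [0.453, -0.0319, 0.0483]
eef_rot: [-0.001, 0.664, 0.748, 0.001]
wrist_force: [-11.0, 1.3, 33.7]
gripper_width: 0.672
finger_force: 80.3
```

move_arm:
  moves:
    - {"wx": 0,"wy": 0,"wz": 0,"x": 0,"y": 0,"z": 0,"jaw": 0.75}
    - {"wx": 0,"wy": 0,"wz": 0,"x": 0,"y": 0,"z": 0,"jaw": 1}
    - {"wx": 0,"wy": 0,"wz": 0,"x": 0,"y": 0,"z": 0,"jaw": 1}
    - {"wx": 0,"wy": 0,"wz": 0,"x": 0,"y": 0,"z": -20,"jaw": 1}
    - {"wx": 0,"wy": 0,"wz": 0,"x": 0,"y": 0,"z": -30,"jaw": 1}
    - {"wx": 0,"wy": 0,"wz": 0,"x": 0,"y": 0,"z": -35,"jaw": 1}
    - {"wx": 0,"wy": 0,"wz": 0,"x": -30,"y": 0,"z": -30,"jaw": 1}
    - {"wx": 0,"wy": 0,"wz": 8,"x": 0,"y": 0,"z": 0,"jaw": 1}

```text
t: 17.45
tool_pos: [0.4583, -0.0649, 0.1652]
eef_rot: [0.002, 0.715, 0.699, 0.003]
wrist_force: [0.4, 0.3, -0.3]
gripper_width: 1.003
finger_force: 0.0
```

move_arm:
  moves:
    - {"wx": 0,"wy": 0,"wz": 8,"x": 0,"y": 0,"z": 0,"jaw": 1}
    - {"wx": 0,"wy": 0,"wz": 8,"x": 0,"y": 0,"z": 0,"jaw": 1}
    - {"wx": 0,"wy": 0,"wz": 8,"x": 0,"y": 0,"z": 0,"jaw": 1}
    - {"wx": 0,"wy": 0,"wz": 8,"x": 0,"y": 0,"z": 0,"jaw": 1}
    - {"wx": 0,"wy": 0,"wz": 8,"x": 0,"y": 0,"z": 0,"jaw": 1}
    - {"wx": 0,"wy": 0,"wz": 8,"x": 0,"y": 0,"z": 0,"jaw": 1}
    - {"wx": 0,"wy": 0,"wz": 8,"x": 0,"y": 0,"z": 0,"jaw": 1}
    - {"wx": 0,"wy": 0,"wz": 8,"x": 0,"y": 0,"z": 0,"jaw": 1}

```text
t: 18.25
tool_pos: [0.456, -0.0618, 0.1612]
eef_rot: [-0.0, 0.977, 0.212, -0.0]
wrist_force: [0.1, 0.0, -0.1]
gripper_width: 1.001
finger_force: 0.0
```

move_arm:
  moves:
    - {"wx": 0,"wy": 0,"wz": 8,"x": 0,"y": 0,"z": 0,"jaw": 1}
    - {"wx": 0,"wy": 0,"wz": 8,"x": 0,"y": 0,"z": 0,"jaw": 1}
    - {"wx": 0,"wy": 0,"wz": 2,"x": 0,"y": 0,"z": 0,"jaw": 1}
    - {"wx": 0,"wy": 0,"wz": 0,"x": 0,"y": 0,"z": 0,"jaw": 1}

```text
t: 18.65
tool_pos: [0.456, -0.0618, 0.1612]
eef_rot: [-0.0, 0.998, 0.059, -0.0]
wrist_force: [-0.6, -0.5, -0.5]
gripper_width: 1.001
finger_force: 0.0
```

```bash
cat >> h.py <<'E'
H=np.array([.4392+.031,.0636-.2602]); D=np.array([-.1184,.993])
def chk(f=None):
    """rests seen; for those on the deck: centre along deck (mm), across (mm)"""
    im,P=look(f)
    for r in rests(im,P,120):
        q=r[0]-H; print(r,"deck",np.round([q@D*1000,(q[0]*D[1]-q[1]*D[0])*1000]))
    print("tilt",tilt(im,P))
E
python3 -c "
from h import *
chk()
to([.4392,.0636,.070],-83.2)"
```

```text
(array([ 0.6639, -0.1562]), 97, 57, 72.8, 0.014, 500) deck [ 17. 197.]
(array([0.6673, 0.2084]), 96, 57, 77.5, 0.014, 488) deck [379. 244.]
(array([ 0.4605, -0.0143]), 86, 56, 96.7, 0.045, 252) deck [182.  12.]
tilt 0.023
t 18.7 p [ 0.456  -0.0618  0.1612] yaw -83.1 q7 -1.4 wz 0.1 shift mm [  -1.8 -126.5   91.2] F [ 0.6  0.4 -0.1] jaw 1.001 grip 0.0
```

move_arm:
  moves:
    - {"wx": 0,"wy": 0,"wz": 0,"x": 0,"y": -26,"z": 0,"jaw": 1}
    - {"wx": 0,"wy": 0,"wz": 0,"x": 0,"y": -35,"z": 0,"jaw": 1}
    - {"wx": 0,"wy": 0,"wz": 0,"x": 0,"y": -35,"z": 0,"jaw": 1}
    - {"wx": 0,"wy": 0,"wz": 0,"x": -2,"y": -30,"z": 0,"jaw": 1}
    - {"wx": 0,"wy": 0,"wz": 0,"x": 0,"y": 0,"z": 0,"jaw": 1}
    - {"wx": 0,"wy": 0,"wz": 0,"x": 0,"y": 0,"z": 0,"jaw": 1}

```text
t: 19.3
tool_pos: [0.4391, 0.0632, 0.1613]
eef_rot: [0.0, 0.998, 0.061, 0.0]
wrist_force: [-0.2, -0.9, 0.4]
gripper_width: 0.998
finger_force: 0.0
```

```bash
python3 -c "
from h import *
chk('t4.png')
to([.4392,.0636,.070],-83.2)"
```

```text
(array([ 0.6638, -0.1565]), 97, 57, 72.8, 0.014, 499) deck [ 17. 197.]
(array([0.6672, 0.2083]), 96, 57, 77.5, 0.014, 488) deck [379. 244.]
(array([ 0.4592, -0.0564]), 56, 56, 6.5, 0.044, 255) deck [141.   6.]
tilt 0.006
t 19.4 p [0.4392 0.0625 0.1613] yaw -83.2 q7 -1.7 wz 0.0 shift mm [ 0.1 -1.2 91.3] F [-0.3  0.2  0.4] jaw 1.0 grip 0.0
```

The rest's lower edge is at about 113 mm, so it is on the line. I'll pinch the handle and raise to about 0.2 rad.

move_arm:
  moves:
    - {"wx": 0,"wy": 0,"wz": 0,"x": 0,"y": 0,"z": 25,"jaw": 1}
    - {"wx": 0,"wy": 0,"wz": 0,"x": 0,"y": 0,"z": 30,"jaw": 1}
    - {"wx": 0,"wy": 0,"wz": 0,"x": 0,"y": 0,"z": 25,"jaw": 1}
    - {"wx": 0,"wy": 0,"wz": 0,"x": 0,"y": 0,"z": 11,"jaw": 0.5}
    - {"wx": 0,"wy": 0,"wz": 0,"x": 0,"y": 0,"z": 0,"jaw": 0.3}
    - {"wx": 0,"wy": 0,"wz": 0,"x": 0,"y": 0,"z": 0,"jaw": 0.0}
    - {"wx": 0,"wy": 0,"wz": 0,"x": 0,"y": 0,"z": 0,"jaw": 0.0}
    - {"wx": 0,"wy": 0,"wz": 0,"x": 0,"y": 0,"z": 0,"jaw": 0.0}
  newtons: 60

```text
t: 20.15
tool_pos: [0.4398, 0.0633, 0.0713]
eef_rot: [-0.0, 0.998, 0.059, 0.001]
wrist_force: [-0.9, 2.9, 0.9]
gripper_width: 0.141
finger_force: 4.0
```

move_arm:
  moves:
    - {"wx": 0,"wy": 0,"wz": 0,"x": 0,"y": 0,"z": 0,"jaw": 0}
    - {"wx": 0,"wy": 0,"wz": 0,"x": 0,"y": 0,"z": 0,"jaw": 0}
    - {"wx": 0,"wy": 0,"wz": 0,"x": 0,"y": 0,"z": 0,"jaw": 0}

```text
t: 20.45
tool_pos: [0.4398, 0.0637, 0.0714]
eef_rot: [-0.001, 0.998, 0.06, 0.001]
wrist_force: [-2.7, 1.5, 7.3]
gripper_width: 0.117
finger_force: 58.5
```

```bash
cat >> h.py <<'E'
def slide(f=None):
    im,P=look(f); s,p,R,y=st()
    a=np.arctan2(p[2]-.03,(p[:2]-H)@D)-np.arctan2(.0395,.262)
    hsv=cv2.cvtColor(im,cv2.COLOR_RGB2HSV)
    q=P-np.array([*H,.03]); al=q[...,:2]@D; ac=q[...,0]*D[1]-q[...,1]*D[0]
    m=(hsv[...,0]>95)&(hsv[...,0]<125)&(hsv[...,1]>90)&(abs(ac)<.08)&(al>-.02)&(al<.25)&(P[...,2]<.3)&(P[...,2]>.02)
    x=al[m]*np.cos(a)+q[...,2][m]*np.sin(a)
    T=s["eef_rot"]; tl=np.degrees(np.arccos(np.clip(-R.as_matrix()[2,2],-1,1)))
    print("t",round(s["t"],1),"theta",round(a,3),"toolTilt",round(np.radians(tl),3),"imgtilt",tilt(im,P),"edges mm",np.round(np.percentile(x,[3,97])*1000) if m.sum() else None,m.sum(),"p",np.round(p,4),"F",np.round(s["wrist_force"],1),"jaw",round(s["gripper_width"],3),"grip",round(s["finger_force"],1))
E
python3 -c "
from h import *
slide()"
```

```text
t 20.5 theta 0.007 toolTilt 0.002 imgtilt 0.005 edges mm [119. 178.] 246 p [0.4397 0.0637 0.0713] F [-1.9  0.8  6.8] jaw 0.115 grip 58.5
```

move_arm:
  moves:
    - {"wx": 0.7,"wy": 0,"wz": 0,"x": 0,"y": 0.5,"z": -3.2,"jaw": 0}
    - {"wx": 0.7,"wy": 0,"wz": 0,"x": 0,"y": 0.5,"z": -3.2,"jaw": 0}
    - {"wx": 0.7,"wy": 0,"wz": 0,"x": 0,"y": 0.5,"z": -3.2,"jaw": 0}
    - {"wx": 0.7,"wy": 0,"wz": 0,"x": 0,"y": 0.5,"z": -3.2,"jaw": 0}
    - {"wx": 0.7,"wy": 0,"wz": 0,"x": 0,"y": 0.5,"z": -3.2,"jaw": 0}
    - {"wx": 0.7,"wy": 0,"wz": 0,"x": 0,"y": 0.5,"z": -3.2,"jaw": 0}
    - {"wx": 0.7,"wy": 0,"wz": 0,"x": 0,"y": 0.5,"z": -3.2,"jaw": 0}
    - {"wx": 0.7,"wy": 0,"wz": 0,"x": 0,"y": 0.5,"z": -3.2,"jaw": 0}

```text
t: 21.3
tool_pos: [0.4403, 0.0586, 0.0962]
eef_rot: [-0.05, 0.997, 0.06, -0.002]
wrist_force: [5.3, 4.4, -8.7]
gripper_width: 0.119
finger_force: 44.4
```

```bash
python3 -c "
from h import *
slide()"
```

```text
t 21.4 theta 0.104 toolTilt 0.101 imgtilt 0.129 edges mm [118. 119.] 2 p [0.4403 0.0585 0.0966] F [ 3.3  4.8 -3.5] jaw 0.119 grip 44.8
```

move_arm:
  moves:
    - {"wx": 0.7,"wy": 0,"wz": 0,"x": 0,"y": 0.5,"z": -3.2,"jaw": 0}
    - {"wx": 0.7,"wy": 0,"wz": 0,"x": 0,"y": 0.5,"z": -3.2,"jaw": 0}
    - {"wx": 0.7,"wy": 0,"wz": 0,"x": 0,"y": 0.5,"z": -3.2,"jaw": 0}
    - {"wx": 0.7,"wy": 0,"wz": 0,"x": 0,"y": 0.5,"z": -3.2,"jaw": 0}
    - {"wx": 0.7,"wy": 0,"wz": 0,"x": 0,"y": 0.5,"z": -3.2,"jaw": 0}
    - {"wx": 0.7,"wy": 0,"wz": 0,"x": 0,"y": 0.5,"z": -3.2,"jaw": 0}
    - {"wx": 0.7,"wy": 0,"wz": 0,"x": 0,"y": 0.5,"z": -3.2,"jaw": 0}
    - {"wx": 0.7,"wy": 0,"wz": 0,"x": 0,"y": 0.5,"z": -3.2,"jaw": 0}

```text
t: 22.15
tool_pos: [0.4412, 0.051, 0.1209]
eef_rot: [-0.098, 0.993, 0.059, -0.005]
wrist_force: [4.6, 4.7, -7.8]
gripper_width: 0.114
finger_force: 58.7
```

```bash
python3 -c "
from h import *
slide()"
```

```text
t 22.2 theta 0.202 toolTilt 0.198 imgtilt 0.246 edges mm [265. 265.] 1 p [0.4412 0.0508 0.1213] F [ 3.7  3.7 -2.8] jaw 0.113 grip 59.4
```

```bash
python3 -c "
from h import *
im,P=look()
im2,d=vision.grab_frame('side')
a=cv2.resize(im[190:290,270:400],(400,308)); b=cv2.resize(im2[120:260,240:420],(400,311))[:308]
save(np.hstack([a,b]),'both.png')"
```

```text
(no output)
```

View pics/both.png

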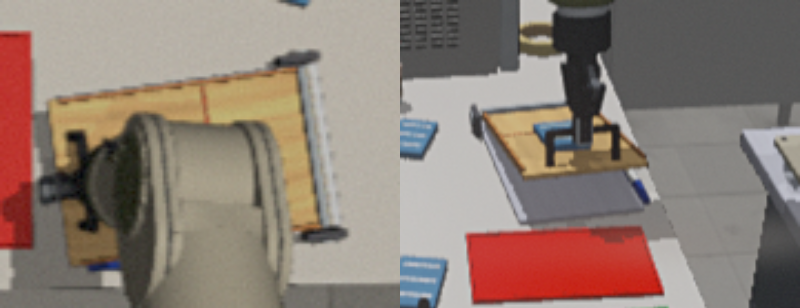

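The top view is blocked by the wrist. The side view shows the rest (right panel (560,133)) still below the handle, so I'll track it with the side camera.

```bash
cat >> h.py <<'E'
def sl():
    im,d=vision.grab_frame("side"); P=cloud("side",d); s,p,R,y=st()
    al0=(p[:2]-H)@D; a=np.arctan2(p[2]-.03,al0)-np.arctan2(.0395,.262)
    hsv=cv2.cvtColor(im,cv2.COLOR_RGB2HSV)
    q=P-np.array([*H,.03]); al=q[...,:2]@D; ac=q[...,0]*D[1]-q[...,1]*D[0]
    u=al*np.cos(a)+q[...,2]*np.sin(a); n=-al*np.sin(a)+q[...,2]*np.cos(a)
    m=(hsv[...,0]>95)&(hsv[...,0]<125)&(hsv[...,1]>90)&(abs(ac)<.08)&(u>-.02)&(u<.25)&(n>-.03)&(n<.05)
    print("t",round(s["t"],1),"theta",round(a,3),"edges",np.round(np.percentile(u[m],[3,50,97])*1000) if m.sum() else None,m.sum(),"row",np.round(np.percentile(np.nonzero(m)[0],[2,98])) if m.sum() else 0,"n",np.round(np.median(n[m])*1000) if m.sum() else 0,"p",np.round(p,4),"F",np.round(s["wrist_force"],1),"jaw",round(s["gripper_width"],3),"grip",round(s["finger_force"],1))
E
python3 -c "
from h import *
sl()"
```

```text
t 22.4 theta 0.202 edges [127. 197. 216.] 63 row [176. 186.] n 12.0 p [0.4412 0.0508 0.1213] F [2.1 3.  2. ] jaw 0.118 grip 59.9
```

move_arm:
  moves:
    - {"wx": 0.3,"wy": 0,"wz": 0,"x": 0,"y": 0.2,"z": -1.5,"jaw": 0}
    - {"wx": 0.3,"wy": 0,"wz": 0,"x": 0,"y": 0.2,"z": -1.5,"jaw": 0}
    - {"wx": 0.3,"wy": 0,"wz": 0,"x": 0,"y": 0.2,"z": -1.5,"jaw": 0}
    - {"wx": 0.3,"wy": 0,"wz": 0,"x": 0,"y": 0.2,"z": -1.5,"jaw": 0}
    - {"wx": 0.3,"wy": 0,"wz": 0,"x": 0,"y": 0.2,"z": -1.5,"jaw": 0}
    - {"wx": 0.3,"wy": 0,"wz": 0,"x": 0,"y": 0.2,"z": -1.5,"jaw": 0}
    - {"wx": 0.3,"wy": 0,"wz": 0,"x": 0,"y": 0.2,"z": -1.5,"jaw": 0}
    - {"wx": 0,"wy": 0,"wz": 0,"x": 0,"y": 0,"z": 0,"jaw": 0}

```text
t: 23.15
tool_pos: [0.4416, 0.0472, 0.1307]
eef_rot: [-0.116, 0.991, 0.059, -0.006]
wrist_force: [5.1, 3.1, -4.2]
gripper_width: 0.111
finger_force: 59.2
```

move_arm:
  moves:
    - {"wx": 0,"wy": 0,"wz": 0,"x": 0,"y": 0,"z": 0,"jaw": 0}
    - {"wx": 0,"wy": 0,"wz": 0,"x": 0,"y": 0,"z": 0,"jaw": 0}
    - {"wx": 0,"wy": 0,"wz": 0,"x": 0,"y": 0,"z": 0,"jaw": 0}
    - {"wx": 0,"wy": 0,"wz": 0,"x": 0,"y": 0,"z": 0,"jaw": 0}

```text
t: 23.55
tool_pos: [0.4416, 0.0472, 0.1307]
eef_rot: [-0.116, 0.991, 0.059, -0.006]
wrist_force: [6.0, 3.5, -4.3]
gripper_width: 0.115
finger_force: 59.2
```

```bash
python3 -c "
from h import *
sl()"
```

```text
t 23.6 theta 0.24 edges [127. 209. 215.] 59 row [174. 184.] n 11.0 p [0.4416 0.0472 0.1307] F [ 5.9  3.2 -4.3] jaw 0.114 grip 59.2
```

move_arm:
  moves:
    - {"wx": 0.3,"wy": 0,"wz": 0,"x": 0,"y": 0.2,"z": -1.3,"jaw": 0}
    - {"wx": 0.3,"wy": 0,"wz": 0,"x": 0,"y": 0.2,"z": -1.3,"jaw": 0}
    - {"wx": 0.3,"wy": 0,"wz": 0,"x": 0,"y": 0.2,"z": -1.3,"jaw": 0}
    - {"wx": 0.3,"wy": 0,"wz": 0,"x": 0,"y": 0.2,"z": -1.3,"jaw": 0}
    - {"wx": 0,"wy": 0,"wz": 0,"x": 0,"y": 0,"z": 0,"jaw": 0}
    - {"wx": 0,"wy": 0,"wz": 0,"x": 0,"y": 0,"z": 0,"jaw": 0}
    - {"wx": 0,"wy": 0,"wz": 0,"x": 0,"y": 0,"z": 0,"jaw": 0}
    - {"wx": 0,"wy": 0,"wz": 0,"x": 0,"y": 0,"z": 0,"jaw": 0}

```text
t: 24.4
tool_pos: [0.4419, 0.0452, 0.1355]
eef_rot: [-0.126, 0.99, 0.059, -0.007]
wrist_force: [5.0, 3.7, -4.7]
gripper_width: 0.118
finger_force: 59.2
```

```bash
python3 -c "
from h import *
sl()"
```

```text
t 24.4 theta 0.259 edges [134. 207. 217.] 66 row [174. 182.] n 11.0 p [0.4418 0.0452 0.1355] F [ 6.1  2.4 -4.9] jaw 0.113 grip 59.2
```

move_arm:
  moves:
    - {"wx": 0.3,"wy": 0,"wz": 0,"x": 0,"y": 0.2,"z": -1.4,"jaw": 0}
    - {"wx": 0.3,"wy": 0,"wz": 0,"x": 0,"y": 0.2,"z": -1.4,"jaw": 0}
    - {"wx": 0.3,"wy": 0,"wz": 0,"x": 0,"y": 0.2,"z": -1.4,"jaw": 0}
    - {"wx": 0.3,"wy": 0,"wz": 0,"x": 0,"y": 0.2,"z": -1.4,"jaw": 0}
    - {"wx": 0,"wy": 0,"wz": 0,"x": 0,"y": 0,"z": 0,"jaw": 0}
    - {"wx": 0,"wy": 0,"wz": 0,"x": 0,"y": 0,"z": 0,"jaw": 0}
    - {"wx": 0,"wy": 0,"wz": 0,"x": 0,"y": 0,"z": 0,"jaw": 0}
    - {"wx": 0,"wy": 0,"wz": 0,"x": 0,"y": 0,"z": 0,"jaw": 0}

```text
t: 25.25
tool_pos: [0.4421, 0.0429, 0.1407]
eef_rot: [-0.136, 0.989, 0.059, -0.007]
wrist_force: [6.8, 3.4, -5.0]
gripper_width: 0.117
finger_force: 59.2
```

```bash
python3 -c "
from h import *
sl()"
```

```text
t 25.3 theta 0.281 edges [132. 210. 216.] 76 row [174. 181.] n 11.0 p [0.4421 0.0429 0.1407] F [ 5.8  3.2 -5.5] jaw 0.115 grip 59.2
```

move_arm:
  moves:
    - {"wx": 0.3,"wy": 0,"wz": 0,"x": 0,"y": 0.2,"z": -1.4,"jaw": 0}
    - {"wx": 0.3,"wy": 0,"wz": 0,"x": 0,"y": 0.2,"z": -1.4,"jaw": 0}
    - {"wx": 0.3,"wy": 0,"wz": 0,"x": 0,"y": 0.2,"z": -1.4,"jaw": 0}
    - {"wx": 0.3,"wy": 0,"wz": 0,"x": 0,"y": 0.2,"z": -1.4,"jaw": 0}
    - {"wx": 0,"wy": 0,"wz": 0,"x": 0,"y": 0,"z": 0,"jaw": 0}
    - {"wx": 0,"wy": 0,"wz": 0,"x": 0,"y": 0,"z": 0,"jaw": 0}
    - {"wx": 0,"wy": 0,"wz": 0,"x": 0,"y": 0,"z": 0,"jaw": 0}
    - {"wx": 0,"wy": 0,"wz": 0,"x": 0,"y": 0,"z": 0,"jaw": 0}

```text
t: 26.1
tool_pos: [0.4424, 0.0405, 0.1458]
eef_rot: [-0.147, 0.987, 0.059, -0.008]
wrist_force: [5.6, 3.1, -4.6]
gripper_width: 0.114
finger_force: 59.2
```

```bash
python3 -c "
from h import *
sl()"
```

```text
t 26.1 theta 0.302 edges [136. 210. 218.] 74 row [173. 180.] n 10.0 p [0.4424 0.0405 0.1458] F [ 7.1  2.6 -5.2] jaw 0.114 grip 59.2
```

move_arm:
  moves:
    - {"wx": 0.3,"wy": 0,"wz": 0,"x": 0,"y": 0.2,"z": -1.4,"jaw": 0}
    - {"wx": 0.3,"wy": 0,"wz": 0,"x": 0,"y": 0.2,"z": -1.4,"jaw": 0}
    - {"wx": 0.3,"wy": 0,"wz": 0,"x": 0,"y": 0.2,"z": -1.4,"jaw": 0}
    - {"wx": 0.3,"wy": 0,"wz": 0,"x": 0,"y": 0.2,"z": -1.4,"jaw": 0}
    - {"wx": 0,"wy": 0,"wz": 0,"x": 0,"y": 0,"z": 0,"jaw": 0}
    - {"wx": 0,"wy": 0,"wz": 0,"x": 0,"y": 0,"z": 0,"jaw": 0}
    - {"wx": 0,"wy": 0,"wz": 0,"x": 0,"y": 0,"z": 0,"jaw": 0}
    - {"wx": 0,"wy": 0,"wz": 0,"x": 0,"y": 0,"z": 0,"jaw": 0}

```text
t: 26.95
tool_pos: [0.4427, 0.038, 0.1509]
eef_rot: [-0.157, 0.986, 0.059, -0.008]
wrist_force: [7.1, 1.8, -5.2]
gripper_width: 0.115
finger_force: 59.2
```

```bash
python3 -c "
from h import *
sl()"
```

```text
t 27.0 theta 0.323 edges [129. 210. 216.] 78 row [172. 178.] n 10.0 p [0.4427 0.038  0.1509] F [ 7.1  2.6 -5.7] jaw 0.116 grip 59.2
```

move_arm:
  moves:
    - {"wx": 0.3,"wy": 0,"wz": 0,"x": 0,"y": 0.2,"z": -1.4,"jaw": 0}
    - {"wx": 0.3,"wy": 0,"wz": 0,"x": 0,"y": 0.2,"z": -1.4,"jaw": 0}
    - {"wx": 0.3,"wy": 0,"wz": 0,"x": 0,"y": 0.2,"z": -1.4,"jaw": 0}
    - {"wx": 0.3,"wy": 0,"wz": 0,"x": 0,"y": 0.2,"z": -1.4,"jaw": 0}
    - {"wx": 0.3,"wy": 0,"wz": 0,"x": 0,"y": 0.2,"z": -1.4,"jaw": 0}
    - {"wx": 0,"wy": 0,"wz": 0,"x": 0,"y": 0,"z": 0,"jaw": 0}
    - {"wx": 0,"wy": 0,"wz": 0,"x": 0,"y": 0,"z": 0,"jaw": 0}
    - {"wx": 0,"wy": 0,"wz": 0,"x": 0,"y": 0,"z": 0,"jaw": 0}

```text
t: 27.8
tool_pos: [0.4431, 0.0347, 0.1571]
eef_rot: [-0.17, 0.984, 0.058, -0.009]
wrist_force: [6.0, 2.2, -6.0]
gripper_width: 0.117
finger_force: 59.1
```

move_arm:
  moves:
    - {"wx": 0,"wy": 0,"wz": 0,"x": 0,"y": 0,"z": 0,"jaw": 0}
    - {"wx": 0,"wy": 0,"wz": 0,"x": 0,"y": 0,"z": 0,"jaw": 0}
    - {"wx": 0,"wy": 0,"wz": 0,"x": 0,"y": 0,"z": 0,"jaw": 0}
    - {"wx": 0,"wy": 0,"wz": 0,"x": 0,"y": 0,"z": 0,"jaw": 0}

```text
t: 28.2
tool_pos: [0.4431, 0.0347, 0.1571]
eef_rot: [-0.17, 0.984, 0.058, -0.009]
wrist_force: [6.5, 2.2, -5.9]
gripper_width: 0.113
finger_force: 59.1
```

```bash
python3 -c "
from h import *
sl()"
```

```text
t 28.2 theta 0.35 edges [135. 209. 218.] 87 row [171. 176.] n 12.0 p [0.4431 0.0347 0.1571] F [ 6.   2.5 -5.9] jaw 0.114 grip 59.1
```

Past 0.34 rad and it hasn't moved. I'll carry on towards the stop.

move_arm:
  moves:
    - {"wx": 0.6,"wy": 0,"wz": 0,"x": 0,"y": 0.4,"z": -2.6,"jaw": 0}
    - {"wx": 0.6,"wy": 0,"wz": 0,"x": 0,"y": 0.4,"z": -2.6,"jaw": 0}
    - {"wx": 0.6,"wy": 0,"wz": 0,"x": 0,"y": 0.4,"z": -2.6,"jaw": 0}
    - {"wx": 0.6,"wy": 0,"wz": 0,"x": 0,"y": 0.4,"z": -2.6,"jaw": 0}
    - {"wx": 0.6,"wy": 0,"wz": 0,"x": 0,"y": 0.4,"z": -2.6,"jaw": 0}
    - {"wx": 0.6,"wy": 0,"wz": 0,"x": 0,"y": 0.4,"z": -2.6,"jaw": 0}
    - {"wx": 0,"wy": 0,"wz": 0,"x": 0,"y": 0,"z": 0,"jaw": 0}
    - {"wx": 0,"wy": 0,"wz": 0,"x": 0,"y": 0,"z": 0,"jaw": 0}

```text
t: 29.05
tool_pos: [0.444, 0.0267, 0.1709]
eef_rot: [-0.201, 0.978, 0.058, -0.011]
wrist_force: [5.4, 1.0, -3.6]
gripper_width: 0.119
finger_force: 59.5
```

```bash
python3 -c "
from h import *
sl()"
```

```text
t 29.1 theta 0.41 edges [130. 212. 218.] 71 row [167. 172.] n 9.0 p [0.4441 0.0267 0.1709] F [ 5.3  1.4 -3.8] jaw 0.117 grip 59.5
```

move_arm:
  moves:
    - {"wx": 0.6,"wy": 0,"wz": 0,"x": 0,"y": 0.4,"z": -2.6,"jaw": 0}
    - {"wx": 0.6,"wy": 0,"wz": 0,"x": 0,"y": 0.4,"z": -2.6,"jaw": 0}
    - {"wx": 0.6,"wy": 0,"wz": 0,"x": 0,"y": 0.4,"z": -2.6,"jaw": 0}
    - {"wx": 0.6,"wy": 0,"wz": 0,"x": 0,"y": 0.4,"z": -2.6,"jaw": 0}
    - {"wx": 0.6,"wy": 0,"wz": 0,"x": 0,"y": 0.4,"z": -2.6,"jaw": 0}
    - {"wx": 0.6,"wy": 0,"wz": 0,"x": 0,"y": 0.4,"z": -2.6,"jaw": 0}
    - {"wx": 0,"wy": 0,"wz": 0,"x": 0,"y": 0,"z": 0,"jaw": 0}
    - {"wx": 0,"wy": 0,"wz": 0,"x": 0,"y": 0,"z": 0,"jaw": 0}

```text
t: 29.9
tool_pos: [0.4451, 0.0181, 0.184]
eef_rot: [-0.231, 0.971, 0.058, -0.013]
wrist_force: [5.8, 0.7, -4.3]
gripper_width: 0.114
finger_force: 59.5
```

```bash
python3 -c "
from h import *
sl()"
```

```text
t 29.9 theta 0.469 edges [140. 212. 217.] 63 row [165. 168.] n 8.0 p [0.4451 0.0181 0.184 ] F [ 6.8  1.5 -4.9] jaw 0.119 grip 59.5
```

move_arm:
  moves:
    - {"wx": 0.3,"wy": 0,"wz": 0,"x": 0,"y": 0.2,"z": -1.4,"jaw": 0}
    - {"wx": 0.3,"wy": 0,"wz": 0,"x": 0,"y": 0.2,"z": -1.4,"jaw": 0}
    - {"wx": 0.3,"wy": 0,"wz": 0,"x": 0,"y": 0.2,"z": -1.4,"jaw": 0}
    - {"wx": 0.3,"wy": 0,"wz": 0,"x": 0,"y": 0.2,"z": -1.4,"jaw": 0}
    - {"wx": 0.3,"wy": 0,"wz": 0,"x": 0,"y": 0.2,"z": -1.4,"jaw": 0}
    - {"wx": 0.2,"wy": 0,"wz": 0,"x": 0,"y": 0.2,"z": -1.4,"jaw": 0}
    - {"wx": 0,"wy": 0,"wz": 0,"x": 0,"y": 0.1,"z": -1,"jaw": 0}
    - {"wx": 0,"wy": 0,"wz": 0,"x": 0,"y": 0,"z": 0,"jaw": 0}

```text
t: 30.75
tool_pos: [0.4457, 0.0126, 0.1914]
eef_rot: [-0.245, 0.968, 0.057, -0.014]
wrist_force: [7.7, 2.1, -7.3]
gripper_width: 0.116
finger_force: 59.2
```

```bash
python3 -c "
from h import *
sl()"
```

```text
t 30.8 theta 0.504 edges [159. 213. 217.] 47 row [163. 166.] n 7.0 p [0.4457 0.0127 0.1914] F [ 8.3  1.8 -6.9] jaw 0.115 grip 59.2
```

move_arm:
  moves:
    - {"wx": 0,"wy": 0,"wz": 0,"x": 0,"y": 0,"z": -1,"jaw": 0}
    - {"wx": 0,"wy": 0,"wz": 0,"x": 0,"y": 0,"z": -1,"jaw": 0}
    - {"wx": 0,"wy": 0,"wz": 0,"x": 0,"y": 0,"z": 0,"jaw": 0}

```text
t: 31.1
tool_pos: [0.4457, 0.0121, 0.1922]
eef_rot: [-0.245, 0.968, 0.057, -0.014]
wrist_force: [11.0, 4.9, -17.5]
gripper_width: 0.117
finger_force: 58.7
```

```bash
python3 -c "
from h import *
sl()"
```

```text
t 31.1 theta 0.508 edges [145. 211. 218.] 45 row [163. 166.] n 7.0 p [0.4457 0.0121 0.1922] F [ 11.6   5.  -17.3] jaw 0.119 grip 58.7
```

It's at the stop: upward motion is blocked and the force has risen. I'll hold for over 2 s and then lower.

move_arm:
  moves:
    - {"wx": 0,"wy": 0,"wz": 0,"x": 0,"y": 0,"z": 0,"jaw": 0}
    - {"wx": 0,"wy": 0,"wz": 0,"x": 0,"y": 0,"z": 0,"jaw": 0}
    - {"wx": 0,"wy": 0,"wz": 0,"x": 0,"y": 0,"z": 0,"jaw": 0}
    - {"wx": 0,"wy": 0,"wz": 0,"x": 0,"y": 0,"z": 0,"jaw": 0}
    - {"wx": 0,"wy": 0,"wz": 0,"x": 0,"y": 0,"z": 0,"jaw": 0}
    - {"wx": 0,"wy": 0,"wz": 0,"x": 0,"y": 0,"z": 0,"jaw": 0}
    - {"wx": 0,"wy": 0,"wz": 0,"x": 0,"y": 0,"z": 0,"jaw": 0}
    - {"wx": 0,"wy": 0,"wz": 0,"x": 0,"y": 0,"z": 0,"jaw": 0}

```text
t: 31.95
tool_pos: [0.4457, 0.0121, 0.1922]
eef_rot: [-0.245, 0.968, 0.057, -0.014]
wrist_force: [11.0, 4.5, -17.4]
gripper_width: 0.117
finger_force: 58.7
```

move_arm:
  moves:
    - {"wx": 0,"wy": 0,"wz": 0,"x": 0,"y": 0,"z": 0,"jaw": 0}
    - {"wx": 0,"wy": 0,"wz": 0,"x": 0,"y": 0,"z": 0,"jaw": 0}
    - {"wx": 0,"wy": 0,"wz": 0,"x": 0,"y": 0,"z": 0,"jaw": 0}
    - {"wx": 0,"wy": 0,"wz": 0,"x": 0,"y": 0,"z": 0,"jaw": 0}
    - {"wx": 0,"wy": 0,"wz": 0,"x": 0,"y": 0,"z": 0,"jaw": 0}
    - {"wx": 0,"wy": 0,"wz": 0,"x": 0,"y": 0,"z": 0,"jaw": 0}
    - {"wx": 0,"wy": 0,"wz": 0,"x": 0,"y": 0,"z": 0,"jaw": 0}
    - {"wx": 0,"wy": 0,"wz": 0,"x": 0,"y": 0,"z": 0,"jaw": 0}

```text
t: 32.75
tool_pos: [0.4457, 0.012, 0.1922]
eef_rot: [-0.245, 0.968, 0.057, -0.014]
wrist_force: [12.0, 3.7, -17.1]
gripper_width: 0.115
finger_force: 58.7
```

move_arm:
  moves:
    - {"wx": 0,"wy": 0,"wz": 0,"x": 0,"y": 0,"z": 0,"jaw": 0}
    - {"wx": 0,"wy": 0,"wz": 0,"x": 0,"y": 0,"z": 0,"jaw": 0}
    - {"wx": 0,"wy": 0,"wz": 0,"x": 0,"y": 0,"z": 0,"jaw": 0}
    - {"wx": 0,"wy": 0,"wz": 0,"x": 0,"y": 0,"z": 0,"jaw": 0}
    - {"wx": 0,"wy": 0,"wz": 0,"x": 0,"y": 0,"z": 0,"jaw": 0}
    - {"wx": 0,"wy": 0,"wz": 0,"x": 0,"y": 0,"z": 0,"jaw": 0}
    - {"wx": 0,"wy": 0,"wz": 0,"x": 0,"y": 0,"z": 0,"jaw": 0}
    - {"wx": 0,"wy": 0,"wz": 0,"x": 0,"y": 0,"z": 0,"jaw": 0}

```text
t: 33.55
tool_pos: [0.4457, 0.0121, 0.1922]
eef_rot: [-0.245, 0.968, 0.057, -0.014]
wrist_force: [12.2, 4.2, -17.5]
gripper_width: 0.116
finger_force: 58.7
```

```bash
python3 -c "
from h import *
sl()"
```

```text
t 33.6 theta 0.508 edges [146. 213. 217.] 46 row [163. 166.] n 7.0 p [0.4457 0.012  0.1922] F [ 11.4   4.  -17.6] jaw 0.115 grip 58.7
```

move_arm:
  moves:
    - {"wx": -0.9,"wy": 0,"wz": 0,"x": 0,"y": -0.6,"z": 4.2,"jaw": 0}
    - {"wx": -0.9,"wy": 0,"wz": 0,"x": 0,"y": -0.6,"z": 4.2,"jaw": 0}
    - {"wx": -0.9,"wy": 0,"wz": 0,"x": 0,"y": -0.6,"z": 4.2,"jaw": 0}
    - {"wx": -0.9,"wy": 0,"wz": 0,"x": 0,"y": -0.6,"z": 4.2,"jaw": 0}
    - {"wx": -0.9,"wy": 0,"wz": 0,"x": 0,"y": -0.6,"z": 4.2,"jaw": 0}
    - {"wx": -0.9,"wy": 0,"wz": 0,"x": 0,"y": -0.6,"z": 4.2,"jaw": 0}
    - {"wx": -0.9,"wy": 0,"wz": 0,"x": 0,"y": -0.6,"z": 4.2,"jaw": 0}
    - {"wx": -0.9,"wy": 0,"wz": 0,"x": 0,"y": -0.6,"z": 4.2,"jaw": 0}

```text
t: 34.4
tool_pos: [0.4437, 0.0301, 0.1654]
eef_rot: [-0.184, 0.981, 0.058, -0.01]
wrist_force: [4.0, -1.9, 0.1]
gripper_width: 0.118
finger_force: 60.8
```

move_arm:
  moves:
    - {"wx": -0.9,"wy": 0,"wz": 0,"x": 0,"y": -0.6,"z": 4.2,"jaw": 0}
    - {"wx": -0.9,"wy": 0,"wz": 0,"x": 0,"y": -0.6,"z": 4.2,"jaw": 0}
    - {"wx": -0.9,"wy": 0,"wz": 0,"x": 0,"y": -0.6,"z": 4.2,"jaw": 0}
    - {"wx": -0.9,"wy": 0,"wz": 0,"x": 0,"y": -0.6,"z": 4.2,"jaw": 0}
    - {"wx": -0.9,"wy": 0,"wz": 0,"x": 0,"y": -0.6,"z": 4.2,"jaw": 0}
    - {"wx": -0.9,"wy": 0,"wz": 0,"x": 0,"y": -0.6,"z": 4.2,"jaw": 0}
    - {"wx": -0.9,"wy": 0,"wz": 0,"x": 0,"y": -0.6,"z": 4.2,"jaw": 0}
    - {"wx": -0.9,"wy": 0,"wz": 0,"x": 0,"y": -0.6,"z": 4.2,"jaw": 0}

```text
t: 35.2
tool_pos: [0.4418, 0.0454, 0.1349]
eef_rot: [-0.122, 0.991, 0.059, -0.006]
wrist_force: [4.9, -1.2, 1.7]
gripper_width: 0.116
finger_force: 60.8
```

```bash
python3 -c "
from h import *
sl()"
```

```text
t 35.2 theta 0.255 edges [130. 208. 218.] 64 row [174. 183.] n 11.0 p [0.4418 0.0457 0.1344] F [ 8.2 -1.9 -4.8] jaw 0.114 grip 60.1
```

move_arm:
  moves:
    - {"wx": -0.9,"wy": 0,"wz": 0,"x": 0,"y": -0.6,"z": 4.2,"jaw": 0}
    - {"wx": -0.9,"wy": 0,"wz": 0,"x": 0,"y": -0.6,"z": 4.2,"jaw": 0}
    - {"wx": -0.9,"wy": 0,"wz": 0,"x": 0,"y": -0.6,"z": 4.2,"jaw": 0}
    - {"wx": -0.9,"wy": 0,"wz": 0,"x": 0,"y": -0.6,"z": 4.2,"jaw": 0}
    - {"wx": -0.9,"wy": 0,"wz": 0,"x": 0,"y": -0.6,"z": 4.2,"jaw": 0}
    - {"wx": -0.9,"wy": 0,"wz": 0,"x": 0,"y": -0.6,"z": 4.2,"jaw": 0}
    - {"wx": -0.9,"wy": 0,"wz": 0,"x": 0,"y": -0.6,"z": 4.2,"jaw": 0}
    - {"wx": -0.9,"wy": 0,"wz": 0,"x": 0,"y": -0.6,"z": 4.2,"jaw": 0}

```text
t: 36.05
tool_pos: [0.4405, 0.0568, 0.1028]
eef_rot: [-0.06, 0.996, 0.06, -0.003]
wrist_force: [5.2, 0.1, 1.9]
gripper_width: 0.115
finger_force: 60.8
```

move_arm:
  moves:
    - {"wx": -0.9,"wy": 0,"wz": 0,"x": 0,"y": -0.6,"z": 4.2,"jaw": 0}
    - {"wx": -0.9,"wy": 0,"wz": 0,"x": 0,"y": -0.6,"z": 4.2,"jaw": 0}
    - {"wx": -0.9,"wy": 0,"wz": 0,"x": 0,"y": -0.6,"z": 4.2,"jaw": 0}
    - {"wx": -0.9,"wy": 0,"wz": 0,"x": 0,"y": -0.6,"z": 4.2,"jaw": 0}
    - {"wx": -0.9,"wy": 0,"wz": 0,"x": 0,"y": -0.6,"z": 4.2,"jaw": 0}
    - {"wx": -0.9,"wy": 0,"wz": 0,"x": 0,"y": -0.6,"z": 4.2,"jaw": 0}
    - {"wx": -0.9,"wy": 0,"wz": 0,"x": 0,"y": -0.5,"z": 3,"jaw": 0}
    - {"wx": -0.2,"wy": 0,"wz": 0,"x": 0,"y": 0,"z": 1,"jaw": 0}

```text
t: 36.85
tool_pos: [0.4397, 0.0633, 0.0739]
eef_rot: [-0.003, 0.998, 0.06, 0.001]
wrist_force: [5.0, 1.8, 1.8]
gripper_width: 0.115
finger_force: 60.8
```

```bash
python3 -c "
from h import *
sl(); slide()"
```

```text
t 36.9 theta 0.016 edges [119. 153. 193.] 102 row [182. 194.] n 13.0 p [0.4397 0.0633 0.0738] F [ 6.6  1.1 -2.9] jaw 0.115 grip 60.3
t 37.0 theta 0.016 toolTilt 0.007 imgtilt 0.014 edges mm [119. 175.] 227 p [0.4397 0.0633 0.0738] F [ 7.5  2.4 -4. ] jaw 0.116 grip 60.3
```

move_arm:
  moves:
    - {"wx": 0,"wy": 0,"wz": 0,"x": 0,"y": 0,"z": 1.5,"jaw": 0}
    - {"wx": 0,"wy": 0,"wz": 0,"x": 0,"y": 0,"z": 1.5,"jaw": 0}
    - {"wx": 0,"wy": 0,"wz": 0,"x": 0,"y": 0,"z": 1,"jaw": 0}
    - {"wx": 0,"wy": 0,"wz": 0,"x": 0,"y": 0,"z": 0,"jaw": 0}
    - {"wx": 0,"wy": 0,"wz": 0,"x": 0,"y": 0,"z": 0,"jaw": 0}

```text
t: 37.45
tool_pos: [0.4398, 0.0637, 0.0712]
eef_rot: [-0.004, 0.998, 0.06, 0.0]
wrist_force: [-2.9, 2.3, 21.4]
gripper_width: 0.115
finger_force: 63.1
```

```bash
python3 -c "
from h import *
slide()"
```

```text
t 37.5 theta 0.006 toolTilt 0.008 imgtilt 0.005 edges mm [119. 174.] 227 p [0.4398 0.0637 0.0712] F [-3.   2.1 21.2] jaw 0.115 grip 63.1
```

move_arm:
  moves:
    - {"wx": 0,"wy": 0,"wz": 0,"x": 0,"y": 0,"z": 0,"jaw": 0.5}
    - {"wx": 0,"wy": 0,"wz": 0,"x": 0,"y": 0,"z": 0,"jaw": 1}
    - {"wx": 0,"wy": 0,"wz": 0,"x": 0,"y": 0,"z": 0,"jaw": 1}
    - {"wx": 0,"wy": 0,"wz": 0,"x": 0,"y": 0,"z": 0,"jaw": 1}
    - {"wx": 0,"wy": 0,"wz": 0,"x": 0,"y": 0,"z": -20,"jaw": 1}
    - {"wx": 0,"wy": 0,"wz": 0,"x": 0,"y": 0,"z": -35,"jaw": 1}
    - {"wx": 0,"wy": 0,"wz": 0,"x": 0,"y": 0,"z": -35,"jaw": 1}
    - {"wx": 0,"wy": 0,"wz": 0,"x": 0,"y": 0,"z": 0,"jaw": 1}

```text
t: 38.3
tool_pos: [0.4414, 0.0625, 0.1637]
eef_rot: [-0.005, 0.998, 0.059, 0.003]
wrist_force: [-0.2, -0.8, -0.1]
gripper_width: 1.0
finger_force: 0.0
```

move_arm:
  moves:
    - {"wx": 0,"wy": 0,"wz": -8,"x": 0,"y": 0,"z": 0,"jaw": 1}
    - {"wx": 0,"wy": 0,"wz": -8,"x": 0,"y": 0,"z": 0,"jaw": 1}
    - {"wx": 0,"wy": 0,"wz": -8,"x": 0,"y": 0,"z": 0,"jaw": 1}
    - {"wx": 0,"wy": 0,"wz": -8,"x": 0,"y": 0,"z": 0,"jaw": 1}
    - {"wx": 0,"wy": 0,"wz": -8,"x": 0,"y": 0,"z": 0,"jaw": 1}
    - {"wx": 0,"wy": 0,"wz": -8,"x": 0,"y": 0,"z": 0,"jaw": 1}
    - {"wx": 0,"wy": 0,"wz": -8,"x": 0,"y": 0,"z": 0,"jaw": 1}
    - {"wx": 0,"wy": 0,"wz": -8,"x": 0,"y": 0,"z": 0,"jaw": 1}

```text
t: 39.1
tool_pos: [0.4387, 0.0619, 0.159]
eef_rot: [-0.003, 0.813, 0.582, 0.001]
wrist_force: [0.0, -0.2, 0.2]
gripper_width: 1.0
finger_force: 0.0
```

move_arm:
  moves:
    - {"wx": 0,"wy": 0,"wz": -8,"x": 0,"y": 0,"z": 0,"jaw": 1}
    - {"wx": 0,"wy": 0,"wz": -8,"x": 0,"y": 0,"z": 0,"jaw": 1}
    - {"wx": 0,"wy": 0,"wz": -8,"x": 0,"y": 0,"z": 0,"jaw": 1}
    - {"wx": 0,"wy": 0,"wz": -2,"x": -20,"y": 0,"z": 0,"jaw": 1}
    - {"wx": 0,"wy": 0,"wz": 0,"x": -38,"y": 0,"z": 0,"jaw": 1}
    - {"wx": 0,"wy": 0,"wz": 0,"x": -38,"y": 1,"z": 0,"jaw": 1}
    - {"wx": 0,"wy": 0,"wz": 0,"x": 0,"y": 0,"z": 40,"jaw": 1}
    - {"wx": 0,"wy": 0,"wz": 0,"x": 0,"y": 0,"z": 0,"jaw": 1}

```text
t: 39.9
tool_pos: [0.4479, -0.0339, 0.1154]
eef_rot: [-0.005, 0.665, 0.747, -0.001]
wrist_force: [-0.5, 0.7, 0.2]
gripper_width: 0.999
finger_force: 0.0
```

```bash
python3 -c "
from h import *
to([.4522,-.0319,.050],6.8); chk()"
```

```text
t 39.9 p [ 0.4479 -0.0339  0.1154] yaw 6.7 q7 0.14 wz -0.1 shift mm [ 1.1  4.9 65.4] F [-0.5  0.7  0.2] jaw 0.999 grip 0.0
(array([ 0.6639, -0.1561]), 97, 57, 72.8, 0.014, 498) deck [ 17. 197.]
(array([0.6672, 0.2083]), 96, 57, 77.5, 0.014, 488) deck [379. 244.]
(array([ 4.545e-01, -3.000e-04]), 56, 40, 5.3, 0.044, 174) deck [197.   8.]
tilt 0.038
```

move_arm:
  moves:
    - {"wx": 0,"wy": 0,"wz": 0,"x": 1,"y": 4,"z": 25,"jaw": 1}
    - {"wx": 0,"wy": 0,"wz": 0,"x": 0,"y": 0,"z": 25,"jaw": 1}
    - {"wx": 0,"wy": 0,"wz": 0,"x": 0,"y": 0,"z": 14,"jaw": 1}
    - {"wx": 0,"wy": 0,"wz": 0,"x": 0,"y": 0,"z": 0,"jaw": 1}
    - {"wx": 0,"wy": 0,"wz": 0,"x": 0,"y": 0,"z": 0,"jaw": 0.5}
    - {"wx": 0,"wy": 0,"wz": 0,"x": 0,"y": 0,"z": 0,"jaw": 0.5}
    - {"wx": 0,"wy": 0,"wz": 0,"x": 0,"y": 0,"z": 0,"jaw": 0.5}
    - {"wx": 0,"wy": 0,"wz": 0,"x": 0,"y": 0,"z": 0,"jaw": 0.5}
  newtons: 80

```text
t: 40.75
tool_pos: [0.4551, -0.0308, 0.0562]
eef_rot: [-0.003, 0.664, 0.748, 0.003]
wrist_force: [-2.0, -0.1, 8.0]
gripper_width: 0.501
finger_force: 4.1
```

move_arm:
  moves:
    - {"wx": 0,"wy": 0,"wz": 0,"x": 0,"y": 0,"z": -15,"jaw": 0.5}
    - {"wx": 0,"wy": 0,"wz": 0,"x": 0,"y": 0,"z": -30,"jaw": 0.5}
    - {"wx": 0,"wy": 0,"wz": 0,"x": 0,"y": 0,"z": -30,"jaw": 0.5}
    - {"wx": 0,"wy": 0,"wz": 4.5,"x": 0,"y": 0,"z": -20,"jaw": 0.5}
    - {"wx": 0,"wy": 0,"wz": 0,"x": 0,"y": 0,"z": 0,"jaw": 0.5}

```text
t: 41.25
tool_pos: [0.4565, -0.0316, 0.1532]
eef_rot: [-0.001, 0.694, 0.72, 0.005]
wrist_force: [-0.3, 0.8, -0.8]
gripper_width: 0.497
finger_force: 0.0
```

```bash
python3 -c "
from h import *
to([.540,.357,.14],2.3); chk('t5.png')"
```

```text
t 41.2 p [ 0.4565 -0.0316  0.1532] yaw 2.2 q7 0.04 wz -0.1 shift mm [384.8  99.   17. ] F [-0.3  0.8 -0.8] jaw 0.497 grip 0.0
(array([ 0.6639, -0.1563]), 97, 57, 72.8, 0.014, 498) deck [ 17. 197.]
(array([0.6672, 0.2084]), 96, 57, 77.5, 0.014, 489) deck [379. 244.]
(array([ 0.4535, -0.0014]), 58, 39, 178.6, 0.044, 177) deck [196.   7.]
tilt 0.039
```

The fingers closed just above the rest and missed it. I'll redo the grasp lower and check the height before closing.

move_arm:
  moves:
    - {"wx": 0,"wy": 0,"wz": -4.5,"x": 0,"y": 0,"z": 0,"jaw": 1}
    - {"wx": 0,"wy": 0,"wz": 0,"x": 0,"y": -3,"z": 25,"jaw": 1}
    - {"wx": 0,"wy": 0,"wz": 0,"x": 0,"y": 0,"z": 30,"jaw": 1}
    - {"wx": 0,"wy": 0,"wz": 0,"x": 0,"y": 0,"z": 25,"jaw": 1}
    - {"wx": 0,"wy": 0,"wz": 0,"x": 0,"y": 0,"z": 15,"jaw": 1}
    - {"wx": 0,"wy": 0,"wz": 0,"x": 0,"y": 0,"z": 0,"jaw": 1}
    - {"wx": 0,"wy": 0,"wz": 0,"x": 0,"y": 0,"z": 0,"jaw": 1}

```text
t: 42.0
tool_pos: [0.4513, -0.0316, 0.055]
eef_rot: [-0.003, 0.664, 0.748, 0.002]
wrist_force: [0.4, 0.0, -0.1]
gripper_width: 1.005
finger_force: 0.0
```

```bash
python3 -c "
from h import *
to([.4522,-.0319,.048],6.8)
im,d=vision.grab_frame('side')
save(cv2.resize(im[120:260,220:420],None,fx=3,fy=3),'side5.png')"
```

```text
t 42.0 p [ 0.4513 -0.0316  0.055 ] yaw 6.8 q7 0.22 wz 0.0 shift mm [-0.5  0.8  7. ] F [ 0.4  0.  -0.1] jaw 1.005 grip 0.0
```

View pics/side5.png

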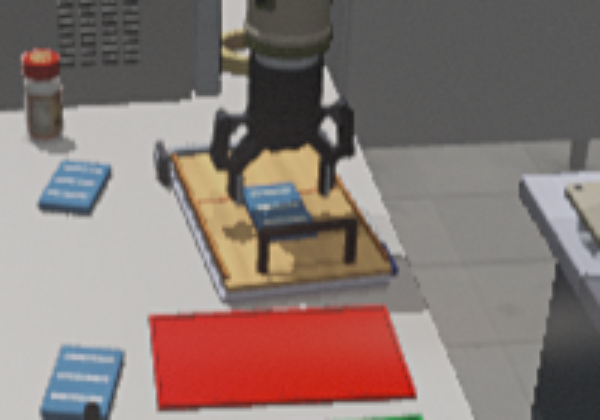

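The side view shows the fingers straddling the rest (crop (280,207)), undisturbed. I'll go down 8 mm and close.

move_arm:
  moves:
    - {"wx": 0,"wy": 0,"wz": 0,"x": 0,"y": 0,"z": 4,"jaw": 1}
    - {"wx": 0,"wy": 0,"wz": 0,"x": 0,"y": 0,"z": 4,"jaw": 1}
    - {"wx": 0,"wy": 0,"wz": 0,"x": 0,"y": 0,"z": 0,"jaw": 1}
    - {"wx": 0,"wy": 0,"wz": 0,"x": 0,"y": 0,"z": 0,"jaw": 0.5}
    - {"wx": 0,"wy": 0,"wz": 0,"x": 0,"y": 0,"z": 0,"jaw": 0.5}
    - {"wx": 0,"wy": 0,"wz": 0,"x": 0,"y": 0,"z": 0,"jaw": 0.5}
    - {"wx": 0,"wy": 0,"wz": 0,"x": 0,"y": 0,"z": 0,"jaw": 0.5}
    - {"wx": 0,"wy": 0,"wz": 0,"x": 0,"y": 0,"z": 0,"jaw": 0.5}
  newtons: 80

```text
t: 42.85
tool_pos: [0.4528, -0.0312, 0.0485]
eef_rot: [-0.002, 0.664, 0.748, 0.003]
wrist_force: [-4.2, -0.2, 17.5]
gripper_width: 0.67
finger_force: 81.5
```

move_arm:
  moves:
    - {"wx": 0,"wy": 0,"wz": 0,"x": 0,"y": 0,"z": -15,"jaw": 0.5}
    - {"wx": 0,"wy": 0,"wz": 0,"x": 0,"y": 0,"z": -30,"jaw": 0.5}
    - {"wx": 0,"wy": 0,"wz": 0,"x": 0,"y": 0,"z": -30,"jaw": 0.5}
    - {"wx": 0,"wy": 0,"wz": 4.5,"x": 0,"y": 0,"z": -20,"jaw": 0.5}
    - {"wx": 0,"wy": 0,"wz": 0,"x": 0,"y": 0,"z": 0,"jaw": 0.5}

```text
t: 43.35
tool_pos: [0.4532, -0.0319, 0.1445]
eef_rot: [-0.002, 0.693, 0.721, 0.004]
wrist_force: [0.1, 0.5, -2.1]
gripper_width: 0.661
finger_force: 86.2
```

```bash
python3 -c "
from h import *
to([.540,.357,.14],2.3); chk('t6.png')"
```

```text
t 43.4 p [ 0.4532 -0.0319  0.1445] yaw 2.2 q7 0.04 wz -0.1 shift mm [385.  102.3   8.1] F [ 0.1  0.5 -2.1] jaw 0.661 grip 86.2
(array([ 0.6639, -0.1564]), 96, 57, 72.7, 0.014, 499) deck [ 17. 197.]
(array([0.6672, 0.2083]), 96, 57, 77.5, 0.014, 488) deck [379. 244.]
tilt 0.039
```

move_arm:
  moves:
    - {"wx": 0,"wy": 0,"wz": 0,"x": 20,"y": 5,"z": 0,"jaw": 0.5}
    - {"wx": 0,"wy": 0,"wz": 0,"x": 38,"y": 10,"z": 0,"jaw": 0.5}
    - {"wx": 0,"wy": 0,"wz": 0,"x": 38,"y": 10,"z": 0,"jaw": 0.5}
    - {"wx": 0,"wy": 0,"wz": 0,"x": 38,"y": 10,"z": 0,"jaw": 0.5}
    - {"wx": 0,"wy": 0,"wz": 0,"x": 38,"y": 10,"z": 0,"jaw": 0.5}
    - {"wx": 0,"wy": 0,"wz": 0,"x": 38,"y": 10,"z": 0,"jaw": 0.5}
    - {"wx": 0,"wy": 0,"wz": 0,"x": 38,"y": 10,"z": 0,"jaw": 0.5}
    - {"wx": 0,"wy": 0,"wz": 0,"x": 38,"y": 10,"z": 0,"jaw": 0.5}

```text
t: 44.2
tool_pos: [0.5145, 0.258, 0.142]
eef_rot: [-0.003, 0.692, 0.722, 0.001]
wrist_force: [0.6, -0.0, -1.4]
gripper_width: 0.665
finger_force: 86.2
```

move_arm:
  moves:
    - {"wx": 0,"wy": 0,"wz": 0,"x": 38,"y": 10,"z": 0,"jaw": 0.5}
    - {"wx": 0,"wy": 0,"wz": 0,"x": 38,"y": 10,"z": 0,"jaw": 0.5}
    - {"wx": 0,"wy": 0,"wz": 0,"x": 23,"y": 7,"z": 0,"jaw": 0.5}
    - {"wx": 0,"wy": 0,"wz": 0,"x": 0,"y": 0,"z": 25,"jaw": 0.5}
    - {"wx": 0,"wy": 0,"wz": 0,"x": 0,"y": 0,"z": 30,"jaw": 0.5}
    - {"wx": 0,"wy": 0,"wz": 0,"x": 0,"y": 0,"z": 30,"jaw": 0.5}
    - {"wx": 0,"wy": 0,"wz": 0,"x": 0,"y": 0,"z": 15,"jaw": 0.5}
    - {"wx": 0,"wy": 0,"wz": 0,"x": 0,"y": 0,"z": 0,"jaw": 0.5}

```text
t: 45.0
tool_pos: [0.5362, 0.3562, 0.0413]
eef_rot: [-0.003, 0.692, 0.722, -0.001]
wrist_force: [-0.3, -0.4, -2.6]
gripper_width: 0.665
finger_force: 86.2
```

```bash
python3 -c "
from h import *
to([.540,.357,.0235],2.3)"
```

```text
t 45.0 p [0.5362 0.3562 0.0413] yaw 2.4 q7 -0.45 wz 0.1 shift mm [ 0.6  3.9 17.7] F [-0.3 -0.4 -2.6] jaw 0.665 grip 86.2
```

move_arm:
  moves:
    - {"wx": 0,"wy": 0,"wz": 0,"x": 0,"y": 3,"z": 6,"jaw": 0.5}
    - {"wx": 0,"wy": 0,"wz": 0,"x": 0,"y": 0,"z": 6,"jaw": 0.5}
    - {"wx": 0,"wy": 0,"wz": 0,"x": 0,"y": 0,"z": 3,"jaw": 0.5}
    - {"wx": 0,"wy": 0,"wz": 0,"x": 0,"y": 0,"z": 2,"jaw": 0.5}
    - {"wx": 0,"wy": 0,"wz": 0,"x": 0,"y": 0,"z": 0,"jaw": 0.5}
    - {"wx": 0,"wy": 0,"wz": 0,"x": 0,"y": 0,"z": 0,"jaw": 0.5}

```text
t: 45.6
tool_pos: [0.5411, 0.3579, 0.0282]
eef_rot: [-0.003, 0.693, 0.721, 0.002]
wrist_force: [0.1, 0.6, -1.9]
gripper_width: 0.667
finger_force: 86.2
```

move_arm:
  moves:
    - {"wx": 0,"wy": 0,"wz": 0,"x": 0,"y": 0,"z": 0,"jaw": 0.75}
    - {"wx": 0,"wy": 0,"wz": 0,"x": 0,"y": 0,"z": 0,"jaw": 1}
    - {"wx": 0,"wy": 0,"wz": 0,"x": 0,"y": 0,"z": 0,"jaw": 1}
    - {"wx": 0,"wy": 0,"wz": 0,"x": 0,"y": 0,"z": -20,"jaw": 1}
    - {"wx": 0,"wy": 0,"wz": 0,"x": 0,"y": 0,"z": -35,"jaw": 1}
    - {"wx": 0,"wy": 0,"wz": 0,"x": 0,"y": 0,"z": -35,"jaw": 1}
    - {"wx": 0,"wy": 0,"wz": 7.5,"x": 0,"y": 0,"z": -30,"jaw": 1}
    - {"wx": 0,"wy": 0,"wz": 7.5,"x": 0,"y": 0,"z": 0,"jaw": 1}

```text
t: 46.4
tool_pos: [0.5434, 0.3581, 0.1532]
eef_rot: [-0.003, 0.783, 0.622, 0.006]
wrist_force: [0.9, -0.2, -0.6]
gripper_width: 1.002
finger_force: 0.0
```

move_arm:
  moves:
    - {"wx": 0,"wy": 0,"wz": 0,"x": -20,"y": 26,"z": 0,"jaw": 1}
    - {"wx": 0,"wy": 0,"wz": 0,"x": -20,"y": 26,"z": 0,"jaw": 1}
    - {"wx": 0,"wy": 0,"wz": 0,"x": -20,"y": 26,"z": 0,"jaw": 1}
    - {"wx": 0,"wy": 0,"wz": 0,"x": -20,"y": 26,"z": 0,"jaw": 1}
    - {"wx": 0,"wy": 0,"wz": 0,"x": -20,"y": 26,"z": 0,"jaw": 1}
    - {"wx": 0,"wy": 0,"wz": 0,"x": -18,"y": 26,"z": 0,"jaw": 1}
    - {"wx": 0,"wy": 0,"wz": 0,"x": 0,"y": 0,"z": 30,"jaw": 1}
    - {"wx": 0,"wy": 0,"wz": 0,"x": 0,"y": 0,"z": 0,"jaw": 1}

```text
t: 47.2
tool_pos: [0.6659, 0.2063, 0.1131]
eef_rot: [-0.004, 0.781, 0.624, -0.001]
wrist_force: [-2.0, 1.4, -0.8]
gripper_width: 1.004
finger_force: 0.0
```

```bash
python3 -c "
from h import *
chk('t7.png')
to([.6672,.2083,.0185],-12.5)"
```

```text
(array([ 0.6639, -0.1563]), 97, 57, 72.8, 0.014, 499) deck [ 17. 197.]
(array([0.5431, 0.3552]), 98, 58, 91.9, 0.018, 510) deck [539. 138.]
tilt 0.014
t 47.2 p [0.6661 0.2077 0.115 ] yaw -12.7 q7 -0.4 wz -0.2 shift mm [ 0.3  1.5 96.5] F [-0.3  1.   0.5] jaw 0.999 grip 0.0
```

move_arm:
  moves:
    - {"wx": 0,"wy": 0,"wz": 0,"x": 0,"y": 1,"z": 30,"jaw": 1}
    - {"wx": 0,"wy": 0,"wz": 0,"x": 0,"y": 0,"z": 35,"jaw": 1}
    - {"wx": 0,"wy": 0,"wz": 0,"x": 0,"y": 0,"z": 22,"jaw": 1}
    - {"wx": 0,"wy": 0,"wz": 0,"x": 0,"y": 0,"z": 10,"jaw": 1}
    - {"wx": 0,"wy": 0,"wz": 0,"x": 0,"y": 0,"z": 0,"jaw": 1}
    - {"wx": 0,"wy": 0,"wz": 0,"x": 0,"y": 0,"z": 0,"jaw": 1}
    - {"wx": 0,"wy": 0,"wz": 0,"x": 0,"y": 0,"z": 0,"jaw": 1}

```text
t: 47.95
tool_pos: [0.6693, 0.2088, 0.0217]
eef_rot: [-0.003, 0.781, 0.625, 0.003]
wrist_force: [0.3, 0.5, 0.9]
gripper_width: 0.996
finger_force: 0.0
```

```bash
python3 -c "
from h import *
to([.6672,.2083,.0185],-12.5)"
```

```text
t 48.0 p [0.6693 0.2088 0.0217] yaw -12.7 q7 -0.37 wz -0.2 shift mm [-1.  -2.   3.2] F [0.3 0.5 0.9] jaw 0.996 grip 0.0
```

move_arm:
  moves:
    - {"wx": 0,"wy": 0,"wz": 0,"x": 0,"y": -1,"z": 3,"jaw": 1}
    - {"wx": 0,"wy": 0,"wz": 0,"x": 0,"y": 0,"z": 0,"jaw": 0.5}
    - {"wx": 0,"wy": 0,"wz": 0,"x": 0,"y": 0,"z": 0,"jaw": 0.5}
    - {"wx": 0,"wy": 0,"wz": 0,"x": 0,"y": 0,"z": 0,"jaw": 0.5}
    - {"wx": 0,"wy": 0,"wz": 0,"x": 0,"y": 0,"z": 0,"jaw": 0.5}
    - {"wx": 0,"wy": 0,"wz": 0,"x": 0,"y": 0,"z": 0,"jaw": 0.5}

```text
t: 48.55
tool_pos: [0.6678, 0.2085, 0.0175]
eef_rot: [-0.003, 0.781, 0.625, 0.002]
wrist_force: [-0.9, 0.6, 6.4]
gripper_width: 0.667
finger_force: 86.1
```

move_arm:
  moves:
    - {"wx": 0,"wy": 0,"wz": 0,"x": 0,"y": 0,"z": -15,"jaw": 0.5}
    - {"wx": 0,"wy": 0,"wz": 0,"x": 0,"y": 0,"z": -30,"jaw": 0.5}
    - {"wx": 0,"wy": 0,"wz": 0,"x": 0,"y": 0,"z": -35,"jaw": 0.5}
    - {"wx": 0,"wy": 0,"wz": -6.5,"x": 0,"y": 0,"z": -20,"jaw": 0.5}
    - {"wx": 0,"wy": 0,"wz": -6.5,"x": 0,"y": 0,"z": 0,"jaw": 0.5}
    - {"wx": 0,"wy": 0,"wz": -6.5,"x": 0,"y": 0,"z": 0,"jaw": 0.5}
    - {"wx": 0,"wy": 0,"wz": 0,"x": -11,"y": -12,"z": 0,"jaw": 0.5}
    - {"wx": 0,"wy": 0,"wz": 0,"x": -21,"y": -24,"z": 0,"jaw": 0.5}

```text
t: 49.35
tool_pos: [0.6353, 0.1732, 0.1166]
eef_rot: [-0.003, 0.663, 0.749, 0.003]
wrist_force: [0.1, 0.5, -2.7]
gripper_width: 0.667
finger_force: 86.1
```

move_arm:
  moves:
    - {"wx": 0,"wy": 0,"wz": 0,"x": -21,"y": -24,"z": 0,"jaw": 0.5}
    - {"wx": 0,"wy": 0,"wz": 0,"x": -21,"y": -24,"z": 0,"jaw": 0.5}
    - {"wx": 0,"wy": 0,"wz": 0,"x": -21,"y": -24,"z": 0,"jaw": 0.5}
    - {"wx": 0,"wy": 0,"wz": 0,"x": -21,"y": -24,"z": 0,"jaw": 0.5}
    - {"wx": 0,"wy": 0,"wz": 0,"x": -21,"y": -24,"z": 0,"jaw": 0.5}
    - {"wx": 0,"wy": 0,"wz": 0,"x": -21,"y": -24,"z": 0,"jaw": 0.5}
    - {"wx": 0,"wy": 0,"wz": 0,"x": -21,"y": -24,"z": 0,"jaw": 0.5}
    - {"wx": 0,"wy": 0,"wz": 0,"x": -21,"y": -24,"z": 0,"jaw": 0.5}

```text
t: 50.15
tool_pos: [0.4636, -0.0189, 0.1157]
eef_rot: [-0.003, 0.664, 0.748, 0.003]
wrist_force: [0.0, -0.6, -2.2]
gripper_width: 0.669
finger_force: 86.1
```

move_arm:
  moves:
    - {"wx": 0,"wy": 0,"wz": 0,"x": -13,"y": -13,"z": 10,"jaw": 0.5}
    - {"wx": 0,"wy": 0,"wz": 0,"x": 0,"y": 0,"z": 25,"jaw": 0.5}
    - {"wx": 0,"wy": 0,"wz": 0,"x": 0,"y": 0,"z": 20,"jaw": 0.5}
    - {"wx": 0,"wy": 0,"wz": 0,"x": 0,"y": 0,"z": 0,"jaw": 0.5}
    - {"wx": 0,"wy": 0,"wz": 0,"x": 0,"y": 0,"z": 0,"jaw": 0.5}

```text
t: 50.65
tool_pos: [0.4533, -0.0321, 0.0608]
eef_rot: [-0.003, 0.664, 0.748, 0.002]
wrist_force: [0.1, 0.3, -1.8]
gripper_width: 0.668
finger_force: 86.6
```

```bash
python3 -c "
from h import *
to([.4520,-.0319,.050],6.8);chk()"
```

```text
t 50.6 p [ 0.4533 -0.0321  0.0608] yaw 6.8 q7 0.2 wz -0.0 shift mm [ 0.3 -1.3 10.8] F [ 0.1  0.3 -1.8] jaw 0.668 grip 86.6
(array([ 0.6639, -0.1563]), 96, 57, 72.7, 0.014, 499) deck [ 17. 197.]
(array([0.543 , 0.3551]), 97, 58, 91.9, 0.018, 510) deck [539. 138.]
tilt 0.022
```

move_arm:
  moves:
    - {"wx": 0,"wy": 0,"wz": 0,"x": 0,"y": 0,"z": 5,"jaw": 0.5}
    - {"wx": 0,"wy": 0,"wz": 0,"x": 0,"y": 0,"z": 4,"jaw": 0.5}
    - {"wx": 0,"wy": 0,"wz": 0,"x": 0,"y": 0,"z": 3,"jaw": 0.5}
    - {"wx": 0,"wy": 0,"wz": 0,"x": 0,"y": 0,"z": 1,"jaw": 0.5}
    - {"wx": 0,"wy": 0,"wz": 0,"x": 0,"y": 0,"z": 0,"jaw": 0.5}
    - {"wx": 0,"wy": 0,"wz": 0,"x": 0,"y": 0,"z": 0,"jaw": 0.5}

```text
t: 51.3
tool_pos: [0.4534, -0.0317, 0.0474]
eef_rot: [-0.003, 0.664, 0.748, 0.002]
wrist_force: [-1.3, 1.0, 3.6]
gripper_width: 0.66
finger_force: 87.2
```

move_arm:
  moves:
    - {"wx": 0,"wy": 0,"wz": 0,"x": 0,"y": 0,"z": 0,"jaw": 0.75}
    - {"wx": 0,"wy": 0,"wz": 0,"x": 0,"y": 0,"z": 0,"jaw": 1}
    - {"wx": 0,"wy": 0,"wz": 0,"x": 0,"y": 0,"z": 0,"jaw": 1}
    - {"wx": 0,"wy": 0,"wz": 0,"x": 0,"y": 0,"z": -20,"jaw": 1}
    - {"wx": 0,"wy": 0,"wz": 0,"x": 0,"y": 0,"z": -30,"jaw": 1}
    - {"wx": 0,"wy": 0,"wz": 0,"x": 0,"y": 0,"z": -35,"jaw": 1}
    - {"wx": 0,"wy": 0,"wz": 0,"x": 16,"y": -1,"z": -25,"jaw": 1}
    - {"wx": 0,"wy": 0,"wz": 0,"x": 40,"y": 0,"z": 0,"jaw": 1}

```text
t: 52.1
tool_pos: [0.448, 0.0211, 0.1611]
eef_rot: [-0.001, 0.666, 0.746, 0.005]
wrist_force: [1.0, 0.6, 0.4]
gripper_width: 0.996
finger_force: 0.0
```

move_arm:
  moves:
    - {"wx": 0,"wy": 0,"wz": 0,"x": 40,"y": 0,"z": 0,"jaw": 1}
    - {"wx": 0,"wy": 0,"wz": 8,"x": 0,"y": 0,"z": 0,"jaw": 1}
    - {"wx": 0,"wy": 0,"wz": 8,"x": 0,"y": 0,"z": 0,"jaw": 1}
    - {"wx": 0,"wy": 0,"wz": 8,"x": 0,"y": 0,"z": 0,"jaw": 1}
    - {"wx": 0,"wy": 0,"wz": 8,"x": 0,"y": 0,"z": 0,"jaw": 1}
    - {"wx": 0,"wy": 0,"wz": 8,"x": 0,"y": 0,"z": 0,"jaw": 1}
    - {"wx": 0,"wy": 0,"wz": 8,"x": 0,"y": 0,"z": 0,"jaw": 1}
    - {"wx": 0,"wy": 0,"wz": 8,"x": 0,"y": 0,"z": 0,"jaw": 1}

```text
t: 52.9
tool_pos: [0.441, 0.0626, 0.1579]
eef_rot: [-0.003, 0.938, 0.346, 0.001]
wrist_force: [0.2, 0.3, -0.3]
gripper_width: 1.001
finger_force: 0.0
```

move_arm:
  moves:
    - {"wx": 0,"wy": 0,"wz": 8,"x": 0,"y": 0,"z": 0,"jaw": 1}
    - {"wx": 0,"wy": 0,"wz": 8,"x": 0,"y": 0,"z": 0,"jaw": 1}
    - {"wx": 0,"wy": 0,"wz": 8,"x": 0,"y": 0,"z": 0,"jaw": 1}
    - {"wx": 0,"wy": 0,"wz": 8,"x": 0,"y": 0,"z": 0,"jaw": 1}
    - {"wx": 0,"wy": 0,"wz": 2,"x": 0,"y": 0,"z": 0,"jaw": 1}
    - {"wx": 0,"wy": 0,"wz": 0,"x": 0,"y": 0,"z": 0,"jaw": 1}

```text
t: 53.5
tool_pos: [0.441, 0.0625, 0.1578]
eef_rot: [-0.004, 0.998, 0.059, -0.0]
wrist_force: [0.0, 0.3, -0.4]
gripper_width: 0.998
finger_force: 0.0
```

```bash
python3 -c "
from h import *
to([.4394,.0636,.0712],-83.2);slide(); sl(); chk()"
```

```text
t 53.5 p [0.441  0.0625 0.1578] yaw -83.2 q7 -1.69 wz -0.0 shift mm [-1.5 -0.6 86.7] F [ 0.   0.3 -0.4] jaw 0.998 grip 0.0
t 53.5 theta 0.306 toolTilt 0.007 imgtilt 0.006 edges mm [118. 157.] 186 p [0.441  0.0626 0.1578] F [-0.6  1.   1.4] jaw 0.998 grip 0.0
t 53.6 theta 0.306 edges [115. 129. 144.] 35 row [182. 186.] n -26.0 p [0.441  0.0626 0.1579] F [ 0.1 -0.5 -0.3] jaw 0.999 grip 0.0
(array([ 0.6639, -0.1564]), 97, 57, 72.8, 0.014, 501) deck [ 17. 197.]
(array([0.5431, 0.3551]), 98, 58, 91.9, 0.018, 511) deck [539. 138.]
(array([ 0.4591, -0.0572]), 56, 48, 7.1, 0.044, 234) deck [140.   5.]
tilt 0.005
```

move_arm:
  moves:
    - {"wx": 0,"wy": 0,"wz": 0,"x": -1,"y": -0.6,"z": 25,"jaw": 1}
    - {"wx": 0,"wy": 0,"wz": 0,"x": 0,"y": 0,"z": 30,"jaw": 1}
    - {"wx": 0,"wy": 0,"wz": 0,"x": 0,"y": 0,"z": 22,"jaw": 1}
    - {"wx": 0,"wy": 0,"wz": 0,"x": 0,"y": 0,"z": 9,"jaw": 0.5}
    - {"wx": 0,"wy": 0,"wz": 0,"x": 0,"y": 0,"z": 0,"jaw": 0.3}
    - {"wx": 0,"wy": 0,"wz": 0,"x": 0,"y": 0,"z": 0,"jaw": 0}
    - {"wx": 0,"wy": 0,"wz": 0,"x": 0,"y": 0,"z": 0,"jaw": 0}
    - {"wx": 0,"wy": 0,"wz": 0,"x": 0,"y": 0,"z": 0,"jaw": 0}
  newtons: 60

```text
t: 54.45
tool_pos: [0.4405, 0.0639, 0.0727]
eef_rot: [-0.004, 0.998, 0.059, 0.001]
wrist_force: [0.5, -0.2, 0.7]
gripper_width: 0.146
finger_force: 0.0
```

move_arm:
  moves:
    - {"wx": 0,"wy": 0,"wz": 0,"x": 0,"y": 0,"z": 0,"jaw": 0}
    - {"wx": 0,"wy": 0,"wz": 0,"x": 0,"y": 0,"z": 0,"jaw": 0}
    - {"wx": 0,"wy": 0,"wz": 0,"x": 0,"y": 0,"z": 0,"jaw": 0}

```text
t: 54.75
tool_pos: [0.4405, 0.0638, 0.0728]
eef_rot: [-0.004, 0.998, 0.059, 0.001]
wrist_force: [-2.2, -0.4, 6.5]
gripper_width: 0.116
finger_force: 58.5
```

```bash
python3 -c "
from h import *
sl()"
```

```text
t 54.8 theta 0.012 edges [120. 152. 189.] 102 row [182. 194.] n 12.0 p [0.4406 0.0638 0.0729] F [-2.2 -0.5  6.9] jaw 0.118 grip 58.5
```

move_arm:
  moves:
    - {"wx": 0.7,"wy": 0,"wz": 0,"x": 0,"y": 0.5,"z": -3.2,"jaw": 0}
    - {"wx": 0.7,"wy": 0,"wz": 0,"x": 0,"y": 0.5,"z": -3.2,"jaw": 0}
    - {"wx": 0.7,"wy": 0,"wz": 0,"x": 0,"y": 0.5,"z": -3.2,"jaw": 0}
    - {"wx": 0.7,"wy": 0,"wz": 0,"x": 0,"y": 0.5,"z": -3.2,"jaw": 0}
    - {"wx": 0.7,"wy": 0,"wz": 0,"x": 0,"y": 0.5,"z": -3.2,"jaw": 0}
    - {"wx": 0.7,"wy": 0,"wz": 0,"x": 0,"y": 0.5,"z": -3.2,"jaw": 0}
    - {"wx": 0.7,"wy": 0,"wz": 0,"x": 0,"y": 0.5,"z": -3.2,"jaw": 0}
    - {"wx": 0.7,"wy": 0,"wz": 0,"x": 0,"y": 0.5,"z": -3.2,"jaw": 0}

```text
t: 55.6
tool_pos: [0.441, 0.0586, 0.0975]
eef_rot: [-0.053, 0.997, 0.059, -0.002]
wrist_force: [5.4, 1.5, -8.9]
gripper_width: 0.118
finger_force: 58.5
```

move_arm:
  moves:
    - {"wx": 0.7,"wy": 0,"wz": 0,"x": 0,"y": 0.5,"z": -3.2,"jaw": 0}
    - {"wx": 0.7,"wy": 0,"wz": 0,"x": 0,"y": 0.5,"z": -3.2,"jaw": 0}
    - {"wx": 0.7,"wy": 0,"wz": 0,"x": 0,"y": 0.5,"z": -3.2,"jaw": 0}
    - {"wx": 0.7,"wy": 0,"wz": 0,"x": 0,"y": 0.5,"z": -3.2,"jaw": 0}
    - {"wx": 0.7,"wy": 0,"wz": 0,"x": 0,"y": 0.5,"z": -3.2,"jaw": 0}
    - {"wx": 0.7,"wy": 0,"wz": 0,"x": 0,"y": 0.5,"z": -3.2,"jaw": 0}
    - {"wx": 0.7,"wy": 0,"wz": 0,"x": 0,"y": 0.5,"z": -3.2,"jaw": 0}
    - {"wx": 0.7,"wy": 0,"wz": 0,"x": 0,"y": 0.5,"z": -3.2,"jaw": 0}

```text
t: 56.4
tool_pos: [0.442, 0.0509, 0.1222]
eef_rot: [-0.101, 0.993, 0.059, -0.005]
wrist_force: [5.4, 2.3, -8.9]
gripper_width: 0.114
finger_force: 58.5
```

```bash
python3 -c "
from h import *
sl()"
```

```text
t 56.5 theta 0.207 edges [132. 201. 217.] 70 row [177. 187.] n 10.0 p [0.442  0.0507 0.1226] F [ 4.3  1.9 -3.1] jaw 0.116 grip 59.2
```

move_arm:
  moves:
    - {"wx": 0.3,"wy": 0,"wz": 0,"x": 0,"y": 0.2,"z": -1.5,"jaw": 0}
    - {"wx": 0.3,"wy": 0,"wz": 0,"x": 0,"y": 0.2,"z": -1.5,"jaw": 0}
    - {"wx": 0.3,"wy": 0,"wz": 0,"x": 0,"y": 0.2,"z": -1.5,"jaw": 0}
    - {"wx": 0.3,"wy": 0,"wz": 0,"x": 0,"y": 0.2,"z": -1.5,"jaw": 0}
    - {"wx": 0.3,"wy": 0,"wz": 0,"x": 0,"y": 0.2,"z": -1.5,"jaw": 0}
    - {"wx": 0.3,"wy": 0,"wz": 0,"x": 0,"y": 0.2,"z": -1.5,"jaw": 0}
    - {"wx": 0.3,"wy": 0,"wz": 0,"x": 0,"y": 0.2,"z": -1.5,"jaw": 0}
    - {"wx": 0,"wy": 0,"wz": 0,"x": 0,"y": 0,"z": 0,"jaw": 0}

```text
t: 57.25
tool_pos: [0.4424, 0.047, 0.1321]
eef_rot: [-0.119, 0.991, 0.059, -0.006]
wrist_force: [5.0, 0.7, -5.8]
gripper_width: 0.115
finger_force: 59.0
```

move_arm:
  moves:
    - {"wx": 0,"wy": 0,"wz": 0,"x": 0,"y": 0,"z": 0,"jaw": 0}
    - {"wx": 0,"wy": 0,"wz": 0,"x": 0,"y": 0,"z": 0,"jaw": 0}
    - {"wx": 0,"wy": 0,"wz": 0,"x": 0,"y": 0,"z": 0,"jaw": 0}
    - {"wx": 0,"wy": 0,"wz": 0,"x": 0,"y": 0,"z": 0,"jaw": 0}

```text
t: 57.65
tool_pos: [0.4425, 0.047, 0.1322]
eef_rot: [-0.119, 0.991, 0.059, -0.006]
wrist_force: [5.3, -0.5, -5.9]
gripper_width: 0.119
finger_force: 58.9
```

```bash
python3 -c "
from h import *
sl()"
```

```text
t 57.7 theta 0.245 edges [126. 208. 218.] 62 row [174. 184.] n 11.0 p [0.4425 0.047  0.1322] F [ 4.6  0.3 -6.8] jaw 0.111 grip 58.9
```

move_arm:
  moves:
    - {"wx": 0.3,"wy": 0,"wz": 0,"x": 0,"y": 0.2,"z": -1.4,"jaw": 0}
    - {"wx": 0.3,"wy": 0,"wz": 0,"x": 0,"y": 0.2,"z": -1.4,"jaw": 0}
    - {"wx": 0.3,"wy": 0,"wz": 0,"x": 0,"y": 0.2,"z": -1.4,"jaw": 0}
    - {"wx": 0.3,"wy": 0,"wz": 0,"x": 0,"y": 0.2,"z": -1.4,"jaw": 0}
    - {"wx": 0,"wy": 0,"wz": 0,"x": 0,"y": 0,"z": 0,"jaw": 0}
    - {"wx": 0,"wy": 0,"wz": 0,"x": 0,"y": 0,"z": 0,"jaw": 0}
    - {"wx": 0,"wy": 0,"wz": 0,"x": 0,"y": 0,"z": 0,"jaw": 0}
    - {"wx": 0,"wy": 0,"wz": 0,"x": 0,"y": 0,"z": 0,"jaw": 0}

```text
t: 58.5
tool_pos: [0.4427, 0.0448, 0.1373]
eef_rot: [-0.129, 0.99, 0.059, -0.007]
wrist_force: [6.0, -0.6, -6.5]
gripper_width: 0.117
finger_force: 59.0
```

```bash
python3 -c "
from h import *
sl()"
```

```text
t 58.5 theta 0.266 edges [130. 210. 219.] 70 row [174. 182.] n 10.0 p [0.4427 0.0448 0.1373] F [ 4.7  0.2 -5.7] jaw 0.116 grip 59.0
```

move_arm:
  moves:
    - {"wx": 0.3,"wy": 0,"wz": 0,"x": 0,"y": 0.2,"z": -1.4,"jaw": 0}
    - {"wx": 0.3,"wy": 0,"wz": 0,"x": 0,"y": 0.2,"z": -1.4,"jaw": 0}
    - {"wx": 0.3,"wy": 0,"wz": 0,"x": 0,"y": 0.2,"z": -1.4,"jaw": 0}
    - {"wx": 0.3,"wy": 0,"wz": 0,"x": 0,"y": 0.2,"z": -1.4,"jaw": 0}
    - {"wx": 0,"wy": 0,"wz": 0,"x": 0,"y": 0,"z": 0,"jaw": 0}
    - {"wx": 0,"wy": 0,"wz": 0,"x": 0,"y": 0,"z": 0,"jaw": 0}
    - {"wx": 0,"wy": 0,"wz": 0,"x": 0,"y": 0,"z": 0,"jaw": 0}
    - {"wx": 0,"wy": 0,"wz": 0,"x": 0,"y": 0,"z": 0,"jaw": 0}

```text
t: 59.35
tool_pos: [0.443, 0.0425, 0.1425]
eef_rot: [-0.14, 0.988, 0.059, -0.007]
wrist_force: [4.9, -0.0, -7.1]
gripper_width: 0.117
finger_force: 59.0
```

```bash
python3 -c "
from h import *
sl()"
```

```text
t 59.4 theta 0.288 edges [124. 211. 217.] 75 row [173. 181.] n 9.0 p [0.443  0.0425 0.1425] F [ 5.7 -0.1 -6.7] jaw 0.112 grip 59.0
```

move_arm:
  moves:
    - {"wx": 0.3,"wy": 0,"wz": 0,"x": 0,"y": 0.2,"z": -1.4,"jaw": 0}
    - {"wx": 0.3,"wy": 0,"wz": 0,"x": 0,"y": 0.2,"z": -1.4,"jaw": 0}
    - {"wx": 0.3,"wy": 0,"wz": 0,"x": 0,"y": 0.2,"z": -1.4,"jaw": 0}
    - {"wx": 0.3,"wy": 0,"wz": 0,"x": 0,"y": 0.2,"z": -1.4,"jaw": 0}
    - {"wx": 0,"wy": 0,"wz": 0,"x": 0,"y": 0,"z": 0,"jaw": 0}
    - {"wx": 0,"wy": 0,"wz": 0,"x": 0,"y": 0,"z": 0,"jaw": 0}
    - {"wx": 0,"wy": 0,"wz": 0,"x": 0,"y": 0,"z": 0,"jaw": 0}
    - {"wx": 0,"wy": 0,"wz": 0,"x": 0,"y": 0,"z": 0,"jaw": 0}

```text
t: 60.2
tool_pos: [0.4432, 0.04, 0.1476]
eef_rot: [-0.15, 0.987, 0.059, -0.008]
wrist_force: [5.3, -0.5, -7.3]
gripper_width: 0.119
finger_force: 59.0
```

```bash
python3 -c "
from h import *
sl()"
```

```text
t 60.2 theta 0.309 edges [136. 210. 218.] 79 row [173. 179.] n 10.0 p [0.4433 0.04   0.1476] F [ 5.9  0.1 -6.7] jaw 0.115 grip 59.0
```

move_arm:
  moves:
    - {"wx": 0.3,"wy": 0,"wz": 0,"x": 0,"y": 0.2,"z": -1.4,"jaw": 0}
    - {"wx": 0.3,"wy": 0,"wz": 0,"x": 0,"y": 0.2,"z": -1.4,"jaw": 0}
    - {"wx": 0.3,"wy": 0,"wz": 0,"x": 0,"y": 0.2,"z": -1.4,"jaw": 0}
    - {"wx": 0.3,"wy": 0,"wz": 0,"x": 0,"y": 0.2,"z": -1.4,"jaw": 0}
    - {"wx": 0,"wy": 0,"wz": 0,"x": 0,"y": 0,"z": 0,"jaw": 0}
    - {"wx": 0,"wy": 0,"wz": 0,"x": 0,"y": 0,"z": 0,"jaw": 0}
    - {"wx": 0,"wy": 0,"wz": 0,"x": 0,"y": 0,"z": 0,"jaw": 0}
    - {"wx": 0,"wy": 0,"wz": 0,"x": 0,"y": 0,"z": 0,"jaw": 0}

```text
t: 61.05
tool_pos: [0.4436, 0.0375, 0.1526]
eef_rot: [-0.16, 0.985, 0.058, -0.009]
wrist_force: [4.8, -0.9, -7.2]
gripper_width: 0.115
finger_force: 59.0
```

```bash
python3 -c "
from h import *
sl()"
```

```text
t 61.1 theta 0.33 edges [104. 179. 190.] 78 row [171. 176.] n 10.0 p [0.4436 0.0375 0.1526] F [ 5.8 -1.2 -7.3] jaw 0.118 grip 59.0
```

It's sliding (upper edge went from 218 to 190 mm). I'll hold this angle.

move_arm:
  moves:
    - {"wx": 0,"wy": 0,"wz": 0,"x": 0,"y": 0,"z": 0,"jaw": 0}
    - {"wx": 0,"wy": 0,"wz": 0,"x": 0,"y": 0,"z": 0,"jaw": 0}
    - {"wx": 0,"wy": 0,"wz": 0,"x": 0,"y": 0,"z": 0,"jaw": 0}
    - {"wx": 0,"wy": 0,"wz": 0,"x": 0,"y": 0,"z": 0,"jaw": 0}
    - {"wx": 0,"wy": 0,"wz": 0,"x": 0,"y": 0,"z": 0,"jaw": 0}
    - {"wx": 0,"wy": 0,"wz": 0,"x": 0,"y": 0,"z": 0,"jaw": 0}
    - {"wx": 0,"wy": 0,"wz": 0,"x": 0,"y": 0,"z": 0,"jaw": 0}
    - {"wx": 0,"wy": 0,"wz": 0,"x": 0,"y": 0,"z": 0,"jaw": 0}

```text
t: 61.9
tool_pos: [0.4436, 0.0375, 0.1526]
eef_rot: [-0.16, 0.985, 0.058, -0.009]
wrist_force: [6.1, -1.7, -7.4]
gripper_width: 0.112
finger_force: 59.1
```

```bash
python3 -c "
from h import *
sl()"
```

```text
t 62.0 theta 0.33 edges [ 28.  99. 114.] 65 row [166. 173.] n 12.0 p [0.4435 0.0375 0.1526] F [ 5.9 -1.  -7.1] jaw 0.12 grip 59.1
```

move_arm:
  moves:
    - {"wx": 0,"wy": 0,"wz": 0,"x": 0,"y": 0,"z": 0,"jaw": 0}
    - {"wx": 0,"wy": 0,"wz": 0,"x": 0,"y": 0,"z": 0,"jaw": 0}
    - {"wx": 0,"wy": 0,"wz": 0,"x": 0,"y": 0,"z": 0,"jaw": 0}
    - {"wx": 0,"wy": 0,"wz": 0,"x": 0,"y": 0,"z": 0,"jaw": 0}
    - {"wx": 0,"wy": 0,"wz": 0,"x": 0,"y": 0,"z": 0,"jaw": 0}
    - {"wx": 0,"wy": 0,"wz": 0,"x": 0,"y": 0,"z": 0,"jaw": 0}
    - {"wx": 0,"wy": 0,"wz": 0,"x": 0,"y": 0,"z": 0,"jaw": 0}
    - {"wx": 0,"wy": 0,"wz": 0,"x": 0,"y": 0,"z": 0,"jaw": 0}

```text
t: 62.75
tool_pos: [0.4436, 0.0375, 0.1526]
eef_rot: [-0.16, 0.985, 0.058, -0.009]
wrist_force: [5.6, -0.7, -8.0]
gripper_width: 0.116
finger_force: 59.1
```

```bash
python3 -c "
from h import *
sl()"
```

```text
t 62.8 theta 0.33 edges [ 30.  91. 114.] 66 row [166. 173.] n 12.0 p [0.4436 0.0375 0.1526] F [ 5.9 -0.2 -7.4] jaw 0.117 grip 59.1
```

move_arm:
  moves:
    - {"wx": 0,"wy": 0,"wz": 0,"x": 0,"y": 0,"z": 0,"jaw": 0}
    - {"wx": 0,"wy": 0,"wz": 0,"x": 0,"y": 0,"z": 0,"jaw": 0}
    - {"wx": 0,"wy": 0,"wz": 0,"x": 0,"y": 0,"z": 0,"jaw": 0}
    - {"wx": 0,"wy": 0,"wz": 0,"x": 0,"y": 0,"z": 0,"jaw": 0}
    - {"wx": 0,"wy": 0,"wz": 0,"x": 0,"y": 0,"z": 0,"jaw": 0}
    - {"wx": 0,"wy": 0,"wz": 0,"x": 0,"y": 0,"z": 0,"jaw": 0}
    - {"wx": 0,"wy": 0,"wz": 0,"x": 0,"y": 0,"z": 0,"jaw": 0}
    - {"wx": 0,"wy": 0,"wz": 0,"x": 0,"y": 0,"z": 0,"jaw": 0}

```text
t: 63.6
tool_pos: [0.4436, 0.0375, 0.1526]
eef_rot: [-0.16, 0.985, 0.058, -0.009]
wrist_force: [5.5, -0.4, -7.2]
gripper_width: 0.109
finger_force: 59.1
```

move_arm:
  moves:
    - {"wx": 0,"wy": 0,"wz": 0,"x": 0,"y": 0,"z": 0,"jaw": 0}
    - {"wx": 0,"wy": 0,"wz": 0,"x": 0,"y": 0,"z": 0,"jaw": 0}
    - {"wx": 0,"wy": 0,"wz": 0,"x": 0,"y": 0,"z": 0,"jaw": 0}
    - {"wx": 0,"wy": 0,"wz": 0,"x": 0,"y": 0,"z": 0,"jaw": 0}
    - {"wx": 0,"wy": 0,"wz": 0,"x": 0,"y": 0,"z": 0,"jaw": 0}
    - {"wx": 0,"wy": 0,"wz": 0,"x": 0,"y": 0,"z": 0,"jaw": 0}
    - {"wx": 0,"wy": 0,"wz": 0,"x": 0,"y": 0,"z": 0,"jaw": 0}
    - {"wx": 0,"wy": 0,"wz": 0,"x": 0,"y": 0,"z": 0,"jaw": 0}

```text
t: 64.4
tool_pos: [0.4436, 0.0375, 0.1526]
eef_rot: [-0.16, 0.985, 0.058, -0.009]
wrist_force: [5.8, -0.0, -6.7]
gripper_width: 0.116
finger_force: 59.1
```

```bash
python3 -c "
from h import *
sl()"
```

```text
t 64.5 theta 0.33 edges [ 26.  94. 114.] 63 row [166. 173.] n 12.0 p [0.4435 0.0375 0.1526] F [ 6.2  0.2 -6.6] jaw 0.115 grip 59.1
```

move_arm:
  moves:
    - {"wx": -0.9,"wy": 0,"wz": 0,"x": 0,"y": -0.6,"z": 4.2,"jaw": 0}
    - {"wx": -0.9,"wy": 0,"wz": 0,"x": 0,"y": -0.6,"z": 4.2,"jaw": 0}
    - {"wx": -0.9,"wy": 0,"wz": 0,"x": 0,"y": -0.6,"z": 4.2,"jaw": 0}
    - {"wx": -0.9,"wy": 0,"wz": 0,"x": 0,"y": -0.6,"z": 4.2,"jaw": 0}
    - {"wx": -0.9,"wy": 0,"wz": 0,"x": 0,"y": -0.6,"z": 4.2,"jaw": 0}
    - {"wx": -0.9,"wy": 0,"wz": 0,"x": 0,"y": -0.6,"z": 4.2,"jaw": 0}
    - {"wx": -0.9,"wy": 0,"wz": 0,"x": 0,"y": -0.6,"z": 4.2,"jaw": 0}
    - {"wx": -0.9,"wy": 0,"wz": 0,"x": 0,"y": -0.6,"z": 4.2,"jaw": 0}

```text
t: 65.25
tool_pos: [0.442, 0.0512, 0.1215]
eef_rot: [-0.097, 0.993, 0.059, -0.005]
wrist_force: [3.8, -5.0, 0.6]
gripper_width: 0.115
finger_force: 60.0
```

move_arm:
  moves:
    - {"wx": -0.9,"wy": 0,"wz": 0,"x": 0,"y": -0.6,"z": 4.2,"jaw": 0}
    - {"wx": -0.9,"wy": 0,"wz": 0,"x": 0,"y": -0.6,"z": 4.2,"jaw": 0}
    - {"wx": -0.9,"wy": 0,"wz": 0,"x": 0,"y": -0.6,"z": 4.2,"jaw": 0}
    - {"wx": -0.9,"wy": 0,"wz": 0,"x": 0,"y": -0.6,"z": 4.2,"jaw": 0}
    - {"wx": -0.9,"wy": 0,"wz": 0,"x": 0,"y": -0.6,"z": 4.2,"jaw": 0}
    - {"wx": -0.9,"wy": 0,"wz": 0,"x": 0,"y": -0.6,"z": 4.2,"jaw": 0}
    - {"wx": -0.9,"wy": 0,"wz": 0,"x": 0,"y": -0.6,"z": 4.2,"jaw": 0}
    - {"wx": -0.9,"wy": 0,"wz": 0,"x": 0,"y": -0.6,"z": 4.2,"jaw": 0}

```text
t: 66.05
tool_pos: [0.4408, 0.0607, 0.089]
eef_rot: [-0.035, 0.998, 0.06, -0.001]
wrist_force: [4.5, -4.0, 1.4]
gripper_width: 0.113
finger_force: 60.0
```

move_arm:
  moves:
    - {"wx": -0.9,"wy": 0,"wz": 0,"x": 0,"y": -0.6,"z": 4.2,"jaw": 0}
    - {"wx": -0.9,"wy": 0,"wz": 0,"x": 0,"y": -0.6,"z": 3,"jaw": 0}
    - {"wx": -0.9,"wy": 0,"wz": 0,"x": 0,"y": -0.5,"z": 2,"jaw": 0}
    - {"wx": -0.9,"wy": 0,"wz": 0,"x": 0,"y": 0,"z": 1.5,"jaw": 0}
    - {"wx": -0.4,"wy": 0,"wz": 0,"x": 0,"y": 0,"z": 1,"jaw": 0}
    - {"wx": 0,"wy": 0,"wz": 0,"x": 0,"y": 0,"z": 0,"jaw": 0}

```text
t: 66.65
tool_pos: [0.4405, 0.063, 0.0774]
eef_rot: [-0.0, 0.998, 0.06, 0.001]
wrist_force: [6.2, -3.8, -3.5]
gripper_width: 0.114
finger_force: 59.6
```

```bash
python3 -c "
from h import *
sl();slide()"
```

```text
t 66.7 theta 0.03 edges [ 13.  72. 111.] 166 row [167. 181.] n 13.0 p [0.4405 0.0631 0.0773] F [ 5.3 -3.  -2.9] jaw 0.11 grip 59.6
t 66.8 theta 0.03 toolTilt 0.002 imgtilt 0.02 edges mm [ 16. 109.] 396 p [0.4405 0.063  0.0773] F [ 6.1 -2.9 -2.9] jaw 0.117 grip 59.6
```

move_arm:
  moves:
    - {"wx": 0,"wy": 0,"wz": 0,"x": 0,"y": 0,"z": 2,"jaw": 0}
    - {"wx": 0,"wy": 0,"wz": 0,"x": 0,"y": 0,"z": 2,"jaw": 0}
    - {"wx": 0,"wy": 0,"wz": 0,"x": 0,"y": 0,"z": 1.5,"jaw": 0}
    - {"wx": 0,"wy": 0,"wz": 0,"x": 0,"y": 0,"z": 1,"jaw": 0}
    - {"wx": 0,"wy": 0,"wz": 0,"x": 0,"y": 0,"z": 0,"jaw": 0}
    - {"wx": 0,"wy": 0,"wz": 0,"x": 0,"y": 0,"z": 0,"jaw": 0}

```text
t: 67.35
tool_pos: [0.4406, 0.0638, 0.0726]
eef_rot: [-0.002, 0.998, 0.06, 0.0]
wrist_force: [-8.1, -1.9, 29.8]
gripper_width: 0.114
finger_force: 63.3
```

```bash
python3 -c "
from h import *
slide()"
```

```text
t 67.4 theta 0.011 toolTilt 0.003 imgtilt 0.004 edges mm [ 15. 109.] 404 p [0.4406 0.0638 0.0726] F [-7.2 -2.5 30.4] jaw 0.115 grip 63.3
```

move_arm:
  moves:
    - {"wx": 0,"wy": 0,"wz": 0,"x": 0,"y": 0,"z": 0,"jaw": 0.5}
    - {"wx": 0,"wy": 0,"wz": 0,"x": 0,"y": 0,"z": 0,"jaw": 1}
    - {"wx": 0,"wy": 0,"wz": 0,"x": 0,"y": 0,"z": 0,"jaw": 1}
    - {"wx": 0,"wy": 0,"wz": 0,"x": 0,"y": 0,"z": 0,"jaw": 1}
    - {"wx": 0,"wy": 0,"wz": 0,"x": 0,"y": 0,"z": -20,"jaw": 1}
    - {"wx": 0,"wy": 0,"wz": 0,"x": 0,"y": 0,"z": -35,"jaw": 1}
    - {"wx": 0,"wy": 0,"wz": 0,"x": 0,"y": 0,"z": -35,"jaw": 1}
    - {"wx": 0,"wy": 0,"wz": 0,"x": 0,"y": 0,"z": 0,"jaw": 1}

```text
t: 68.2
tool_pos: [0.4421, 0.0635, 0.1647]
eef_rot: [-0.002, 0.998, 0.059, 0.003]
wrist_force: [0.8, -0.4, 0.1]
gripper_width: 0.999
finger_force: 0.0
```

move_arm:
  moves:
    - {"wx": 0,"wy": 0,"wz": -8,"x": 0,"y": 0,"z": 0,"jaw": 1}
    - {"wx": 0,"wy": 0,"wz": -8,"x": 0,"y": 0,"z": 0,"jaw": 1}
    - {"wx": 0,"wy": 0,"wz": -8,"x": 0,"y": 0,"z": 0,"jaw": 1}
    - {"wx": 0,"wy": 0,"wz": -8,"x": 0,"y": 0,"z": 0,"jaw": 1}
    - {"wx": 0,"wy": 0,"wz": -8,"x": 0,"y": 0,"z": 0,"jaw": 1}
    - {"wx": 0,"wy": 0,"wz": -8,"x": 0,"y": 0,"z": 0,"jaw": 1}
    - {"wx": 0,"wy": 0,"wz": -8,"x": 0,"y": 0,"z": 0,"jaw": 1}
    - {"wx": 0,"wy": 0,"wz": -8,"x": 0,"y": 0,"z": 0,"jaw": 1}

```text
t: 69.0
tool_pos: [0.4394, 0.063, 0.1599]
eef_rot: [-0.001, 0.813, 0.582, -0.0]
wrist_force: [0.1, -0.0, 0.1]
gripper_width: 0.998
finger_force: 0.0
```

move_arm:
  moves:
    - {"wx": 0,"wy": 0,"wz": -8,"x": 0,"y": 0,"z": 0,"jaw": 1}
    - {"wx": 0,"wy": 0,"wz": -8,"x": 0,"y": 0,"z": 0,"jaw": 1}
    - {"wx": 0,"wy": 0,"wz": -8,"x": 0,"y": 0,"z": 0,"jaw": 1}
    - {"wx": 0,"wy": 0,"wz": -2,"x": 0,"y": 0,"z": 0,"jaw": 1}
    - {"wx": 0,"wy": 0,"wz": 0,"x": 0,"y": 0,"z": 0,"jaw": 1}

```text
t: 69.5
tool_pos: [0.4395, 0.063, 0.16]
eef_rot: [-0.001, 0.664, 0.748, 0.0]
wrist_force: [-0.3, -0.6, 0.0]
gripper_width: 1.006
finger_force: 0.0
```

```bash
python3 -c "
from h import *
to([.4631,-.137,.0488],6.8); chk('t8.png')"
```

```text
t 69.5 p [0.4395 0.063  0.16  ] yaw 6.8 q7 -0.13 wz 0.0 shift mm [-2.015e+02 -1.000e-01  1.109e+02] F [-0.3 -0.6  0. ] jaw 1.006 grip 0.0
(array([ 0.6638, -0.1563]), 97, 57, 72.8, 0.014, 500) deck [ 17. 197.]
(array([0.5418, 0.3513]), 97, 58, 91.7, 0.018, 514) deck [536. 136.]
(array([ 0.4674, -0.1341]), 98, 56, 97.1, 0.044, 539) deck [62.  5.]
tilt 0.094
```

move_arm:
  moves:
    - {"wx": 0,"wy": 0,"wz": 0,"x": -20,"y": 1,"z": 0,"jaw": 1}
    - {"wx": 0,"wy": 0,"wz": 0,"x": -40,"y": 1,"z": 0,"jaw": 1}
    - {"wx": 0,"wy": 0,"wz": 0,"x": -40,"y": 1,"z": 0,"jaw": 1}
    - {"wx": 0,"wy": 0,"wz": 0,"x": -40,"y": 0,"z": 0,"jaw": 1}
    - {"wx": 0,"wy": 0,"wz": 0,"x": -40,"y": 0,"z": 0,"jaw": 1}
    - {"wx": 0,"wy": 0,"wz": 0,"x": -20,"y": 0,"z": 20,"jaw": 1}
    - {"wx": 0,"wy": 0,"wz": 0,"x": 0,"y": 0,"z": 35,"jaw": 1}
    - {"wx": 0,"wy": 0,"wz": 0,"x": 0,"y": 0,"z": 35,"jaw": 1}

```text
t: 70.35
tool_pos: [0.4668, -0.1359, 0.0694]
eef_rot: [-0.0, 0.665, 0.747, 0.001]
wrist_force: [1.5, 1.0, 0.4]
gripper_width: 1.0
finger_force: 0.0
```

move_arm:
  moves:
    - {"wx": 0,"wy": 0,"wz": 0,"x": 0,"y": 0,"z": 15,"jaw": 1}
    - {"wx": 0,"wy": 0,"wz": 0,"x": 0,"y": 0,"z": 0,"jaw": 1}
    - {"wx": 0,"wy": 0,"wz": 0,"x": 0,"y": 0,"z": 0,"jaw": 1}
    - {"wx": 0,"wy": 0,"wz": 0,"x": 0,"y": 0,"z": 0,"jaw": 1}

```text
t: 70.75
tool_pos: [0.4675, -0.1352, 0.0565]
eef_rot: [0.0, 0.664, 0.748, 0.001]
wrist_force: [-0.4, 0.1, -0.2]
gripper_width: 0.996
finger_force: 0.0
```

```bash
python3 -c "
from h import *
to([.4665,-.135,.0483],6.8)"
```

```text
t 70.8 p [ 0.4675 -0.1352  0.0565] yaw 6.8 q7 0.48 wz -0.0 shift mm [ 0.3 -0.9  8.2] F [-0.4  0.1 -0.2] jaw 0.996 grip 0.0
```

move_arm:
  moves:
    - {"wx": 0,"wy": 0,"wz": 0,"x": 0,"y": 0,"z": 4,"jaw": 1}
    - {"wx": 0,"wy": 0,"wz": 0,"x": 0,"y": 0,"z": 4,"jaw": 1}
    - {"wx": 0,"wy": 0,"wz": 0,"x": 0,"y": 0,"z": 0,"jaw": 1}
    - {"wx": 0,"wy": 0,"wz": 0,"x": 0,"y": 0,"z": 0,"jaw": 0.5}
    - {"wx": 0,"wy": 0,"wz": 0,"x": 0,"y": 0,"z": 0,"jaw": 0.5}
    - {"wx": 0,"wy": 0,"wz": 0,"x": 0,"y": 0,"z": 0,"jaw": 0.5}
    - {"wx": 0,"wy": 0,"wz": 0,"x": 0,"y": 0,"z": 0,"jaw": 0.5}
    - {"wx": 0,"wy": 0,"wz": 0,"x": 0,"y": 0,"z": 0,"jaw": 0.5}
  newtons: 80

```text
t: 71.55
tool_pos: [0.467, -0.1351, 0.0482]
eef_rot: [-0.001, 0.664, 0.748, 0.001]
wrist_force: [-3.9, 1.2, 11.5]
gripper_width: 0.67
finger_force: 82.8
```

move_arm:
  moves:
    - {"wx": 0,"wy": 0,"wz": 0,"x": 0,"y": 0,"z": -15,"jaw": 0.5}
    - {"wx": 0,"wy": 0,"wz": 0,"x": 0,"y": 0,"z": -30,"jaw": 0.5}
    - {"wx": 0,"wy": 0,"wz": 0,"x": 0,"y": 0,"z": -30,"jaw": 0.5}
    - {"wx": 0,"wy": 0,"wz": 8,"x": 0,"y": 0,"z": -20,"jaw": 0.5}
    - {"wx": 0,"wy": 0,"wz": 0,"x": 0,"y": 0,"z": 0,"jaw": 0.5}

```text
t: 72.05
tool_pos: [0.468, -0.1355, 0.1446]
eef_rot: [0.001, 0.716, 0.699, 0.002]
wrist_force: [0.9, 0.5, -3.8]
gripper_width: 0.663
finger_force: 86.1
```

```bash
python3 -c "
from h import *
to([.538,.173,.14],-1.3);chk()"
```

```text
t 72.0 p [ 0.468  -0.1355  0.1446] yaw -1.4 q7 0.25 wz -0.1 shift mm [310.   63.    5.6] F [ 0.9  0.5 -3.8] jaw 0.663 grip 86.1
(array([ 0.6639, -0.1561]), 96, 57, 72.8, 0.014, 499) deck [ 17. 197.]
(array([0.5417, 0.3515]), 97, 58, 91.8, 0.018, 515) deck [536. 136.]
(array([ 0.4717, -0.1055]), 56, 45, 175.1, 0.14, 245) deck [90. 12.]
tilt -0.047
```

move_arm:
  moves:
    - {"wx": 0,"wy": 0,"wz": 0,"x": 20,"y": 5,"z": 0,"jaw": 0.5}
    - {"wx": 0,"wy": 0,"wz": 0,"x": 38,"y": 8,"z": 0,"jaw": 0.5}
    - {"wx": 0,"wy": 0,"wz": 0,"x": 38,"y": 8,"z": 0,"jaw": 0.5}
    - {"wx": 0,"wy": 0,"wz": 0,"x": 38,"y": 8,"z": 0,"jaw": 0.5}
    - {"wx": 0,"wy": 0,"wz": 0,"x": 38,"y": 8,"z": 0,"jaw": 0.5}
    - {"wx": 0,"wy": 0,"wz": 0,"x": 38,"y": 8,"z": 0,"jaw": 0.5}
    - {"wx": 0,"wy": 0,"wz": 0,"x": 38,"y": 8,"z": 0,"jaw": 0.5}
    - {"wx": 0,"wy": 0,"wz": 0,"x": 38,"y": 8,"z": 0,"jaw": 0.5}

```text
t: 72.9
tool_pos: [0.5328, 0.1508, 0.1408]
eef_rot: [-0.001, 0.713, 0.701, -0.001]
wrist_force: [0.6, -1.1, -2.3]
gripper_width: 0.672
finger_force: 86.1
```

move_arm:
  moves:
    - {"wx": 0,"wy": 0,"wz": 0,"x": 24,"y": 4,"z": 0,"jaw": 0.5}
    - {"wx": 0,"wy": 0,"wz": 0,"x": 0,"y": 0,"z": 25,"jaw": 0.5}
    - {"wx": 0,"wy": 0,"wz": 0,"x": 0,"y": 0,"z": 30,"jaw": 0.5}
    - {"wx": 0,"wy": 0,"wz": 0,"x": 0,"y": 0,"z": 30,"jaw": 0.5}
    - {"wx": 0,"wy": 0,"wz": 0,"x": 0,"y": 0,"z": 15,"jaw": 0.5}
    - {"wx": 0,"wy": 0,"wz": 0,"x": 0,"y": 0,"z": 0,"jaw": 0.5}
    - {"wx": 0,"wy": 0,"wz": 0,"x": 0,"y": 0,"z": 0,"jaw": 0.5}

```text
t: 73.6
tool_pos: [0.5383, 0.1734, 0.0432]
eef_rot: [-0.001, 0.714, 0.7, 0.0]
wrist_force: [-0.2, -0.6, -1.8]
gripper_width: 0.667
finger_force: 86.1
```

```bash
python3 -c "
from h import *
to([.538,.173,.0235],-1.3)"
```

```text
t 73.6 p [0.5383 0.1734 0.0432] yaw -1.1 q7 -0.24 wz 0.2 shift mm [-0.4 -0.2 19.7] F [-0.2 -0.6 -1.8] jaw 0.667 grip 86.1
```

move_arm:
  moves:
    - {"wx": 0,"wy": 0,"wz": 0,"x": 0,"y": 0,"z": 7,"jaw": 0.5}
    - {"wx": 0,"wy": 0,"wz": 0,"x": 0,"y": 0,"z": 7,"jaw": 0.5}
    - {"wx": 0,"wy": 0,"wz": 0,"x": 0,"y": 0,"z": 4,"jaw": 0.5}
    - {"wx": 0,"wy": 0,"wz": 0,"x": 0,"y": 0,"z": 2,"jaw": 0.5}
    - {"wx": 0,"wy": 0,"wz": 0,"x": 0,"y": 0,"z": 1,"jaw": 0.5}
    - {"wx": 0,"wy": 0,"wz": 0,"x": 0,"y": 0,"z": 0,"jaw": 0.5}
    - {"wx": 0,"wy": 0,"wz": 0,"x": 0,"y": 0,"z": 0,"jaw": 0.5}

```text
t: 74.3
tool_pos: [0.5383, 0.1737, 0.0224]
eef_rot: [-0.001, 0.714, 0.7, 0.001]
wrist_force: [-1.4, -1.2, 3.1]
gripper_width: 0.665
finger_force: 86.7
```

move_arm:
  moves:
    - {"wx": 0,"wy": 0,"wz": 0,"x": 0,"y": 0,"z": 0,"jaw": 0.75}
    - {"wx": 0,"wy": 0,"wz": 0,"x": 0,"y": 0,"z": 0,"jaw": 1}
    - {"wx": 0,"wy": 0,"wz": 0,"x": 0,"y": 0,"z": 0,"jaw": 1}
    - {"wx": 0,"wy": 0,"wz": 0,"x": 0,"y": 0,"z": -20,"jaw": 1}
    - {"wx": 0,"wy": 0,"wz": 0,"x": 0,"y": 0,"z": -35,"jaw": 1}
    - {"wx": 0,"wy": 0,"wz": 0,"x": 0,"y": 0,"z": -35,"jaw": 1}
    - {"wx": 0,"wy": 0,"wz": 8,"x": 0,"y": 0,"z": -30,"jaw": 1}
    - {"wx": 0,"wy": 0,"wz": 8,"x": 0,"y": 0,"z": 0,"jaw": 1}

```text
t: 75.1
tool_pos: [0.5404, 0.174, 0.1464]
eef_rot: [-0.0, 0.807, 0.591, 0.004]
wrist_force: [-0.6, 0.6, 0.7]
gripper_width: 1.001
finger_force: 0.0
```

move_arm:
  moves:
    - {"wx": 0,"wy": 0,"wz": 0,"x": -28,"y": 22,"z": 0,"jaw": 1}
    - {"wx": 0,"wy": 0,"wz": 0,"x": -28,"y": 22,"z": 0,"jaw": 1}
    - {"wx": 0,"wy": 0,"wz": 0,"x": -28,"y": 22,"z": 0,"jaw": 1}
    - {"wx": 0,"wy": 0,"wz": 0,"x": -28,"y": 22,"z": 0,"jaw": 1}
    - {"wx": 0,"wy": 0,"wz": 0,"x": -28,"y": 22,"z": 0,"jaw": 1}
    - {"wx": 0,"wy": 0,"wz": 0,"x": -28,"y": 22,"z": 0,"jaw": 1}
    - {"wx": 0,"wy": 0,"wz": 0,"x": -28,"y": 22,"z": 0,"jaw": 1}
    - {"wx": 0,"wy": 0,"wz": 0,"x": -28,"y": 22,"z": 0,"jaw": 1}

```text
t: 75.9
tool_pos: [0.6404, -0.0939, 0.1414]
eef_rot: [-0.001, 0.805, 0.594, 0.001]
wrist_force: [-0.1, 0.6, -0.2]
gripper_width: 1.0
finger_force: 0.0
```

```bash
python3 -c "
from h import *
chk('t9.png')
to([.6639,-.1563,.0185],-17.2)"
```

```text
(array([0.5418, 0.3514]), 97, 58, 91.9, 0.018, 514) deck [536. 136.]
(array([0.5408, 0.1733]), 93, 53, 88.9, 0.018, 493) deck [359. 114.]
tilt 0.039
t 76.0 p [ 0.6408 -0.1012  0.1417] yaw -17.5 q7 -0.01 wz -0.3 shift mm [-45.6  38.1 123.4] F [-4.  -3.5  0.9] jaw 0.999 grip 0.0
```

move_arm:
  moves:
    - {"wx": 0,"wy": 0,"wz": 0,"x": -27,"y": 21,"z": 0,"jaw": 1}
    - {"wx": 0,"wy": 0,"wz": 0,"x": -20,"y": 17,"z": 0,"jaw": 1}
    - {"wx": 0,"wy": 0,"wz": 0,"x": 0,"y": 0,"z": 35,"jaw": 1}
    - {"wx": 0,"wy": 0,"wz": 0,"x": 0,"y": 0,"z": 35,"jaw": 1}
    - {"wx": 0,"wy": 0,"wz": 0,"x": 0,"y": 0,"z": 15,"jaw": 1}
    - {"wx": 0,"wy": 0,"wz": 0,"x": 0,"y": 0,"z": 0,"jaw": 1}
    - {"wx": 0,"wy": 0,"wz": 0,"x": 0,"y": 0,"z": 0,"jaw": 1}
    - {"wx": 0,"wy": 0,"wz": 0,"x": 0,"y": 0,"z": 0,"jaw": 1}

```text
t: 76.75
tool_pos: [0.6636, -0.1488, 0.0585]
eef_rot: [0.0, 0.805, 0.594, 0.001]
wrist_force: [-0.8, 0.6, -0.7]
gripper_width: 1.004
finger_force: 0.0
```

```bash
python3 -c "
from h import *
im,d=vision.grab_frame('side')
save(cv2.resize(im[130:240,200:330],None,fx=4,fy=4),'side9.png')
hsv=cv2.cvtColor(im,cv2.COLOR_RGB2HSV);P=cloud('side',d)
m=(hsv[...,0]>95)&(hsv[...,0]<125)&(hsv[...,1]>90)&(P[...,1]<-.05)&(P[...,0]>.6)&(P[...,2]<.03)&(P[...,2]>0)
print(P[m].mean(0),m.sum())
for r in recognise('side','rest_1'): print(np.round(r['at'],3),round(r['conf'],2))
to([.6639,-.1563,.0185],-17.2)"
```

```text
[ 0.66316263 -0.15784956  0.01392952] 115
[0.537 0.179 0.014] 0.85
[0.503 0.532 0.013] 0.85
[0.537 0.355 0.016] 0.7
[ 0.665 -0.147  0.013] 0.54
t 76.8 p [ 0.6634 -0.1487  0.0581] yaw -17.2 q7 0.1 wz 0.0 shift mm [-7.2  2.7 39.6] F [-0.1 -0.1  0.3] jaw 0.999 grip 0.0
```

View pics/side9.png

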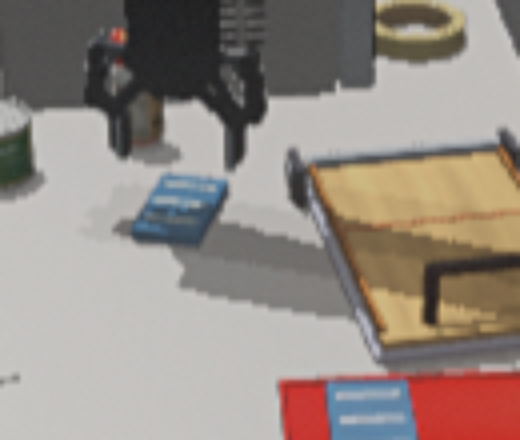

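The side view shows the third rest unmoved (crop (180,210)), with the gripper above it. I'll grasp and carry it to the deck.

move_arm:
  moves:
    - {"wx": 0,"wy": 0,"wz": 0,"x": -7,"y": 2.5,"z": 10,"jaw": 1}
    - {"wx": 0,"wy": 0,"wz": 0,"x": 0,"y": 0,"z": 20,"jaw": 1}
    - {"wx": 0,"wy": 0,"wz": 0,"x": 0,"y": 0,"z": 10,"jaw": 1}
    - {"wx": 0,"wy": 0,"wz": 0,"x": 0,"y": 0,"z": 0,"jaw": 1}
    - {"wx": 0,"wy": 0,"wz": 0,"x": 0,"y": 0,"z": 0,"jaw": 1}
    - {"wx": 0,"wy": 0,"wz": 0,"x": 0,"y": 0,"z": 0,"jaw": 0.5}
    - {"wx": 0,"wy": 0,"wz": 0,"x": 0,"y": 0,"z": 0,"jaw": 0.5}
    - {"wx": 0,"wy": 0,"wz": 0,"x": 0,"y": 0,"z": 0,"jaw": 0.5}

```text
t: 77.65
tool_pos: [0.6643, -0.1564, 0.0184]
eef_rot: [0.001, 0.805, 0.594, 0.002]
wrist_force: [1.1, -0.2, 7.5]
gripper_width: 0.666
finger_force: 84.6
```

move_arm:
  moves:
    - {"wx": 0,"wy": 0,"wz": 0,"x": 0,"y": 0,"z": 0,"jaw": 0.5}
    - {"wx": 0,"wy": 0,"wz": 0,"x": 0,"y": 0,"z": 0,"jaw": 0.5}
    - {"wx": 0,"wy": 0,"wz": 0,"x": 0,"y": 0,"z": -15,"jaw": 0.5}
    - {"wx": 0,"wy": 0,"wz": 0,"x": 0,"y": 0,"z": -30,"jaw": 0.5}
    - {"wx": 0,"wy": 0,"wz": 0,"x": 0,"y": 0,"z": -35,"jaw": 0.5}
    - {"wx": 0,"wy": 0,"wz": -8,"x": 0,"y": 0,"z": -20,"jaw": 0.5}
    - {"wx": 0,"wy": 0,"wz": -8,"x": 0,"y": 0,"z": 0,"jaw": 0.5}
    - {"wx": 0,"wy": 0,"wz": -8,"x": 0,"y": 0,"z": 0,"jaw": 0.5}

```text
t: 78.45
tool_pos: [0.6629, -0.1562, 0.1182]
eef_rot: [-0.0, 0.662, 0.75, 0.001]
wrist_force: [-0.9, 0.4, -3.4]
gripper_width: 0.665
finger_force: 86.5
```

```bash
python3 -c "
from h import *
to([.4530,-.0319,.12],6.8)"
```

```text
t 78.5 p [ 0.6629 -0.1562  0.1182] yaw 7.1 q7 0.48 wz 0.3 shift mm [ 148.3 -193.7   -1.9] F [-0.9  0.4 -3.4] jaw 0.665 grip 86.5
```

move_arm:
  moves:
    - {"wx": 0,"wy": 0,"wz": 0,"x": 18.5,"y": -24,"z": 0,"jaw": 0.5}
    - {"wx": 0,"wy": 0,"wz": 0,"x": 18.5,"y": -24,"z": 0,"jaw": 0.5}
    - {"wx": 0,"wy": 0,"wz": 0,"x": 18.5,"y": -24,"z": 0,"jaw": 0.5}
    - {"wx": 0,"wy": 0,"wz": 0,"x": 18.5,"y": -24,"z": 0,"jaw": 0.5}
    - {"wx": 0,"wy": 0,"wz": 0,"x": 18.5,"y": -24,"z": 0,"jaw": 0.5}
    - {"wx": 0,"wy": 0,"wz": 0,"x": 18.5,"y": -24,"z": 0,"jaw": 0.5}
    - {"wx": 0,"wy": 0,"wz": 0,"x": 18.5,"y": -25,"z": 0,"jaw": 0.5}
    - {"wx": 0,"wy": 0,"wz": 0,"x": 18.5,"y": -25,"z": 0,"jaw": 0.5}

```text
t: 79.25
tool_pos: [0.4512, -0.0318, 0.1171]
eef_rot: [-0.001, 0.664, 0.748, 0.001]
wrist_force: [0.0, 0.3, -2.0]
gripper_width: 0.672
finger_force: 86.7
```

move_arm:
  moves:
    - {"wx": 0,"wy": 0,"wz": 0,"x": 0,"y": 0,"z": 20,"jaw": 0.5}
    - {"wx": 0,"wy": 0,"wz": 0,"x": 0,"y": 0,"z": 25,"jaw": 0.5}
    - {"wx": 0,"wy": 0,"wz": 0,"x": 0,"y": 0,"z": 10,"jaw": 0.5}
    - {"wx": 0,"wy": 0,"wz": 0,"x": 0,"y": 0,"z": 0,"jaw": 0.5}
    - {"wx": 0,"wy": 0,"wz": 0,"x": 0,"y": 0,"z": 0,"jaw": 0.5}

```text
t: 79.75
tool_pos: [0.453, -0.0324, 0.0624]
eef_rot: [-0.0, 0.664, 0.748, 0.001]
wrist_force: [0.1, -0.2, -1.7]
gripper_width: 0.665
finger_force: 86.7
```

```bash
python3 -c "
from h import *
to([.4530,-.0319,.0484],6.8)"
```

```text
t 79.8 p [ 0.453  -0.0324  0.0624] yaw 6.8 q7 0.18 wz -0.0 shift mm [ 0.4  0.1 14. ] F [ 0.1 -0.2 -1.7] jaw 0.665 grip 86.7
```

Lower, release, and move over the handle, the same way as before.

move_arm:
  moves:
    - {"wx": 0,"wy": 0,"wz": 0,"x": 0,"y": 0,"z": 6,"jaw": 0.5}
    - {"wx": 0,"wy": 0,"wz": 0,"x": 0,"y": 0,"z": 4,"jaw": 0.5}
    - {"wx": 0,"wy": 0,"wz": 0,"x": 0,"y": 0,"z": 3,"jaw": 0.5}
    - {"wx": 0,"wy": 0,"wz": 0,"x": 0,"y": 0,"z": 1.5,"jaw": 0.5}
    - {"wx": 0,"wy": 0,"wz": 0,"x": 0,"y": 0,"z": 0,"jaw": 0.5}
    - {"wx": 0,"wy": 0,"wz": 0,"x": 0,"y": 0,"z": 0,"jaw": 0.5}

```text
t: 80.35
tool_pos: [0.4527, -0.0321, 0.0481]
eef_rot: [-0.001, 0.664, 0.748, 0.001]
wrist_force: [-8.8, -0.1, 17.9]
gripper_width: 0.668
finger_force: 89.2
```

move_arm:
  moves:
    - {"wx": 0,"wy": 0,"wz": 0,"x": 0,"y": 0,"z": 0,"jaw": 0.75}
    - {"wx": 0,"wy": 0,"wz": 0,"x": 0,"y": 0,"z": 0,"jaw": 1}
    - {"wx": 0,"wy": 0,"wz": 0,"x": 0,"y": 0,"z": 0,"jaw": 1}
    - {"wx": 0,"wy": 0,"wz": 0,"x": 0,"y": 0,"z": -20,"jaw": 1}
    - {"wx": 0,"wy": 0,"wz": 0,"x": 0,"y": 0,"z": -30,"jaw": 1}
    - {"wx": 0,"wy": 0,"wz": 0,"x": 0,"y": 0,"z": -35,"jaw": 1}
    - {"wx": 0,"wy": 0,"wz": 0,"x": 16,"y": -1,"z": -25,"jaw": 1}
    - {"wx": 0,"wy": 0,"wz": 0,"x": 40,"y": 0,"z": 0,"jaw": 1}

```text
t: 81.15
tool_pos: [0.4472, 0.0215, 0.1607]
eef_rot: [0.001, 0.666, 0.746, 0.003]
wrist_force: [1.4, 0.9, -1.0]
gripper_width: 0.999
finger_force: 0.0
```

move_arm:
  moves:
    - {"wx": 0,"wy": 0,"wz": 0,"x": 40,"y": 0,"z": 0,"jaw": 1}
    - {"wx": 0,"wy": 0,"wz": 8,"x": 0,"y": 0,"z": 0,"jaw": 1}
    - {"wx": 0,"wy": 0,"wz": 8,"x": 0,"y": 0,"z": 0,"jaw": 1}
    - {"wx": 0,"wy": 0,"wz": 8,"x": 0,"y": 0,"z": 0,"jaw": 1}
    - {"wx": 0,"wy": 0,"wz": 8,"x": 0,"y": 0,"z": 0,"jaw": 1}
    - {"wx": 0,"wy": 0,"wz": 8,"x": 0,"y": 0,"z": 0,"jaw": 1}
    - {"wx": 0,"wy": 0,"wz": 8,"x": 0,"y": 0,"z": 0,"jaw": 1}
    - {"wx": 0,"wy": 0,"wz": 8,"x": 0,"y": 0,"z": 0,"jaw": 1}

```text
t: 81.95
tool_pos: [0.4402, 0.0629, 0.1572]
eef_rot: [-0.001, 0.938, 0.346, 0.0]
wrist_force: [-0.2, -0.6, 0.1]
gripper_width: 0.997
finger_force: 0.0
```

move_arm:
  moves:
    - {"wx": 0,"wy": 0,"wz": 8,"x": 0,"y": 0,"z": 0,"jaw": 1}
    - {"wx": 0,"wy": 0,"wz": 8,"x": 0,"y": 0,"z": 0,"jaw": 1}
    - {"wx": 0,"wy": 0,"wz": 8,"x": 0,"y": 0,"z": 0,"jaw": 1}
    - {"wx": 0,"wy": 0,"wz": 8,"x": 0,"y": 0,"z": 0,"jaw": 1}
    - {"wx": 0,"wy": 0,"wz": 2,"x": 0,"y": 0,"z": 0,"jaw": 1}
    - {"wx": 0,"wy": 0,"wz": 0,"x": 0,"y": 0,"z": 0,"jaw": 1}

```text
t: 82.55
tool_pos: [0.4402, 0.0629, 0.1572]
eef_rot: [-0.001, 0.998, 0.059, -0.0]
wrist_force: [0.2, -0.8, -0.8]
gripper_width: 1.001
finger_force: 0.0
```

```bash
python3 -c "
from h import *
to([.4398,.0637,.0712],-83.2);slide(); chk()"
```

```text
t 82.5 p [0.4402 0.0629 0.1572] yaw -83.2 q7 -1.69 wz -0.0 shift mm [-0.3 -0.7 86. ] F [ 0.2 -0.8 -0.8] jaw 1.001 grip 0.0
t 82.6 theta 0.304 toolTilt 0.002 imgtilt 0.006 edges mm [116. 158.] 194 p [0.4402 0.0629 0.1572] F [ 0.4 -0.1 -0.3] jaw 1.0 grip 0.0
(array([0.5417, 0.3514]), 97, 58, 91.8, 0.018, 515) deck [536. 136.]
(array([0.5408, 0.1733]), 93, 53, 88.9, 0.018, 493) deck [359. 114.]
(array([ 0.4586, -0.0584]), 57, 54, 7.1, 0.044, 243) deck [139.   5.]
tilt 0.006
```

move_arm:
  moves:
    - {"wx": 0,"wy": 0,"wz": 0,"x": 0,"y": -0.6,"z": 25,"jaw": 1}
    - {"wx": 0,"wy": 0,"wz": 0,"x": 0,"y": 0,"z": 30,"jaw": 1}
    - {"wx": 0,"wy": 0,"wz": 0,"x": 0,"y": 0,"z": 22,"jaw": 1}
    - {"wx": 0,"wy": 0,"wz": 0,"x": 0,"y": 0,"z": 9,"jaw": 0.5}
    - {"wx": 0,"wy": 0,"wz": 0,"x": 0,"y": 0,"z": 0,"jaw": 0.3}
    - {"wx": 0,"wy": 0,"wz": 0,"x": 0,"y": 0,"z": 0,"jaw": 0}
    - {"wx": 0,"wy": 0,"wz": 0,"x": 0,"y": 0,"z": 0,"jaw": 0}
    - {"wx": 0,"wy": 0,"wz": 0,"x": 0,"y": 0,"z": 0,"jaw": 0}
  newtons: 60

```text
t: 83.45
tool_pos: [0.4407, 0.0639, 0.0722]
eef_rot: [-0.001, 0.998, 0.059, 0.001]
wrist_force: [-0.0, -0.4, 0.6]
gripper_width: 0.147
finger_force: 0.0
```

move_arm:
  moves:
    - {"wx": 0,"wy": 0,"wz": 0,"x": 0,"y": 0,"z": 0,"jaw": 0}
    - {"wx": 0,"wy": 0,"wz": 0,"x": 0,"y": 0,"z": 0,"jaw": 0}
    - {"wx": 0,"wy": 0,"wz": 0,"x": 0,"y": 0,"z": 0,"jaw": 0}

```text
t: 83.75
tool_pos: [0.4407, 0.0638, 0.0723]
eef_rot: [-0.001, 0.998, 0.059, 0.001]
wrist_force: [-2.0, -0.8, 7.1]
gripper_width: 0.117
finger_force: 58.5
```

```bash
python3 -c "
from h import *
sl()"
```

```text
t 83.8 theta 0.01 edges [119. 151. 187.] 105 row [182. 194.] n 12.0 p [0.4408 0.0638 0.0723] F [-1.4 -0.4  5.6] jaw 0.114 grip 58.5
```

move_arm:
  moves:
    - {"wx": 0.7,"wy": 0,"wz": 0,"x": 0,"y": 0.5,"z": -3.2,"jaw": 0}
    - {"wx": 0.7,"wy": 0,"wz": 0,"x": 0,"y": 0.5,"z": -3.2,"jaw": 0}
    - {"wx": 0.7,"wy": 0,"wz": 0,"x": 0,"y": 0.5,"z": -3.2,"jaw": 0}
    - {"wx": 0.7,"wy": 0,"wz": 0,"x": 0,"y": 0.5,"z": -3.2,"jaw": 0}
    - {"wx": 0.7,"wy": 0,"wz": 0,"x": 0,"y": 0.5,"z": -3.2,"jaw": 0}
    - {"wx": 0.7,"wy": 0,"wz": 0,"x": 0,"y": 0.5,"z": -3.2,"jaw": 0}
    - {"wx": 0.7,"wy": 0,"wz": 0,"x": 0,"y": 0.5,"z": -3.2,"jaw": 0}
    - {"wx": 0.7,"wy": 0,"wz": 0,"x": 0,"y": 0.5,"z": -3.2,"jaw": 0}

```text
t: 84.6
tool_pos: [0.4413, 0.0587, 0.097]
eef_rot: [-0.05, 0.997, 0.059, -0.002]
wrist_force: [5.1, 1.7, -10.1]
gripper_width: 0.116
finger_force: 58.5
```

move_arm:
  moves:
    - {"wx": 0.7,"wy": 0,"wz": 0,"x": 0,"y": 0.5,"z": -3.2,"jaw": 0}
    - {"wx": 0.7,"wy": 0,"wz": 0,"x": 0,"y": 0.5,"z": -3.2,"jaw": 0}
    - {"wx": 0.7,"wy": 0,"wz": 0,"x": 0,"y": 0.5,"z": -3.2,"jaw": 0}
    - {"wx": 0.7,"wy": 0,"wz": 0,"x": 0,"y": 0.5,"z": -3.2,"jaw": 0}
    - {"wx": 0.7,"wy": 0,"wz": 0,"x": 0,"y": 0.5,"z": -3.2,"jaw": 0}
    - {"wx": 0.7,"wy": 0,"wz": 0,"x": 0,"y": 0.5,"z": -3.2,"jaw": 0}
    - {"wx": 0.7,"wy": 0,"wz": 0,"x": 0,"y": 0.5,"z": -3.2,"jaw": 0}
    - {"wx": 0.7,"wy": 0,"wz": 0,"x": 0,"y": 0.5,"z": -3.2,"jaw": 0}

```text
t: 85.4
tool_pos: [0.4422, 0.051, 0.1217]
eef_rot: [-0.099, 0.993, 0.059, -0.005]
wrist_force: [6.5, 0.3, -9.0]
gripper_width: 0.115
finger_force: 58.5
```

```bash
python3 -c "
from h import *
sl()"
```

```text
t 85.5 theta 0.205 edges [132. 190. 216.] 73 row [176. 186.] n 11.0 p [0.4422 0.0508 0.1221] F [ 3.8  1.6 -4.3] jaw 0.117 grip 59.2
```

move_arm:
  moves:
    - {"wx": 0.3,"wy": 0,"wz": 0,"x": 0,"y": 0.2,"z": -1.5,"jaw": 0}
    - {"wx": 0.3,"wy": 0,"wz": 0,"x": 0,"y": 0.2,"z": -1.5,"jaw": 0}
    - {"wx": 0.3,"wy": 0,"wz": 0,"x": 0,"y": 0.2,"z": -1.5,"jaw": 0}
    - {"wx": 0.3,"wy": 0,"wz": 0,"x": 0,"y": 0.2,"z": -1.5,"jaw": 0}
    - {"wx": 0.3,"wy": 0,"wz": 0,"x": 0,"y": 0.2,"z": -1.5,"jaw": 0}
    - {"wx": 0.3,"wy": 0,"wz": 0,"x": 0,"y": 0.2,"z": -1.5,"jaw": 0}
    - {"wx": 0,"wy": 0,"wz": 0,"x": 0,"y": 0,"z": 0,"jaw": 0}
    - {"wx": 0,"wy": 0,"wz": 0,"x": 0,"y": 0,"z": 0,"jaw": 0}

```text
t: 86.25
tool_pos: [0.4425, 0.0477, 0.1302]
eef_rot: [-0.114, 0.992, 0.059, -0.006]
wrist_force: [4.4, -0.1, -6.4]
gripper_width: 0.117
finger_force: 58.9
```

move_arm:
  moves:
    - {"wx": 0,"wy": 0,"wz": 0,"x": 0,"y": 0,"z": 0,"jaw": 0}
    - {"wx": 0,"wy": 0,"wz": 0,"x": 0,"y": 0,"z": 0,"jaw": 0}
    - {"wx": 0,"wy": 0,"wz": 0,"x": 0,"y": 0,"z": 0,"jaw": 0}

```text
t: 86.55
tool_pos: [0.4426, 0.0477, 0.1302]
eef_rot: [-0.114, 0.992, 0.059, -0.006]
wrist_force: [5.0, -0.9, -6.0]
gripper_width: 0.116
finger_force: 58.9
```

```bash
python3 -c "
from h import *
sl()"
```

```text
t 86.6 theta 0.237 edges [131. 207. 217.] 60 row [175. 184.] n 10.0 p [0.4426 0.0477 0.1302] F [ 5.4 -0.6 -5.9] jaw 0.112 grip 58.9
```

move_arm:
  moves:
    - {"wx": 0.3,"wy": 0,"wz": 0,"x": 0,"y": 0.2,"z": -1.4,"jaw": 0}
    - {"wx": 0.3,"wy": 0,"wz": 0,"x": 0,"y": 0.2,"z": -1.4,"jaw": 0}
    - {"wx": 0.3,"wy": 0,"wz": 0,"x": 0,"y": 0.2,"z": -1.4,"jaw": 0}
    - {"wx": 0.3,"wy": 0,"wz": 0,"x": 0,"y": 0.2,"z": -1.4,"jaw": 0}
    - {"wx": 0,"wy": 0,"wz": 0,"x": 0,"y": 0,"z": 0,"jaw": 0}
    - {"wx": 0,"wy": 0,"wz": 0,"x": 0,"y": 0,"z": 0,"jaw": 0}
    - {"wx": 0,"wy": 0,"wz": 0,"x": 0,"y": 0,"z": 0,"jaw": 0}
    - {"wx": 0,"wy": 0,"wz": 0,"x": 0,"y": 0,"z": 0,"jaw": 0}

```text
t: 87.4
tool_pos: [0.4428, 0.0456, 0.1354]
eef_rot: [-0.124, 0.991, 0.059, -0.007]
wrist_force: [5.8, -0.3, -7.6]
gripper_width: 0.115
finger_force: 58.9
```

```bash
python3 -c "
from h import *
sl()"
```

```text
t 87.5 theta 0.258 edges [130. 206. 215.] 66 row [174. 183.] n 10.0 p [0.4428 0.0456 0.1354] F [ 5.9 -0.6 -7.3] jaw 0.116 grip 58.9
```

move_arm:
  moves:
    - {"wx": 0.3,"wy": 0,"wz": 0,"x": 0,"y": 0.2,"z": -1.4,"jaw": 0}
    - {"wx": 0.3,"wy": 0,"wz": 0,"x": 0,"y": 0.2,"z": -1.4,"jaw": 0}
    - {"wx": 0.3,"wy": 0,"wz": 0,"x": 0,"y": 0.2,"z": -1.4,"jaw": 0}
    - {"wx": 0.3,"wy": 0,"wz": 0,"x": 0,"y": 0.2,"z": -1.4,"jaw": 0}
    - {"wx": 0,"wy": 0,"wz": 0,"x": 0,"y": 0,"z": 0,"jaw": 0}
    - {"wx": 0,"wy": 0,"wz": 0,"x": 0,"y": 0,"z": 0,"jaw": 0}
    - {"wx": 0,"wy": 0,"wz": 0,"x": 0,"y": 0,"z": 0,"jaw": 0}
    - {"wx": 0,"wy": 0,"wz": 0,"x": 0,"y": 0,"z": 0,"jaw": 0}

```text
t: 88.25
tool_pos: [0.4431, 0.0433, 0.1405]
eef_rot: [-0.134, 0.989, 0.059, -0.007]
wrist_force: [5.3, -1.2, -6.8]
gripper_width: 0.116
finger_force: 59.0
```

```bash
python3 -c "
from h import *
sl()"
```

```text
t 88.3 theta 0.28 edges [135. 207. 217.] 73 row [174. 181.] n 10.0 p [0.4431 0.0433 0.1405] F [ 6.2 -1.5 -7.7] jaw 0.117 grip 59.0
```

move_arm:
  moves:
    - {"wx": 0.3,"wy": 0,"wz": 0,"x": 0,"y": 0.2,"z": -1.4,"jaw": 0}
    - {"wx": 0.3,"wy": 0,"wz": 0,"x": 0,"y": 0.2,"z": -1.4,"jaw": 0}
    - {"wx": 0.3,"wy": 0,"wz": 0,"x": 0,"y": 0.2,"z": -1.4,"jaw": 0}
    - {"wx": 0.3,"wy": 0,"wz": 0,"x": 0,"y": 0.2,"z": -1.4,"jaw": 0}
    - {"wx": 0,"wy": 0,"wz": 0,"x": 0,"y": 0,"z": 0,"jaw": 0}
    - {"wx": 0,"wy": 0,"wz": 0,"x": 0,"y": 0,"z": 0,"jaw": 0}
    - {"wx": 0,"wy": 0,"wz": 0,"x": 0,"y": 0,"z": 0,"jaw": 0}
    - {"wx": 0,"wy": 0,"wz": 0,"x": 0,"y": 0,"z": 0,"jaw": 0}

```text
t: 89.1
tool_pos: [0.4434, 0.0409, 0.1457]
eef_rot: [-0.145, 0.988, 0.059, -0.008]
wrist_force: [6.4, -1.3, -7.2]
gripper_width: 0.115
finger_force: 59.0
```

```bash
python3 -c "
from h import *
sl()"
```

```text
t 89.2 theta 0.301 edges [139. 209. 217.] 76 row [174. 180.] n 10.0 p [0.4434 0.0409 0.1457] F [ 6.8 -0.6 -7.6] jaw 0.116 grip 59.0
```

move_arm:
  moves:
    - {"wx": 0.3,"wy": 0,"wz": 0,"x": 0,"y": 0.2,"z": -1.4,"jaw": 0}
    - {"wx": 0.3,"wy": 0,"wz": 0,"x": 0,"y": 0.2,"z": -1.4,"jaw": 0}
    - {"wx": 0.3,"wy": 0,"wz": 0,"x": 0,"y": 0.2,"z": -1.4,"jaw": 0}
    - {"wx": 0.3,"wy": 0,"wz": 0,"x": 0,"y": 0.2,"z": -1.4,"jaw": 0}
    - {"wx": 0,"wy": 0,"wz": 0,"x": 0,"y": 0,"z": 0,"jaw": 0}
    - {"wx": 0,"wy": 0,"wz": 0,"x": 0,"y": 0,"z": 0,"jaw": 0}
    - {"wx": 0,"wy": 0,"wz": 0,"x": 0,"y": 0,"z": 0,"jaw": 0}
    - {"wx": 0,"wy": 0,"wz": 0,"x": 0,"y": 0,"z": 0,"jaw": 0}

```text
t: 89.95
tool_pos: [0.4437, 0.0384, 0.1507]
eef_rot: [-0.155, 0.986, 0.058, -0.008]
wrist_force: [6.1, -0.9, -7.8]
gripper_width: 0.117
finger_force: 59.0
```

```bash
python3 -c "
from h import *
sl()"
```

```text
t 90.0 theta 0.322 edges [133. 208. 215.] 86 row [172. 178.] n 10.0 p [0.4437 0.0384 0.1507] F [ 6.4 -1.6 -8.1] jaw 0.117 grip 59.0
```

move_arm:
  moves:
    - {"wx": 0,"wy": 0,"wz": 0,"x": 0,"y": 0,"z": 0,"jaw": 0}
    - {"wx": 0,"wy": 0,"wz": 0,"x": 0,"y": 0,"z": 0,"jaw": 0}
    - {"wx": 0,"wy": 0,"wz": 0,"x": 0,"y": 0,"z": 0,"jaw": 0}
    - {"wx": 0,"wy": 0,"wz": 0,"x": 0,"y": 0,"z": 0,"jaw": 0}

```text
t: 90.4
tool_pos: [0.4437, 0.0384, 0.1507]
eef_rot: [-0.155, 0.986, 0.058, -0.008]
wrist_force: [5.5, -1.2, -7.0]
gripper_width: 0.119
finger_force: 59.0
```

```bash
python3 -c "
from h import *
sl()"
```

```text
t 90.5 theta 0.322 edges [132. 209. 217.] 86 row [172. 178.] n 10.0 p [0.4437 0.0384 0.1507] F [ 6.  -1.6 -7.4] jaw 0.115 grip 59.0
```

move_arm:
  moves:
    - {"wx": 0.3,"wy": 0,"wz": 0,"x": 0,"y": 0.2,"z": -1.4,"jaw": 0}
    - {"wx": 0.3,"wy": 0,"wz": 0,"x": 0,"y": 0.2,"z": -1.4,"jaw": 0}
    - {"wx": 0.3,"wy": 0,"wz": 0,"x": 0,"y": 0.2,"z": -1.4,"jaw": 0}
    - {"wx": 0.3,"wy": 0,"wz": 0,"x": 0,"y": 0.2,"z": -1.4,"jaw": 0}
    - {"wx": 0,"wy": 0,"wz": 0,"x": 0,"y": 0,"z": 0,"jaw": 0}
    - {"wx": 0,"wy": 0,"wz": 0,"x": 0,"y": 0,"z": 0,"jaw": 0}
    - {"wx": 0,"wy": 0,"wz": 0,"x": 0,"y": 0,"z": 0,"jaw": 0}
    - {"wx": 0,"wy": 0,"wz": 0,"x": 0,"y": 0,"z": 0,"jaw": 0}

```text
t: 91.25
tool_pos: [0.444, 0.0358, 0.1557]
eef_rot: [-0.165, 0.985, 0.058, -0.009]
wrist_force: [6.2, -1.7, -7.5]
gripper_width: 0.118
finger_force: 59.0
```

```bash
python3 -c "
from h import *
sl()"
```

```text
t 91.3 theta 0.344 edges [128. 209. 215.] 83 row [170. 177.] n 10.0 p [0.444  0.0358 0.1557] F [ 6.2 -2.2 -8.4] jaw 0.113 grip 59.0
```

move_arm:
  moves:
    - {"wx": 0.3,"wy": 0,"wz": 0,"x": 0,"y": 0.2,"z": -1.4,"jaw": 0}
    - {"wx": 0.3,"wy": 0,"wz": 0,"x": 0,"y": 0.2,"z": -1.4,"jaw": 0}
    - {"wx": 0.3,"wy": 0,"wz": 0,"x": 0,"y": 0.2,"z": -1.4,"jaw": 0}
    - {"wx": 0.3,"wy": 0,"wz": 0,"x": 0,"y": 0.2,"z": -1.4,"jaw": 0}
    - {"wx": 0,"wy": 0,"wz": 0,"x": 0,"y": 0,"z": 0,"jaw": 0}
    - {"wx": 0,"wy": 0,"wz": 0,"x": 0,"y": 0,"z": 0,"jaw": 0}
    - {"wx": 0,"wy": 0,"wz": 0,"x": 0,"y": 0,"z": 0,"jaw": 0}
    - {"wx": 0,"wy": 0,"wz": 0,"x": 0,"y": 0,"z": 0,"jaw": 0}

```text
t: 92.1
tool_pos: [0.4443, 0.0331, 0.1607]
eef_rot: [-0.175, 0.983, 0.058, -0.009]
wrist_force: [6.0, -1.8, -8.7]
gripper_width: 0.119
finger_force: 59.0
```

```bash
python3 -c "
from h import *
sl()"
```

```text
t 92.2 theta 0.365 edges [132. 210. 217.] 77 row [170. 176.] n 9.0 p [0.4443 0.0331 0.1607] F [ 6.  -3.5 -9.3] jaw 0.116 grip 59.0
```

It stayed past 0.34 rad, so on to the stop.

move_arm:
  moves:
    - {"wx": 0.6,"wy": 0,"wz": 0,"x": 0,"y": 0.4,"z": -2.6,"jaw": 0}
    - {"wx": 0.6,"wy": 0,"wz": 0,"x": 0,"y": 0.4,"z": -2.6,"jaw": 0}
    - {"wx": 0.6,"wy": 0,"wz": 0,"x": 0,"y": 0.4,"z": -2.6,"jaw": 0}
    - {"wx": 0.6,"wy": 0,"wz": 0,"x": 0,"y": 0.4,"z": -2.6,"jaw": 0}
    - {"wx": 0.6,"wy": 0,"wz": 0,"x": 0,"y": 0.4,"z": -2.6,"jaw": 0}
    - {"wx": 0,"wy": 0,"wz": 0,"x": 0,"y": 0,"z": 0,"jaw": 0}
    - {"wx": 0,"wy": 0,"wz": 0,"x": 0,"y": 0,"z": 0,"jaw": 0}

```text
t: 92.85
tool_pos: [0.4451, 0.0263, 0.1721]
eef_rot: [-0.201, 0.978, 0.058, -0.011]
wrist_force: [5.4, -2.2, -6.8]
gripper_width: 0.114
finger_force: 59.4
```

```bash
python3 -c "
from h import *
sl()"
```

```text
t 92.9 theta 0.415 edges [126. 209. 217.] 74 row [167. 172.] n 9.0 p [0.4451 0.0263 0.1721] F [ 6.1 -3.4 -6.6] jaw 0.114 grip 59.4
```

move_arm:
  moves:
    - {"wx": 0.6,"wy": 0,"wz": 0,"x": 0,"y": 0.4,"z": -2.6,"jaw": 0}
    - {"wx": 0.6,"wy": 0,"wz": 0,"x": 0,"y": 0.4,"z": -2.6,"jaw": 0}
    - {"wx": 0.6,"wy": 0,"wz": 0,"x": 0,"y": 0.4,"z": -2.6,"jaw": 0}
    - {"wx": 0.6,"wy": 0,"wz": 0,"x": 0,"y": 0.4,"z": -2.6,"jaw": 0}
    - {"wx": 0.6,"wy": 0,"wz": 0,"x": 0,"y": 0.4,"z": -2.6,"jaw": 0}
    - {"wx": 0.6,"wy": 0,"wz": 0,"x": 0,"y": 0.4,"z": -2.6,"jaw": 0}
    - {"wx": 0,"wy": 0,"wz": 0,"x": 0,"y": 0,"z": 0,"jaw": 0}
    - {"wx": 0,"wy": 0,"wz": 0,"x": 0,"y": 0,"z": 0,"jaw": 0}

```text
t: 93.7
tool_pos: [0.4461, 0.0176, 0.1851]
eef_rot: [-0.231, 0.971, 0.057, -0.013]
wrist_force: [5.8, -3.1, -7.0]
gripper_width: 0.119
finger_force: 59.5
```

move_arm:
  moves:
    - {"wx": 0.3,"wy": 0,"wz": 0,"x": 0,"y": 0.2,"z": -1.4,"jaw": 0}
    - {"wx": 0.3,"wy": 0,"wz": 0,"x": 0,"y": 0.2,"z": -1.4,"jaw": 0}
    - {"wx": 0.3,"wy": 0,"wz": 0,"x": 0,"y": 0.2,"z": -1.4,"jaw": 0}
    - {"wx": 0.3,"wy": 0,"wz": 0,"x": 0,"y": 0.2,"z": -1.4,"jaw": 0}
    - {"wx": 0.2,"wy": 0,"wz": 0,"x": 0,"y": 0.2,"z": -1.4,"jaw": 0}
    - {"wx": 0,"wy": 0,"wz": 0,"x": 0,"y": 0,"z": 0,"jaw": 0}
    - {"wx": 0,"wy": 0,"wz": 0,"x": 0,"y": 0,"z": 0,"jaw": 0}

```text
t: 94.4
tool_pos: [0.4466, 0.0136, 0.1906]
eef_rot: [-0.243, 0.968, 0.057, -0.014]
wrist_force: [6.1, -2.4, -10.8]
gripper_width: 0.112
finger_force: 59.2
```

```bash
python3 -c "
from h import *
sl()"
```

```text
t 94.5 theta 0.5 edges [145. 211. 215.] 43 row [164. 167.] n 7.0 p [0.4466 0.0136 0.1906] F [  7.1  -1.5 -10.5] jaw 0.115 grip 59.2
```

move_arm:
  moves:
    - {"wx": 0.2,"wy": 0,"wz": 0,"x": 0,"y": 0.1,"z": -1,"jaw": 0}
    - {"wx": 0.1,"wy": 0,"wz": 0,"x": 0,"y": 0.1,"z": -1,"jaw": 0}
    - {"wx": 0,"wy": 0,"wz": 0,"x": 0,"y": 0.1,"z": -1,"jaw": 0}
    - {"wx": 0,"wy": 0,"wz": 0,"x": 0,"y": 0,"z": -0.7,"jaw": 0}
    - {"wx": 0,"wy": 0,"wz": 0,"x": 0,"y": 0,"z": 0,"jaw": 0}
    - {"wx": 0,"wy": 0,"wz": 0,"x": 0,"y": 0,"z": 0,"jaw": 0}
    - {"wx": 0,"wy": 0,"wz": 0,"x": 0,"y": 0,"z": 0,"jaw": 0}
    - {"wx": 0,"wy": 0,"wz": 0,"x": 0,"y": 0,"z": 0,"jaw": 0}

```text
t: 95.25
tool_pos: [0.4468, 0.0118, 0.193]
eef_rot: [-0.245, 0.968, 0.057, -0.014]
wrist_force: [10.1, -1.2, -17.8]
gripper_width: 0.117
finger_force: 58.5
```

```bash
python3 -c "
from h import *
sl()"
```

```text
t 95.3 theta 0.511 edges [153. 211. 216.] 44 row [163. 166.] n 6.0 p [0.4468 0.0118 0.193 ] F [  9.9  -0.8 -18. ] jaw 0.113 grip 58.5
```

move_arm:
  moves:
    - {"wx": 0,"wy": 0,"wz": 0,"x": 0,"y": 0,"z": 0,"jaw": 0}
    - {"wx": 0,"wy": 0,"wz": 0,"x": 0,"y": 0,"z": 0,"jaw": 0}
    - {"wx": 0,"wy": 0,"wz": 0,"x": 0,"y": 0,"z": 0,"jaw": 0}
    - {"wx": 0,"wy": 0,"wz": 0,"x": 0,"y": 0,"z": 0,"jaw": 0}
    - {"wx": 0,"wy": 0,"wz": 0,"x": 0,"y": 0,"z": 0,"jaw": 0}
    - {"wx": 0,"wy": 0,"wz": 0,"x": 0,"y": 0,"z": 0,"jaw": 0}
    - {"wx": 0,"wy": 0,"wz": 0,"x": 0,"y": 0,"z": 0,"jaw": 0}
    - {"wx": 0,"wy": 0,"wz": 0,"x": 0,"y": 0,"z": 0,"jaw": 0}

```text
t: 96.1
tool_pos: [0.4468, 0.0118, 0.193]
eef_rot: [-0.245, 0.968, 0.057, -0.014]
wrist_force: [9.4, -1.8, -17.6]
gripper_width: 0.117
finger_force: 58.5
```

move_arm:
  moves:
    - {"wx": 0,"wy": 0,"wz": 0,"x": 0,"y": 0,"z": 0,"jaw": 0}
    - {"wx": 0,"wy": 0,"wz": 0,"x": 0,"y": 0,"z": 0,"jaw": 0}
    - {"wx": 0,"wy": 0,"wz": 0,"x": 0,"y": 0,"z": 0,"jaw": 0}
    - {"wx": 0,"wy": 0,"wz": 0,"x": 0,"y": 0,"z": 0,"jaw": 0}
    - {"wx": 0,"wy": 0,"wz": 0,"x": 0,"y": 0,"z": 0,"jaw": 0}
    - {"wx": 0,"wy": 0,"wz": 0,"x": 0,"y": 0,"z": 0,"jaw": 0}
    - {"wx": 0,"wy": 0,"wz": 0,"x": 0,"y": 0,"z": 0,"jaw": 0}
    - {"wx": 0,"wy": 0,"wz": 0,"x": 0,"y": 0,"z": 0,"jaw": 0}

```text
t: 96.9
tool_pos: [0.4468, 0.0118, 0.193]
eef_rot: [-0.245, 0.968, 0.057, -0.014]
wrist_force: [10.4, -1.1, -18.1]
gripper_width: 0.116
finger_force: 58.5
```

move_arm:
  moves:
    - {"wx": 0,"wy": 0,"wz": 0,"x": 0,"y": 0,"z": 0,"jaw": 0}
    - {"wx": 0,"wy": 0,"wz": 0,"x": 0,"y": 0,"z": 0,"jaw": 0}
    - {"wx": 0,"wy": 0,"wz": 0,"x": 0,"y": 0,"z": 0,"jaw": 0}
    - {"wx": 0,"wy": 0,"wz": 0,"x": 0,"y": 0,"z": 0,"jaw": 0}
    - {"wx": 0,"wy": 0,"wz": 0,"x": 0,"y": 0,"z": 0,"jaw": 0}
    - {"wx": 0,"wy": 0,"wz": 0,"x": 0,"y": 0,"z": 0,"jaw": 0}
    - {"wx": 0,"wy": 0,"wz": 0,"x": 0,"y": 0,"z": 0,"jaw": 0}
    - {"wx": 0,"wy": 0,"wz": 0,"x": 0,"y": 0,"z": 0,"jaw": 0}

```text
t: 97.7
tool_pos: [0.4468, 0.0118, 0.193]
eef_rot: [-0.245, 0.968, 0.057, -0.014]
wrist_force: [10.5, -1.1, -17.6]
gripper_width: 0.114
finger_force: 58.5
```

```bash
python3 -c "
from h import *
sl()"
```

```text
t 97.8 theta 0.511 edges [150. 212. 217.] 43 row [163. 166.] n 7.0 p [0.4468 0.0118 0.193 ] F [ 10.5  -1.3 -17.6] jaw 0.118 grip 58.5
```

It held at the stop for over 2.4 s. Lowering.

move_arm:
  moves:
    - {"wx": -0.9,"wy": 0,"wz": 0,"x": 0,"y": -0.6,"z": 4.2,"jaw": 0}
    - {"wx": -0.9,"wy": 0,"wz": 0,"x": 0,"y": -0.6,"z": 4.2,"jaw": 0}
    - {"wx": -0.9,"wy": 0,"wz": 0,"x": 0,"y": -0.6,"z": 4.2,"jaw": 0}
    - {"wx": -0.9,"wy": 0,"wz": 0,"x": 0,"y": -0.6,"z": 4.2,"jaw": 0}
    - {"wx": -0.9,"wy": 0,"wz": 0,"x": 0,"y": -0.6,"z": 4.2,"jaw": 0}
    - {"wx": -0.9,"wy": 0,"wz": 0,"x": 0,"y": -0.6,"z": 4.2,"jaw": 0}
    - {"wx": -0.9,"wy": 0,"wz": 0,"x": 0,"y": -0.6,"z": 4.2,"jaw": 0}
    - {"wx": -0.9,"wy": 0,"wz": 0,"x": 0,"y": -0.6,"z": 4.2,"jaw": 0}

```text
t: 98.55
tool_pos: [0.4447, 0.0299, 0.1662]
eef_rot: [-0.184, 0.981, 0.058, -0.01]
wrist_force: [2.8, -6.2, -2.6]
gripper_width: 0.117
finger_force: 60.3
```

move_arm:
  moves:
    - {"wx": -0.9,"wy": 0,"wz": 0,"x": 0,"y": -0.6,"z": 4.2,"jaw": 0}
    - {"wx": -0.9,"wy": 0,"wz": 0,"x": 0,"y": -0.6,"z": 4.2,"jaw": 0}
    - {"wx": -0.9,"wy": 0,"wz": 0,"x": 0,"y": -0.6,"z": 4.2,"jaw": 0}
    - {"wx": -0.9,"wy": 0,"wz": 0,"x": 0,"y": -0.6,"z": 4.2,"jaw": 0}
    - {"wx": -0.9,"wy": 0,"wz": 0,"x": 0,"y": -0.6,"z": 4.2,"jaw": 0}
    - {"wx": -0.9,"wy": 0,"wz": 0,"x": 0,"y": -0.6,"z": 4.2,"jaw": 0}
    - {"wx": -0.9,"wy": 0,"wz": 0,"x": 0,"y": -0.6,"z": 4.2,"jaw": 0}
    - {"wx": -0.9,"wy": 0,"wz": 0,"x": 0,"y": -0.6,"z": 4.2,"jaw": 0}

```text
t: 99.35
tool_pos: [0.4429, 0.0454, 0.1359]
eef_rot: [-0.123, 0.991, 0.059, -0.006]
wrist_force: [3.3, -4.0, -0.7]
gripper_width: 0.119
finger_force: 60.3
```

move_arm:
  moves:
    - {"wx": -0.9,"wy": 0,"wz": 0,"x": 0,"y": -0.6,"z": 4.2,"jaw": 0}
    - {"wx": -0.9,"wy": 0,"wz": 0,"x": 0,"y": -0.6,"z": 4.2,"jaw": 0}
    - {"wx": -0.9,"wy": 0,"wz": 0,"x": 0,"y": -0.6,"z": 4.2,"jaw": 0}
    - {"wx": -0.9,"wy": 0,"wz": 0,"x": 0,"y": -0.6,"z": 4.2,"jaw": 0}
    - {"wx": -0.9,"wy": 0,"wz": 0,"x": 0,"y": -0.6,"z": 4.2,"jaw": 0}
    - {"wx": -0.9,"wy": 0,"wz": 0,"x": 0,"y": -0.6,"z": 4.2,"jaw": 0}
    - {"wx": -0.9,"wy": 0,"wz": 0,"x": 0,"y": -0.6,"z": 4.2,"jaw": 0}
    - {"wx": -0.9,"wy": 0,"wz": 0,"x": 0,"y": -0.6,"z": 4.2,"jaw": 0}

```text
t: 100.15
tool_pos: [0.4415, 0.0568, 0.1038]
eef_rot: [-0.06, 0.996, 0.059, -0.003]
wrist_force: [3.1, -3.8, -0.0]
gripper_width: 0.114
finger_force: 60.3
```

move_arm:
  moves:
    - {"wx": -0.9,"wy": 0,"wz": 0,"x": 0,"y": -0.6,"z": 4.2,"jaw": 0}
    - {"wx": -0.9,"wy": 0,"wz": 0,"x": 0,"y": -0.6,"z": 4.2,"jaw": 0}
    - {"wx": -0.9,"wy": 0,"wz": 0,"x": 0,"y": -0.6,"z": 4.2,"jaw": 0}
    - {"wx": -0.9,"wy": 0,"wz": 0,"x": 0,"y": -0.6,"z": 4.2,"jaw": 0}
    - {"wx": -0.9,"wy": 0,"wz": 0,"x": 0,"y": -0.6,"z": 4.2,"jaw": 0}
    - {"wx": -0.9,"wy": 0,"wz": 0,"x": 0,"y": -0.6,"z": 4.2,"jaw": 0}
    - {"wx": -0.7,"wy": 0,"wz": 0,"x": 0,"y": -0.5,"z": 3,"jaw": 0}
    - {"wx": 0,"wy": 0,"wz": 0,"x": 0,"y": 0,"z": 0,"jaw": 0}

```text
t: 100.95
tool_pos: [0.4407, 0.0633, 0.0755]
eef_rot: [-0.007, 0.998, 0.06, 0.0]
wrist_force: [7.6, -2.5, -8.6]
gripper_width: 0.115
finger_force: 59.3
```

```bash
python3 -c "
from h import *
sl();slide()"
```

```text
t 101.0 theta 0.023 edges [119. 154. 189.] 103 row [181. 193.] n 13.0 p [0.4407 0.0633 0.0755] F [  8.   -2.7 -10.1] jaw 0.115 grip 59.3
t 101.0 theta 0.023 toolTilt 0.015 imgtilt 0.018 edges mm [118. 170.] 204 p [0.4407 0.0633 0.0756] F [ 8.  -3.2 -8.3] jaw 0.117 grip 59.3
```

move_arm:
  moves:
    - {"wx": -0.4,"wy": 0,"wz": 0,"x": 0,"y": 0,"z": 2,"jaw": 0}
    - {"wx": -0.4,"wy": 0,"wz": 0,"x": 0,"y": 0,"z": 2,"jaw": 0}
    - {"wx": 0,"wy": 0,"wz": 0,"x": 0,"y": 0,"z": 1.5,"jaw": 0}
    - {"wx": 0,"wy": 0,"wz": 0,"x": 0,"y": 0,"z": 0.5,"jaw": 0}
    - {"wx": 0,"wy": 0,"wz": 0,"x": 0,"y": 0,"z": 0,"jaw": 0}
    - {"wx": 0,"wy": 0,"wz": 0,"x": 0,"y": 0,"z": 0,"jaw": 0}

```text
t: 101.65
tool_pos: [0.4408, 0.0639, 0.072]
eef_rot: [-0.001, 0.998, 0.059, 0.0]
wrist_force: [-10.1, -3.5, 35.1]
gripper_width: 0.113
finger_force: 64.0
```

```bash
python3 -c "
from h import *
slide()"
```

```text
t 101.7 theta 0.009 toolTilt 0.003 imgtilt 0.004 edges mm [118. 177.] 244 p [0.4408 0.0638 0.0719] F [-10.8  -4.1  34.1] jaw 0.113 grip 64.0
```

move_arm:
  moves:
    - {"wx": 0,"wy": 0,"wz": 0,"x": 0,"y": 0,"z": 0,"jaw": 0.5}
    - {"wx": 0,"wy": 0,"wz": 0,"x": 0,"y": 0,"z": 0,"jaw": 1}
    - {"wx": 0,"wy": 0,"wz": 0,"x": 0,"y": 0,"z": 0,"jaw": 1}
    - {"wx": 0,"wy": 0,"wz": 0,"x": 0,"y": 0,"z": 0,"jaw": 1}
    - {"wx": 0,"wy": 0,"wz": 0,"x": 0,"y": 0,"z": -20,"jaw": 1}
    - {"wx": 0,"wy": 0,"wz": 0,"x": 0,"y": 0,"z": -35,"jaw": 1}
    - {"wx": 0,"wy": 0,"wz": 0,"x": 0,"y": 0,"z": -35,"jaw": 1}
    - {"wx": 0,"wy": 0,"wz": 0,"x": 0,"y": 0,"z": 0,"jaw": 1}

```text
t: 102.5
tool_pos: [0.4423, 0.064, 0.1636]
eef_rot: [-0.002, 0.998, 0.059, 0.003]
wrist_force: [0.5, -0.2, 0.2]
gripper_width: 0.999
finger_force: 0.0
```

move_arm:
  moves:
    - {"wx": 0,"wy": 0,"wz": -8,"x": 0,"y": 0,"z": 0,"jaw": 1}
    - {"wx": 0,"wy": 0,"wz": -8,"x": 0,"y": 0,"z": 0,"jaw": 1}
    - {"wx": 0,"wy": 0,"wz": -8,"x": 0,"y": 0,"z": 0,"jaw": 1}
    - {"wx": 0,"wy": 0,"wz": -8,"x": 0,"y": 0,"z": 0,"jaw": 1}
    - {"wx": 0,"wy": 0,"wz": -8,"x": 0,"y": 0,"z": 0,"jaw": 1}
    - {"wx": 0,"wy": 0,"wz": -8,"x": 0,"y": 0,"z": 0,"jaw": 1}
    - {"wx": 0,"wy": 0,"wz": -8,"x": 0,"y": 0,"z": 0,"jaw": 1}
    - {"wx": 0,"wy": 0,"wz": -8,"x": 0,"y": 0,"z": 0,"jaw": 1}

```text
t: 103.3
tool_pos: [0.4397, 0.0634, 0.1588]
eef_rot: [-0.001, 0.813, 0.582, -0.0]
wrist_force: [0.9, -0.1, 0.4]
gripper_width: 1.0
finger_force: 0.0
```

move_arm:
  moves:
    - {"wx": 0,"wy": 0,"wz": -8,"x": 0,"y": 0,"z": 0,"jaw": 1}
    - {"wx": 0,"wy": 0,"wz": -8,"x": 0,"y": 0,"z": 0,"jaw": 1}
    - {"wx": 0,"wy": 0,"wz": -8,"x": 0,"y": 0,"z": 0,"jaw": 1}
    - {"wx": 0,"wy": 0,"wz": -2,"x": -20,"y": 0,"z": 0,"jaw": 1}
    - {"wx": 0,"wy": 0,"wz": 0,"x": -38,"y": 0,"z": 0,"jaw": 1}
    - {"wx": 0,"wy": 0,"wz": 0,"x": -38,"y": 1,"z": 0,"jaw": 1}
    - {"wx": 0,"wy": 0,"wz": 0,"x": 0,"y": 0,"z": 35,"jaw": 1}
    - {"wx": 0,"wy": 0,"wz": 0,"x": 0,"y": 0,"z": 35,"jaw": 1}

```text
t: 104.1
tool_pos: [0.4522, -0.0328, 0.0887]
eef_rot: [-0.0, 0.665, 0.747, 0.001]
wrist_force: [-0.6, 0.9, -0.6]
gripper_width: 1.001
finger_force: 0.0
```

move_arm:
  moves:
    - {"wx": 0,"wy": 0,"wz": 0,"x": 0,"y": 0,"z": 22,"jaw": 1}
    - {"wx": 0,"wy": 0,"wz": 0,"x": 0,"y": 0,"z": 8,"jaw": 1}
    - {"wx": 0,"wy": 0,"wz": 0,"x": 0,"y": 0,"z": 0,"jaw": 1}
    - {"wx": 0,"wy": 0,"wz": 0,"x": 0,"y": 0,"z": 0,"jaw": 1}
    - {"wx": 0,"wy": 0,"wz": 0,"x": 0,"y": 0,"z": 0,"jaw": 1}

```text
t: 104.6
tool_pos: [0.4526, -0.0316, 0.0606]
eef_rot: [-0.0, 0.664, 0.748, 0.001]
wrist_force: [0.8, 0.1, -0.4]
gripper_width: 1.001
finger_force: 0.0
```

```bash
python3 -c "
from h import *
to([.4530,-.032,.0482],6.8); chk()"
```

```text
t 104.6 p [ 0.4526 -0.0316  0.0606] yaw 6.8 q7 0.19 wz 0.0 shift mm [-0.5  0.3 12.4] F [ 0.8  0.1 -0.4] jaw 1.001 grip 0.0
(array([0.5418, 0.3515]), 97, 58, 91.9, 0.018, 514) deck [536. 136.]
(array([0.5408, 0.1733]), 93, 53, 88.9, 0.018, 493) deck [359. 114.]
tilt 0.026
```

move_arm:
  moves:
    - {"wx": 0,"wy": 0,"wz": 0,"x": 0,"y": 0,"z": 8,"jaw": 1}
    - {"wx": 0,"wy": 0,"wz": 0,"x": 0,"y": 0,"z": 4,"jaw": 1}
    - {"wx": 0,"wy": 0,"wz": 0,"x": 0,"y": 0,"z": 0,"jaw": 1}
    - {"wx": 0,"wy": 0,"wz": 0,"x": 0,"y": 0,"z": 0,"jaw": 0.5}
    - {"wx": 0,"wy": 0,"wz": 0,"x": 0,"y": 0,"z": 0,"jaw": 0.5}
    - {"wx": 0,"wy": 0,"wz": 0,"x": 0,"y": 0,"z": 0,"jaw": 0.5}
    - {"wx": 0,"wy": 0,"wz": 0,"x": 0,"y": 0,"z": 0,"jaw": 0.5}
    - {"wx": 0,"wy": 0,"wz": 0,"x": 0,"y": 0,"z": 0,"jaw": 0.5}
  newtons: 80

```text
t: 105.45
tool_pos: [0.4526, -0.0316, 0.0487]
eef_rot: [-0.0, 0.664, 0.748, 0.001]
wrist_force: [-5.1, -0.9, 14.3]
gripper_width: 0.672
finger_force: 81.9
```

move_arm:
  moves:
    - {"wx": 0,"wy": 0,"wz": 0,"x": 0,"y": 0,"z": -15,"jaw": 0.5}
    - {"wx": 0,"wy": 0,"wz": 0,"x": 0,"y": 0,"z": -30,"jaw": 0.5}
    - {"wx": 0,"wy": 0,"wz": 0,"x": 0,"y": 0,"z": -30,"jaw": 0.5}
    - {"wx": 0,"wy": 0,"wz": 4.5,"x": 0,"y": 0,"z": -25,"jaw": 0.5}
    - {"wx": 0,"wy": 0,"wz": 0,"x": 0,"y": 0,"z": 0,"jaw": 0.5}

```text
t: 105.95
tool_pos: [0.4535, -0.0318, 0.1504]
eef_rot: [0.001, 0.693, 0.72, 0.003]
wrist_force: [0.7, 0.4, -2.2]
gripper_width: 0.66
finger_force: 86.5
```

```bash
python3 -c "
from h import *
to([.430,.350,.14],2.3)"
```

```text
t 106.0 p [ 0.4535 -0.0318  0.1504] yaw 2.2 q7 0.03 wz -0.1 shift mm [382.4  -8.2  11.5] F [ 0.7  0.4 -2.2] jaw 0.66 grip 86.5
```

move_arm:
  moves:
    - {"wx": 0,"wy": 0,"wz": 0,"x": 20,"y": -1,"z": 0,"jaw": 0.5}
    - {"wx": 0,"wy": 0,"wz": 0,"x": 38,"y": -1,"z": 0,"jaw": 0.5}
    - {"wx": 0,"wy": 0,"wz": 0,"x": 38,"y": -1,"z": 0,"jaw": 0.5}
    - {"wx": 0,"wy": 0,"wz": 0,"x": 38,"y": -1,"z": 0,"jaw": 0.5}
    - {"wx": 0,"wy": 0,"wz": 0,"x": 38,"y": -1,"z": 0,"jaw": 0.5}
    - {"wx": 0,"wy": 0,"wz": 0,"x": 38,"y": -1,"z": 0,"jaw": 0.5}
    - {"wx": 0,"wy": 0,"wz": 0,"x": 38,"y": -1,"z": 0,"jaw": 0.5}
    - {"wx": 0,"wy": 0,"wz": 0,"x": 38,"y": -1,"z": 0,"jaw": 0.5}

```text
t: 106.75
tool_pos: [0.4313, 0.2547, 0.1466]
eef_rot: [-0.001, 0.692, 0.722, -0.0]
wrist_force: [1.1, -0.0, -3.1]
gripper_width: 0.667
finger_force: 86.5
```

move_arm:
  moves:
    - {"wx": 0,"wy": 0,"wz": 0,"x": 38,"y": 0,"z": 0,"jaw": 0.5}
    - {"wx": 0,"wy": 0,"wz": 0,"x": 38,"y": 0,"z": 0,"jaw": 0.5}
    - {"wx": 0,"wy": 0,"wz": 0,"x": 20,"y": 0,"z": 10,"jaw": 0.5}
    - {"wx": 0,"wy": 0,"wz": 0,"x": 0,"y": 0,"z": 30,"jaw": 0.5}
    - {"wx": 0,"wy": 0,"wz": 0,"x": 0,"y": 0,"z": 30,"jaw": 0.5}
    - {"wx": 0,"wy": 0,"wz": 0,"x": 0,"y": 0,"z": 30,"jaw": 0.5}
    - {"wx": 0,"wy": 0,"wz": 0,"x": 0,"y": 0,"z": 5,"jaw": 0.5}
    - {"wx": 0,"wy": 0,"wz": 0,"x": 0,"y": 0,"z": 0,"jaw": 0.5}

```text
t: 107.55
tool_pos: [0.4276, 0.3489, 0.0419]
eef_rot: [-0.001, 0.692, 0.721, -0.001]
wrist_force: [0.5, -0.0, -2.2]
gripper_width: 0.664
finger_force: 86.6
```

```bash
python3 -c "
from h import *
to([.430,.350,.0227],2.3)"
```

```text
t 107.5 p [0.4276 0.3489 0.0419] yaw 2.3 q7 -0.66 wz 0.0 shift mm [ 1.1  2.5 19.2] F [ 0.5 -0.  -2.2] jaw 0.664 grip 86.6
```

move_arm:
  moves:
    - {"wx": 0,"wy": 0,"wz": 0,"x": 0,"y": 2,"z": 7,"jaw": 0.5}
    - {"wx": 0,"wy": 0,"wz": 0,"x": 0,"y": 0,"z": 7,"jaw": 0.5}
    - {"wx": 0,"wy": 0,"wz": 0,"x": 0,"y": 0,"z": 3,"jaw": 0.5}
    - {"wx": 0,"wy": 0,"wz": 0,"x": 0,"y": 0,"z": 1.5,"jaw": 0.5}
    - {"wx": 0,"wy": 0,"wz": 0,"x": 0,"y": 0,"z": 0.5,"jaw": 0.5}
    - {"wx": 0,"wy": 0,"wz": 0,"x": 0,"y": 0,"z": 0,"jaw": 0.5}
    - {"wx": 0,"wy": 0,"wz": 0,"x": 0,"y": 0,"z": 0,"jaw": 0.5}

```text
t: 108.25
tool_pos: [0.4305, 0.3499, 0.0245]
eef_rot: [-0.001, 0.693, 0.721, 0.001]
wrist_force: [0.5, -0.2, -3.8]
gripper_width: 0.662
finger_force: 86.6
```

```bash
python3 -c "
from h import *
to([.430,.350,.0227],2.3)"
```

```text
t 108.2 p [0.4305 0.3499 0.0245] yaw 2.3 q7 -0.65 wz 0.0 shift mm [ 0.1 -0.5  1.8] F [ 0.5 -0.2 -3.8] jaw 0.662 grip 86.6
```

move_arm:
  moves:
    - {"wx": 0,"wy": 0,"wz": 0,"x": 0,"y": 0,"z": 0,"jaw": 0.75}
    - {"wx": 0,"wy": 0,"wz": 0,"x": 0,"y": 0,"z": 0,"jaw": 1}
    - {"wx": 0,"wy": 0,"wz": 0,"x": 0,"y": 0,"z": 0,"jaw": 1}
    - {"wx": 0,"wy": 0,"wz": 0,"x": 0,"y": 0,"z": -20,"jaw": 1}
    - {"wx": 0,"wy": 0,"wz": 0,"x": 0,"y": 0,"z": -35,"jaw": 1}
    - {"wx": 0,"wy": 0,"wz": 0,"x": 0,"y": 0,"z": -40,"jaw": 1}
    - {"wx": 0,"wy": 0,"wz": 0,"x": 0,"y": 0,"z": -40,"jaw": 1}
    - {"wx": 0,"wy": 0,"wz": 0,"x": 0,"y": 0,"z": -40,"jaw": 1}

```text
t: 109.05
tool_pos: [0.4303, 0.3493, 0.2012]
eef_rot: [-0.001, 0.693, 0.721, 0.001]
wrist_force: [-0.3, 0.5, -0.9]
gripper_width: 0.998
finger_force: 0.0
```

move_arm:
  moves:
    - {"wx": 0,"wy": 0,"wz": 0,"x": 35,"y": 0,"z": 0,"jaw": 1}
    - {"wx": 0,"wy": 0,"wz": 0,"x": 38,"y": 0,"z": 0,"jaw": 1}
    - {"wx": 0,"wy": 0,"wz": 0,"x": 38,"y": 0,"z": 0,"jaw": 1}
    - {"wx": 0,"wy": 0,"wz": 0,"x": 38,"y": 0,"z": 0,"jaw": 1}
    - {"wx": 0,"wy": 0,"wz": 0,"x": 38,"y": 0,"z": 0,"jaw": 1}
    - {"wx": 0,"wy": 0,"wz": 0,"x": 20,"y": 0,"z": 0,"jaw": 1}
    - {"wx": 0,"wy": 0,"wz": 0,"x": 0,"y": 0,"z": 0,"jaw": 1}
    - {"wx": 0,"wy": 0,"wz": 0,"x": 0,"y": 0,"z": 0,"jaw": 1}

```text
t: 109.85
tool_pos: [0.4222, 0.556, 0.1993]
eef_rot: [-0.0, 0.693, 0.721, 0.0]
wrist_force: [-0.5, -1.0, -0.1]
gripper_width: 0.998
finger_force: 0.0
```

```bash
python3 -c "
from h import *
chk('final.png')
to([.430,.350,.0227],2.3)
for q in ('jar_red','dropper'):
    print(q,[ (np.round(r['at'],3),round(r['conf'],2)) for r in pinpoint('top',q)])"
```

```text
(array([0.5417, 0.3514]), 97, 58, 91.8, 0.018, 515) deck [536. 136.]
(array([0.5408, 0.1733]), 93, 53, 88.9, 0.018, 493) deck [359. 114.]
(array([0.4328, 0.3468]), 98, 58, 92.0, 0.018, 523) deck [544.  27.]
tilt 0.013
t 109.9 p [0.4227 0.5553 0.1996] yaw 2.3 q7 -0.9 wz -0.0 shift mm [-205.6   -1.   176.7] F [ 0.5 -0.5 -0.5] jaw 1.001 grip 0.0
jar_red [(array([ 0.696, -0.292, -0.001]), 0.87)]
dropper [(array([0.658, 0.353, 0.003]), 0.68)]
```

View pics/final.png

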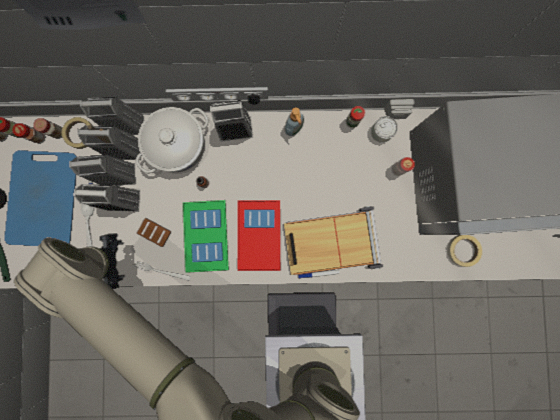

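The picture shows two rests in the green tray (206,219) and (207,252), one in the red tray (259,219), and the bystanders standing. Before handing in I'll check that the deck is really flat.

```bash
python3 -c "
from h import *
Ps=[look()[1] for _ in range(5)]
P=np.median(Ps,0); q=P-np.array([*H,0]); al=q[...,:2]@D; ac=q[...,0]*D[1]-q[...,1]*D[0]
for a in np.arange(.02,.25,.03):
    m=(abs(al-a)<.012)&(abs(ac)<.06)&(P[...,2]<.065); print(round(a,2),m.sum(),np.round(np.median(P[...,2][m])*1000,1))
for r in pinpoint('top','deck_handle')[:2]: print(np.round(r['at'],3),r['conf'])
"
```

```text
0.02 300 30.3
0.05 271 29.7
0.08 270 29.7
0.11 275 29.7
0.14 275 29.7
0.17 274 29.9
0.2 276 29.9
0.23 274 29.9
[0.435 0.062 0.071] 0.84
```

The deck is flat: its face reads 29.7 to 30.3 mm all along. Handing in.

```bash
python3 -c "
from h import *
print(manip.finish_job())"
```

```text
the job is handed in; nothing more can be done
None
```

I tested all three rests and handed the job in: two stayed put to the stop and lie in the green tray, one slid at about 0.32 rad and lies in the red tray, the board is flat, and nothing around the work was touched.

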